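Prime an applicator wand in a sprung-dish pot

ROBOT

A 7-joint arm with a two-finger parallel gripper is mounted at the origin on a cart in front of the work surface, level with it; the furniture and walls round the work are solid. World frame = base frame: x ahead of the robot, y to its left, z up, the work surface at z = 0. Lengths are in m, angles in rad, forces in N, time in s.
With the tool pointing down it reaches from about 0.425 to 0.825 m from the base axis. Payload 3.6 kg.
Tool frame: the origin (TCP) lies between the finger pads; the fingertips stand 8 mm ahead of it and the grasp point (between the pads) lies 11 mm behind it (robot.tip_extent is the distance from the TCP to the fingertips, in m); z points along the fingers, y is the direction in which the jaws open and shut (so a half turn about z gives the same grasp; the last joint's range is limited). The gripper opens to 85 mm and grips with 20 to 120 N. Pads are 22 mm wide; open, the fingers measure 114 mm over their backs; the gripper's body (76 mm by 85 mm) begins 54 mm behind the grasp point. The pads swing forward as they close: fully open they stand 13 mm farther back than shut.
Start: joints at [-1.331, 0.615, -0.013, 1.423, 0.008, 1.103, -0.04], TCP at [0.171, 0.627, 0.239] pointing down, gripper open.
Joint ranges: [-3.12, 3.12], [-0.3, 2.06], [-1.34, 1.32], [0.26, 2.42], [-1.36, 4.5], [0.01, 1.98], [-2.84, 2.84]. Speed limits (rad/s): [2.79, 2.79, 3.14, 3.14, 3.14, 3.14, 3.14].

INTERFACE

Orientations are given as a unit quaternion [w, x, y, z].
In Python, from cell import robot gives the robot as it stands. The module is installed in compiled form; this text tells all that it offers.
- The arm moves only by the tool apply_moves, never from a script. Its argument "moves" is a list of rows, each a list of 7 numbers: the turn, a rotation vector about the tool's x, y, z normalised to -1 to 1, where 1 is pi rad, then the shift along the tool's x, y, z normalised to -1 to 1, where 1 is 0.2 m, then the opening, from 0 (shut) to 1 (fully open). A call has 1 to 12 rows; each row is the pose to reach, as a shift and turn from the pose measured when the call began, along the tool's axes at that moment, turning the shorter way round; what a row does not reach only later rows make up. A row lasts 1/12 s, in which the tool goes at most 41.7 mm and 7.16 degrees, less where a joint would pass 70% of its speed; a pose out of reach is approached as far as the arm can. A call with a number of a shift or a turn outside -1 to 1 is refused whole. A call with a gripper value outside its range is refused whole. The fingers move at their own pace and stop on an object; "newtons" is the grip in N (left out, the last holds). Time passes only in rows, so rows that repeat a pose let the fingers close. It gives the time, the measured TCP pose, the force and the opening at its end, in the units of the state.
- robot.state(): the state, without advancing time (a new reading comes with each control period).
- robot.camera(name): name is "scene" or "side" or "wrist"; returns (picture, depth): 480x640x3 uint8, red, green, blue; 480x640 float32, m along the optical axis (not along the pixel's ray), 0 where there is no reading.
- robot.camera_info(name): a dict with "fov_y" (degrees; the focal length in pixels is half the picture's height over the tangent of half this angle, whatever the lens; pixels are square), "cx", "cy" (the principal point, pixels), "dist" ([k1, k2, p1, p2, k3] as OpenCV has them; the pictures are not rectified), "rvec" (rotation vector, rad) and "tvec" (3), from world to camera coordinates, as OpenCV has them. Camera axes: x right, y down, z forward; pixel columns grow to the right and rows downward; lengths in m; the calibration is good to about 2 mm. A picture is of the moment at which its call begins: read the wrist's pose just before it. camera_info takes no time and is no camera call; for the wrist camera it gives the pose at the moment of the call.
- robot.hand_in(): hands the job in, once; it reports no verdict.
The state is a dict: "t": time; "q": joint angles; "joint_vel": joint speeds; "joint_torque": joint torques, N m; "tool_pos": TCP position; "ee_rot": TCP orientation; "wrist_force": force on the tool from outside, world axes, zero at the start; "torque": the same for the moment, N m; "width": finger opening in m.
Only numpy, scipy, OpenCV 4.12 (cv2) and the standard library are available. Lean on these libraries where they do the work, as an engineer would, in place of code of your own. Each camera call takes 0.05 s, during which the arm holds its last target.

TASK

Lift the applicator wand out of the roller catches of its rail, set it down in the sloped rest with its blue tip on the foot stop, and let go. Then take it again by the upper part of its handle, dip its tip upright into the white pot and gently press the sprung dish inside most of the way down for half a second. Lift the tip clear of the pot, lay the wand back in the sloped rest in the same way, and do not knock over or shove the cups and the timer.

Things in the scene. Friction and masses are not known exactly. Their poses are not given: they have to be found in the camera images.
- wand: Straight applicator wand, 200 mm, about 70 g. x runs from blue tip to handle end; origin on the axis, half way. From the tip: 20 mm blue knob, diameter 16; 60 mm steel shank, diameter 7; 120 mm white handle, 16 mm thick, square at x 6 to 76 mm, else round. It balances 10 mm to the tip side of the origin. It starts level in the rail, handle end away from the robot.
- wand_tip (a point): Flat end of the blue tip, on the axis (x -100 mm on the wand).
- wand_end (a point): Free end of the handle, on the axis (x +100 mm on the wand).
- rail: Fixed store of the wand: grey base 150x64x10 mm, catches 12 mm thick at x -46 and +47, 44 mm wide, 72 high. Origin underneath, x along the wand to its handle end. Wand axis at z 60, wand origin at x -41. In each catch it lies in a V under two sprung rollers; 5 to 15 N straight up, over 8 mm, frees it. Grip the handle between the catches (80 mm free).
- rest: Fixed rest, base 150x70x10 mm, origin underneath. A channel 116 mm long, 22 wide inside, walls 12 high, rises at 40 degrees towards its +x (away from the robot). The wand lies in it tip down on the foot stop, axis 8 mm above the channel floor; the handle's upper 88 mm stand free. Set down a few mm short of the stop, it slides home.
- rest_seat (a point): Where the centre of the wand's tip lies in the rest: on the foot stop, at x -64, z 32 mm in the rest's frame.
- rest_top (a point): Where the end of the wand's handle is when it lies in the rest: 200 mm from rest_seat up the 40 degree slope (towards the rest's +x and up).
- pot: Fixed white open pot, green bands, 80 mm high, 60 across (72 at the foot), mouth 50 across. Origin: underside centre. Inside, a flat green dish 42 mm across on a spring; its top stands 28 to 50 mm below the rim, different each time and not told: feel for it. It goes down 10 mm to a hard stop; 2 N start it, 5 N reach the stop.
- pot_rim (a point): Centre of the pot's mouth, at rim height (80 mm over the pot's underside).
- dish (a joint): How far the sprung dish is pressed down, m: 0 free, 0.010 on its stop.
- cup_yellow: Bystander: loose sample cup with yellow lid, 62 mm across, 68 mm high; origin at the underside.
- cup_red: Bystander: loose sample cup with red lid, 62 mm across, 68 mm high; origin at the underside.
- bench_timer: Bystander: loose flat bench timer, 62 x 66 x 18 mm; origin at the underside.
There are look-alikes about, which are no part of the job. What is meant by the wand is not pink or purple, and is the larger of those in its own colour.

How it is judged:
By the outcome, as a careful person would: the job done as asked, in the order asked, and still so for the second after the job is handed in, with the robot touching nothing.
It also fails if it takes over 67 s, if anything falls off the work surface, if the arm or the gripper's body presses on something with over 40 N, if the wrist force passes 120 N, or if a joint passes its speed limit or range.

## Working session

There is one attempt and no reset: what is moved stays moved. The work goes in short steps, Python scripts to look and compute and a tool call to move; the robot and the scene stay as the last step left them, time stands still between calls to the robot, and variables do not carry over. Pictures are saved under pics/ and viewed, and the job is handed in when it is done.

Besides the shell and the picture viewer there is one more tool, called as a command line: name --pt "numbers of a row" for each row, then --argument value for the rest. apply_moves: Moves the arm, as the interface text tells. Scaled input: -1 to 1 covers 0.2 m each way for a shift and pi rad each way for a turn. Its arguments: {"type":"object","properties":{"moves":{"type":"array","items":{"type":"array","items":{"type":"number"}}},"newtons":{"type":"number"}},"required":["moves"]}

```bash
mkdir -p pics
python3 - <<'E'
from cell import robot
import cv2,numpy as np
s=robot.state();print(s, robot.tip_extent)
for n in ["scene","side","wrist"]:
    print(n,robot.camera_info(n))
    p,d=robot.camera(n); cv2.imwrite(f"pics/{n}0.png",p[:,:,::-1]); np.savez(f"pics/{n}0.npz",p=p,d=d)
E
```

```text
{'t': 0.0, 'q': array([-1.33053356,  0.6159439 , -0.0126124 ,  1.42492811,  0.00810934,
        1.10339969, -0.04040104]), 'joint_vel': array([-2.17613365e-04,  3.10723561e-04, -1.44711700e-04,  9.00840688e-04,
        7.17123842e-04,  6.48066409e-06, -2.05433656e-04]), 'joint_torque': array([-4.08618653e-04, -4.69215274e+01,  2.59121368e-01, -1.71036226e+01,
        1.00396611e-02,  9.80279205e-03,  5.24590845e-06]), 'tool_pos': array([0.17114257, 0.62627943, 0.23811244]), 'ee_rot': array([-1.50084608e-04,  1.32953096e-01,  9.91121459e-01, -1.30573049e-03]), 'wrist_force': array([ 0.47677135, -0.12417115, -0.53218235]), 'torque': array([ 0.00215148,  0.04541745, -0.00212776]), 'width': 0.08548592137111125} 0.008
scene {'fov_y': 45.32774098810286, 'cx': 328.2396848044257, 'cy': 248.94553042607004, 'dist': array([0.01643159, 0.        , 0.        , 0.        , 0.        ]), 'rvec': array([ 0.66968891, -2.73275165,  0.9777338 ]), 'tvec': array([0.43179562, 0.34629195, 1.262925  ])}
side {'fov_y': 45.250233912658075, 'cx': 318.9116177188609, 'cy': 237.63799596014377, 'dist': array([-0.07523863,  0.        ,  0.        ,  0.        ,  0.        ]), 'rvec': array([ 1.95002   ,  0.02857   , -0.04698412]), 'tvec': array([-0.54396067,  0.06751996,  1.70167372])}
wrist {'fov_y': 68.61815248614, 'cx': 316.3574278378208, 'cy': 237.09460613236485, 'dist': array([-0.03555465,  0.        ,  0.        ,  0.        ,  0.        ]), 'rvec': array([-2.27356356, -1.73607645, -0.29152618]), 'tvec': array([-0.64980298, -0.04285809,  0.38105642])}
```

View pics/scene0.png

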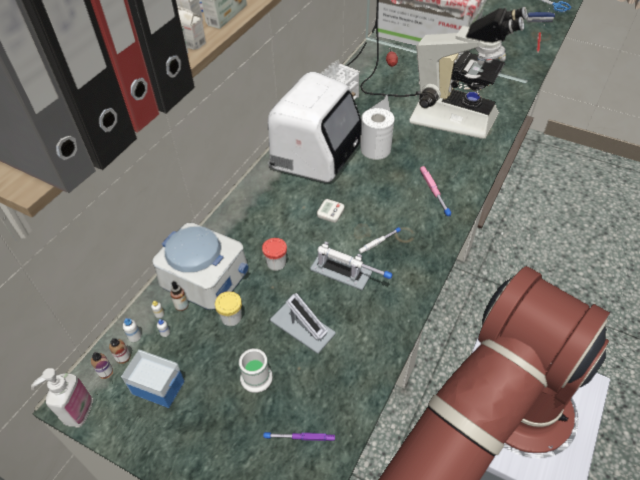

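View pics/side0.png

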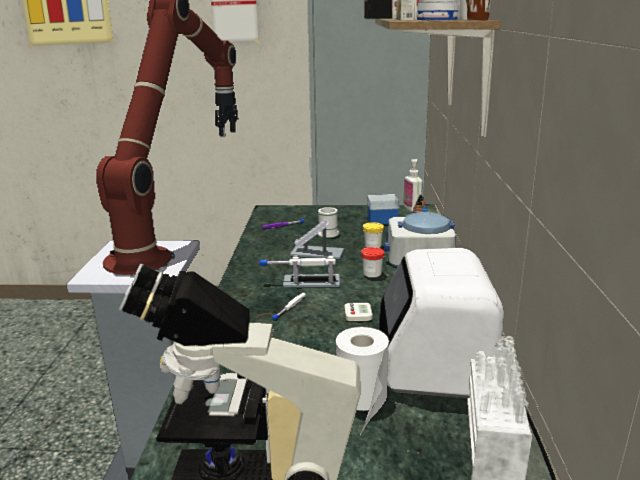

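View pics/wrist0.png

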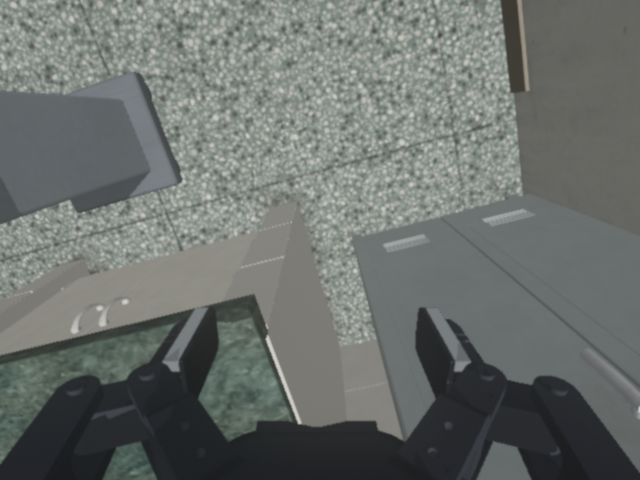

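The scene camera shows the rail with the wand (tip at about 388,274), the rest (305,322), the pot (255,370), the yellow cup (229,308), the red cup (274,254) and the timer (331,210). The pink, purple and small white wands are decoys. Next I'll measure positions using ray casting and depth.

```bash
cat > h.py <<'E'
from cell import robot
import cv2,numpy as np
from scipy.spatial.transform import Rotation as R
def K(ci):
    f=240/np.tan(np.radians(ci['fov_y'])/2); return np.array([[f,0,ci['cx']],[0,f,ci['cy']],[0,0,1]])
def ray(ci,uv):
    uv=np.array(uv,float).reshape(-1,1,2)
    n=cv2.undistortPoints(uv,K(ci),ci['dist']).reshape(-1,2)
    Rm=cv2.Rodrigues(ci['rvec'])[0]; o=-Rm.T@ci['tvec']
    d=np.c_[n,np.ones(len(n))]@Rm
    return o,d   # d scaled so depth multiplies
def onz(ci,uv,z):
    o,d=ray(ci,uv); return o+d*((z-o[2])/d[:,2])[:,None]
def bydepth(ci,uv,dep):
    uv=np.array(uv,int).reshape(-1,2); o,d=ray(ci,uv); return o+d*dep[uv[:,1],uv[:,0]][:,None]
def proj(ci,P):
    return cv2.projectPoints(np.array(P,float).reshape(-1,3),ci['rvec'],ci['tvec'],K(ci),ci['dist'])[0].reshape(-1,2)
def crop(p,x0,y0,x1,y1,s,name):
    cv2.imwrite(name,cv2.resize(p[y0:y1,x0:x1,::-1],None,fx=s,fy=s,interpolation=cv2.INTER_CUBIC))
def rel(s,pos,quat):
    """shift/turn (scaled) from state s to goal pos, quat wxyz"""
    q=s['ee_rot']; r0=R.from_quat([*q[1:],q[0]]); r1=R.from_quat([*quat[1:],quat[0]])
    return np.round((r0.inv()*r1).as_rotvec()/np.pi,4), np.round(r0.inv().apply(np.array(pos)-s['tool_pos'])/0.2,4)
E
python3 - <<'E'
from h import *
S=np.load('pics/scene0.npz');p,d=S['p'],S['d'];ci=robot.camera_info('scene')
crop(p,225,220,415,400,4,'pics/crop1.png')
# point cloud, top view
uu,vv=np.meshgrid(np.arange(640),np.arange(480))
uv=np.c_[uu.ravel(),vv.ravel()]
P=bydepth(ci,uv,d).reshape(480,640,3); np.save('pics/P.npy',P)
for n,u in dict(tip=(388,275),hand=(343,257),yc=(229,300),rc=(274,246),tim=(331,208),dish=(255,366),table=(350,320)).items():
    print(n,P[u[1],u[0]].round(4))
S=np.load('pics/side0.npz');crop(S['p'],230,190,410,340,4,'pics/crop2.png')
E
```

```text
tip [ 0.3969 -0.144   0.0664]
hand [ 0.5189 -0.1409  0.0701]
yc [0.7011 0.0981 0.0671]
rc [ 0.6935 -0.0954  0.0649]
tim [ 0.6475 -0.3237  0.0146]
dish [0.5626 0.2072 0.0433]
table [ 0.4387 -0.0219  0.0022]
```

View pics/crop1.png

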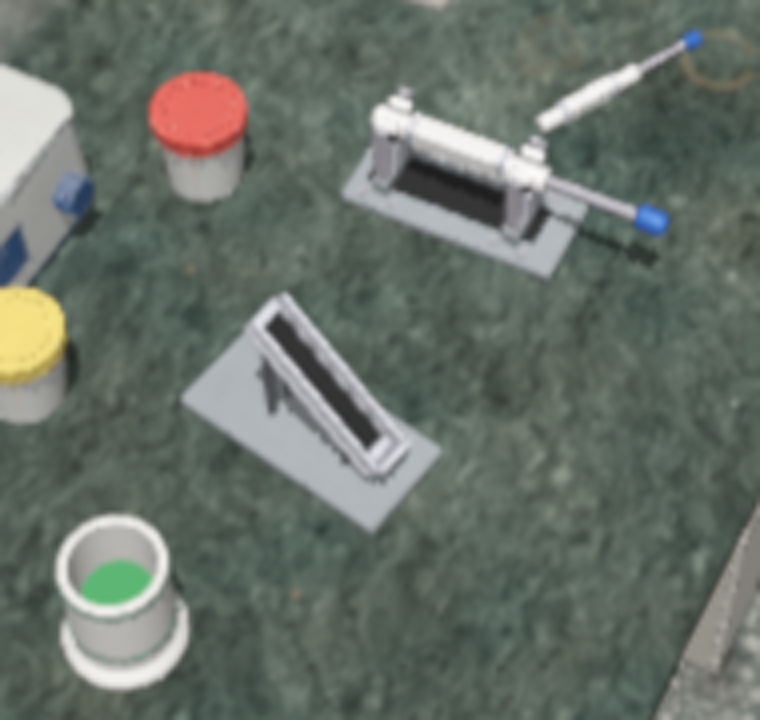

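View pics/crop2.png

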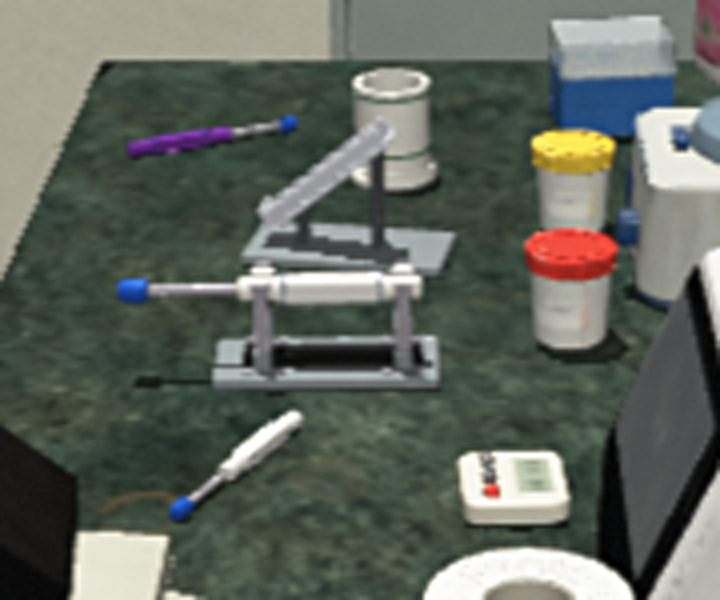

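Run:
```python
from h import *
ci=robot.camera_info('scene');cs=robot.camera_info('side')
g=lambda L:np.array(L)/4+[225,220]-[0.375,0.375]
gs=lambda L:np.array(L)/4+[230,190]-[0.375,0.375]
r=onz(ci,g([(342,190),(550,275),(588,212)]),.01); print('rail',r.round(4),np.linalg.norm(np.diff(r,axis=0),axis=1), np.degrees(np.arctan2(*(r[0]-r[1])[[1,0]])))
r=onz(ci,g([(182,398),(373,530),(441,452)]),.01); print('rest',r.round(4),np.linalg.norm(np.diff(r,axis=0),axis=1), np.degrees(np.arctan2(*(r[0]-r[1])[[1,0]])),'centre',(r[0]+r[2])/2)
r=onz(cs,gs([(213,372),(439,374),(438,337),(217,340)]),.01); print('rail side',r.round(4),r.mean(0))
r=onz(cs,gs([(243,260),(443,271),(455,233),(270,226)]),.01); print('rest side',r.round(4),r.mean(0))
P=np.load('pics/P.npy')
for n,box in [('scene',(360,250,410,290)),('side',(255,250,275,270))]:
    S=np.load(f'pics/{n}0.npz');p=S['p'].astype(int);c=robot.camera_info(n)
    m=np.zeros((480,640),bool);x0,y0,x1,y1=box;m[y0:y1,x0:x1]=True
    m&=(p[:,:,2]>p[:,:,0]+60)
    v,u=np.nonzero(m);print(n,len(u),u.min(),u.max(),v.min(),v.max(),u.mean(),v.mean(),onz(c,[(u.mean(),v.mean())],.06))
# pot rim: cloud points with z 0.072-0.088 near
sel=P[(P[:,:,2]>.074)&(P[:,:,2]<.088)&(abs(P[:,:,0]-.565)<.06)&(abs(P[:,:,1]-.2)<.06)]
print(len(sel),sel.min(0),sel.max(0),sel.mean(0))
c,rad=cv2.minEnclosingCircle(sel[:,:2].astype(np.float32));print('pot',c,rad)
# white handle points
sel=P[(P[:,:,2]>.063)&(P[:,:,2]<.075)&(P[:,:,0]>.44)&(P[:,:,0]<.6)&(abs(P[:,:,1]+.14)<.03)]
print(len(sel),sel.min(0),sel.max(0),cv2.fitLine(sel[:,:2].astype(np.float32),cv2.DIST_HUBER,0,.01,.01).ravel())
sel=P[(P[:,:,2]>.05)&(abs(P[:,:,0]-.42)<.03)&(abs(P[:,:,1]+.14)<.03)]
print('tip/shank',len(sel),sel.min(0),sel.max(0),cv2.fitLine(sel[:,:2].astype(np.float32),cv2.DIST_HUBER,0,.01,.01).ravel())
# rest channel points above .03
sel=P[(P[:,:,2]>.03)&(abs(P[:,:,0]-.53)<.1)&(abs(P[:,:,1]-.05)<.06)]
print('rest',len(sel),sel.min(0),sel.max(0),cv2.fitLine(sel[:,:2].astype(np.float32),cv2.DIST_HUBER,0,.01,.01).ravel())
```

```text
rail [[ 0.6003 -0.1146  0.01  ]
 [ 0.451  -0.1159  0.01  ]
 [ 0.4507 -0.1722  0.01  ]] [0.14925218 0.05637678] 0.4807746922740795
rest [[0.6098 0.0699 0.01  ]
 [0.4643 0.0959 0.01  ]
 [0.4531 0.031  0.01  ]] [0.14789339 0.06587138] -10.137663551984923 centre [0.53147248 0.05043226 0.01      ]
rail side [[ 0.4564 -0.1668  0.01  ]
 [ 0.6058 -0.1692  0.01  ]
 [ 0.6046 -0.1125  0.01  ]
 [ 0.4542 -0.1175  0.01  ]] [ 0.53023683 -0.14151381  0.01      ]
rest side [[ 0.4598  0.0194  0.01  ]
 [ 0.6071 -0.001   0.01  ]
 [ 0.6155  0.0701  0.01  ]
 [ 0.4747  0.0844  0.01  ]] [0.53929101 0.04322116 0.01      ]
scene 49 384 391 271 278 387.42857142857144 274.3265306122449 [[ 0.40048668 -0.14989547  0.06      ]]
side 39 259 266 259 265 262.8205128205128 261.97435897435895 [[ 0.40291655 -0.14486374  0.06      ]]
210 [0.52938324 0.18370995 0.07401978] [0.58858639 0.24395442 0.08520215] [0.55919755 0.21491695 0.07833762]
pot (0.5595211386680603, 0.21485237777233124) 0.03128679841756821
351 [ 0.44141585 -0.16823611  0.06322014] [ 0.58753603 -0.12312222  0.07465198] [ 0.99977344  0.02128572  0.5253785  -0.14494936]
tip/shank 92 [ 0.39057809 -0.15790209  0.05575059] [ 0.4484351  -0.13888844  0.07206501] [ 0.99937737 -0.03528293  0.40401715 -0.14689419]
rest 690 [0.46598737 0.02978671 0.03006436] [0.56846634 0.07404353 0.10796963] [ 0.99337405 -0.11492617  0.52448267  0.04834502]
```

Run:
```python
from h import *
s=robot.state();c=robot.camera_info('wrist')
q=s['ee_rot'];r=R.from_quat([*q[1:],q[0]])
Rm=cv2.Rodrigues(c['rvec'])[0];o=-Rm.T@c['tvec']
print('cam in tool',r.inv().apply(o-s['tool_pos']),'axes in tool\n',r.as_matrix().T@Rm.T)
print(r.as_matrix())
# options: tool x=+X (world) or -X, z down
for x in (1,-1):
    M=np.array([[x,0,0],[0,-x,0],[0,0,-1]]).T; g=R.from_matrix(M).as_quat()
    print(x,rel(s,[.50,.0,.30],[g[3],*g[:3]]))
```

```text
cam in tool [ 0.08461617  0.0006521  -0.13492835] axes in tool
 [[-3.92438906e-05 -9.44606482e-01 -3.28205108e-01]
 [ 9.99999452e-01 -3.80559966e-04  9.75717726e-04]
 [-1.04657101e-03 -3.28204889e-01  9.44605979e-01]]
[[-9.64647395e-01  2.63543476e-01 -4.89079054e-04]
 [ 2.63543926e-01  9.64645423e-01 -1.95133139e-03]
 [-4.24727846e-05 -2.01124055e-03 -9.99997977e-01]]
1 (array([-1.000e-04,  9.000e-04,  9.151e-01]), array([-2.4114, -2.5889, -0.3027]))
-1 (array([-0.0006, -0.0001, -0.0849]), array([-2.4114, -2.5889, -0.3027]))
```

apply_moves --pt "0 0 -0.085 -0.8 -0.86 -0.1 1" --pt "0 0 -0.085 -0.8 -0.86 -0.1 1" --pt "0 0 -0.085 -0.8 -0.86 -0.1 1" --pt "0 0 -0.085 -0.8 -0.86 -0.1 1" --pt "0 0 -0.085 -0.8 -0.86 -0.1 1" --pt "0 0 -0.085 -0.8 -0.86 -0.1 1" --newtons 40

```text
t: 0.65
tool_pos: [0.2825, 0.414, 0.2588]
ee_rot: [0.0, 0.002, 1.0, -0.002]
wrist_force: [1.1, -0.4, 0.1]
width: 0.0849
```

Run:
```python
from h import *
s=robot.state();print(s['t'],s['q'].round(3),s['tool_pos'].round(4))
M=np.diag([-1,1,-1]); g=R.from_matrix(M).as_quat()
print(rel(s,[.47,-.03,.30],[g[3],*g[:3]]))
```

```text
0.65 [-0.966  0.366 -0.071  1.813  0.034  0.967  0.515] [0.2825 0.414  0.2588]
(array([-0.0015,  0.0002, -0.0013]), array([-0.9466, -2.2169, -0.1952]))
```

apply_moves --pt "0 0 0 -0.6 -1 -0.2 1" --pt "0 0 0 -0.6 -1 -0.2 1" --pt "0 0 0 -0.6 -1 -0.2 1" --pt "0 0 0 -0.6 -1 -0.2 1" --pt "0 0 0 -0.6 -1 -0.2 1" --pt "0 0 0 -0.6 -1 -0.2 1"

```text
t: 1.15
tool_pos: [0.403, 0.2102, 0.3004]
ee_rot: [0.001, 0.004, 1.0, -0.003]
wrist_force: [0.3, -0.4, 0.6]
width: 0.0853
```

apply_moves --pt "0 0 0 -0.34 -1 0 1" --pt "0 0 0 -0.34 -1 0 1" --pt "0 0 0 -0.34 -1 0 1" --pt "0 0 0 -0.34 -1 0 1" --pt "0 0 0 -0.34 -1 0 1" --pt "0 0 0 -0.34 -1 0 1" --pt "0 0 0 -0.34 -1 0 1"

```text
t: 1.73
tool_pos: [0.47, 0.0059, 0.3014]
ee_rot: [0.001, 0.008, 1.0, -0.004]
wrist_force: [-0.2, 0.2, -0.8]
width: 0.0853
```

Run:
```python
from h import *
s=robot.state();print(s['t'],s['q'].round(3),s['tool_pos'].round(4),s['wrist_force'])
c=robot.camera_info('wrist');p,d=robot.camera('wrist');np.savez('pics/w1.npz',p=p,d=d,**c);cv2.imwrite('pics/w1.png',p[:,:,::-1])
```

```text
1.7333 [-0.173  0.271  0.143  1.828 -0.036  1.044  1.538] [0.47   0.0059 0.3014] [-0.23964832  0.17186095 -0.79222232]
```

View pics/w1.png

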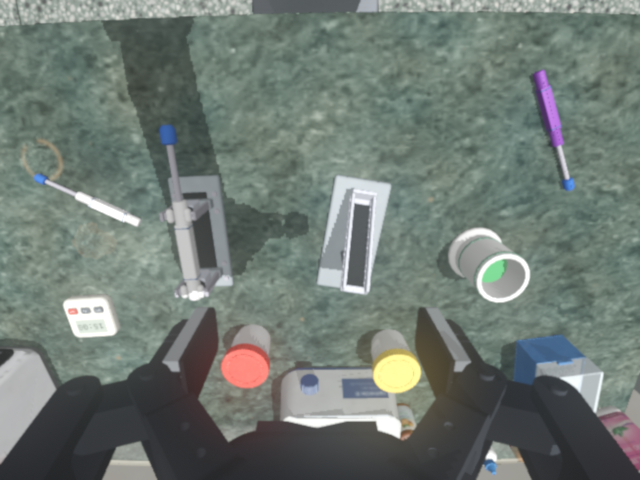

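The wrist view shows the wand (tip at 168,135), the rest (355,235), the pot mouth (503,276) and both cups. I'll refine the measurements from here.

Run:
```python
from h import *
z=np.load('pics/w1.npz');p,d=z['p'],z['d'];c={k:z[k] for k in('fov_y','cx','cy','dist','rvec','tvec')};c={k:(float(v) if v.ndim==0 else v) for k,v in c.items()}
crop(p,300,160,410,310,5,'pics/w1a.png');crop(p,140,110,250,310,4,'pics/w1b.png');crop(p,440,220,540,310,5,'pics/w1c.png')
uu,vv=np.meshgrid(np.arange(640),np.arange(480));P=bydepth(c,np.c_[uu.ravel(),vv.ravel()],d).reshape(480,640,3);np.save('pics/P1.npy',P)
pi=p.astype(int)
m=(pi[:,:,2]>pi[:,:,0]+60)&(vv<150)&(uu<190)&(uu>150);v,u=np.nonzero(m);print('tip',u.min(),u.max(),v.min(),v.max(),onz(c,[(u.mean(),v.mean()),(u[v==v.min()].mean(),v.min()-.5)],.06),P[m].mean(0))
m=(P[:,:,2]>.075)&(P[:,:,2]<.086)&(abs(P[:,:,0]-.56)<.05)&(abs(P[:,:,1]-.215)<.05)
s=P[m];cc,r=cv2.minEnclosingCircle(s[:,:2].astype(np.float32));print('pot',cc,r,s[:,2].mean())
m=(P[:,:,2]>.025)&(P[:,:,2]<.07)&(pi[:,:,1]>pi[:,:,0]+50)&(abs(P[:,:,0]-.56)<.05)&(abs(P[:,:,1]-.215)<.05);print('dish',m.sum(),P[m].mean(0),np.median(P[m][:,2]))
for n,cx,cy in(('red',.69,-.095),('yel',.70,.098)):
    s=P[(P[:,:,2]>.06)&(P[:,:,2]<.08)&(abs(P[:,:,0]-cx)<.045)&(abs(P[:,:,1]-cy)<.045)];print(n,cv2.minEnclosingCircle(s[:,:2].astype(np.float32)))
print('shank/tbl z',np.median(P[150:170,330:360,2]))
```

```text
tip 159 175 125 144 [[ 0.40154101 -0.14890564  0.06      ]
 [ 0.39170102 -0.14874089  0.06      ]] [ 0.40116702 -0.14505772  0.06921096]
pot (0.5618987083435059, 0.21331742405891418) 0.031445976346731186 0.07920378343211164
dish 348 [0.56821688 0.22084382 0.04703699] 0.0470427602162124
red ((0.6920318007469177, -0.09057292342185974), 0.031377263367176056)
yel ((0.7134418487548828, 0.09161555767059326), 0.04811837151646614)
shank/tbl z 0.0005192188379675444
```

View pics/w1a.png

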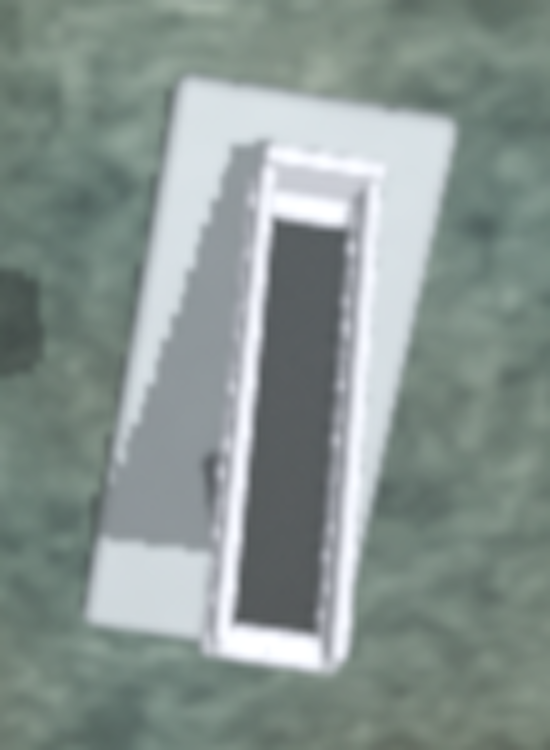

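View pics/w1b.png

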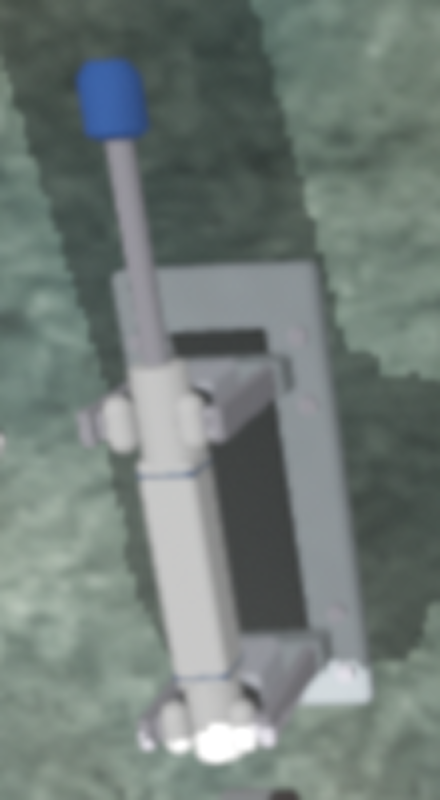

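View pics/w1c.png

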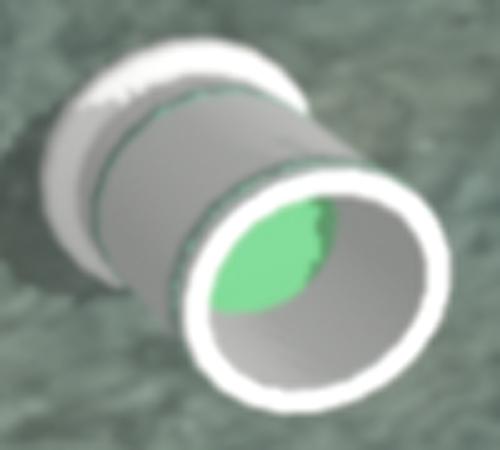

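Run:
```python
from h import *
z=np.load('pics/w1.npz');c={k:z[k] for k in('fov_y','cx','cy','dist','rvec','tvec')};c={k:(float(v) if v.ndim==0 else v) for k,v in c.items()}
a=lambda L:np.array(L)/5+[300,160]-.4
b=lambda L:np.array(L)/4+[140,110]-.375
r=onz(c,a([(183,78),(458,120),(88,622)]),.01);print('rest',r.round(4),np.linalg.norm(r[1]-r[0]),np.linalg.norm(r[2]-r[0]),'yaw',np.degrees(np.arctan2(*(r[2]-r[0])[[1,0]])),np.degrees(np.arctan2(*(r[1]-r[0])[[1,0]]))-90,'centre',(r[1]+r[2])/2)
print('floor foot/up',onz(c,a([(312,222)]),.026).round(4),onz(c,a([(278,628)]),.098).round(4))
w=onz(c,b([(112,90),(137,250),(172,470),(208,678)]),.064);print('wand',w.round(4))
r=onz(c,b([(116,266),(318,262),(372,703)]),.01);print('rail',r.round(4))
P=np.load('pics/P1.npy')
s=P[(P[:,:,2]>.03)&(P[:,:,2]<.125)&(abs(P[:,:,0]-.53)<.1)&(abs(P[:,:,1]-.05)<.06)]
print(len(s),cv2.fitLine(s[:,:2].astype(np.float32),cv2.DIST_HUBER,0,.01,.01).ravel(),s.min(0),s.max(0))
s=P[(P[:,:,2]>.062)&(P[:,:,2]<.075)&(P[:,:,0]>.48)&(P[:,:,0]<.55)&(abs(P[:,:,1]+.145)<.015)];print(cv2.fitLine(s[:,:2].astype(np.float32),cv2.DIST_HUBER,0,.01,.01).ravel(),np.median(s[:,2]),s[:,2].max())
```

```text
rest [[0.4552 0.0291 0.01  ]
 [0.4663 0.0962 0.01  ]
 [0.6011 0.004  0.01  ]] 0.06805795047939767 0.14812017453348453 yaw -9.760592574992417 -9.383258283847283 centre [0.53369414 0.05010118 0.01      ]
floor foot/up [[0.4874 0.0593 0.026 ]] [[0.5585 0.0456 0.098 ]]
wand [[ 0.3992 -0.1465  0.064 ]
 [ 0.4402 -0.1458  0.064 ]
 [ 0.5015 -0.1449  0.064 ]
 [ 0.5659 -0.1434  0.064 ]]
rail [[ 0.4529 -0.1755  0.01  ]
 [ 0.4528 -0.1131  0.01  ]
 [ 0.6019 -0.1106  0.01  ]]
2730 [ 0.9846262  -0.1746749   0.52287006  0.05159801] [0.46704978 0.02934172 0.03005825] [0.57016327 0.07386673 0.10754886]
[ 0.9988781   0.04735531  0.51052314 -0.14442115] 0.06809012364953182 0.07265140177572382
```

```bash
cat >> h.py <<'E'
def quat(yaw,tilt):
    """tool x toward robot; tilt>0: fingers lean forward. yaw deg of wand/heading"""
    r=R.from_euler('z',yaw,degrees=True)*R.from_euler('y',-tilt,degrees=True)*R.from_matrix(np.diag([-1.,1,-1]))
    g=r.as_quat();return np.array([g[3],*g[:3]])
def qR(q): return R.from_quat([*q[1:],q[0]])
def st():
    s=robot.state();print('t %.2f'%s['t'],'q',s['q'].round(3),'pos',s['tool_pos'].round(4),'F',s['wrist_force'].round(2),'w %.4f'%s['width']);return s
E
python3 - <<'E'
from h import *
s=st();print(qR(quat(0,40)).as_matrix()[:,2])
print(rel(s,[.537,-.144,.13],quat(1,0)));print(rel(s,[.537,-.144,.049],quat(1,0)))
E
```

```text
t 1.78 q [-0.176  0.271  0.139  1.829 -0.037  1.044  1.538] pos [0.4694 0.009  0.3013] F [0.12 0.61 0.76] w 0.0860
[ 0.64278761  0.         -0.76604444]
(array([-0.0016,  0.0002, -0.0088]), array([-0.3452, -0.757 ,  0.8604]))
(array([-0.0016,  0.0002, -0.0088]), array([-0.3449, -0.7549,  1.2654]))
```

apply_moves --pt "-0.0016 0 -0.0088 -0.345 -0.757 0.4 1" --pt "-0.0016 0 -0.0088 -0.345 -0.757 0.4 1" --pt "-0.0016 0 -0.0088 -0.345 -0.757 0.6 1" --pt "-0.0016 0 -0.0088 -0.345 -0.757 0.7 1" --pt "-0.0016 0 -0.0088 -0.345 -0.757 0.86 1" --pt "-0.0016 0 -0.0088 -0.345 -0.757 0.86 1" --pt "-0.0016 0 -0.0088 -0.345 -0.757 0.86 1"

```text
t: 2.37
tool_pos: [0.5329, -0.1437, 0.1216]
ee_rot: [-0.008, -0.008, 1.0, 0.001]
wrist_force: [-1.4, 0.3, -0.3]
width: 0.0854
```

Run:
```python
from h import *
s=st();print(rel(s,[.537,-.144,.049],quat(1,0)))
c=robot.camera_info('wrist');p,d=robot.camera('wrist');cv2.imwrite('pics/w2.png',p[:,:,::-1])
c2=robot.camera_info('wrist');print(proj(c,[[.537,-.144,.06],[.393,-.1465,.06],[.592,-.143,.06]]))
```

```text
t 2.37 q [ 0.135  0.618  0.136  1.833 -0.119  0.713  1.925] pos [ 0.5329 -0.1437  0.1216] F [-1.4  0.3 -0.3] w 0.0854
(array([ 0.0009, -0.0048, -0.0004]), array([-0.0259, -0.0027,  0.3625]))
[[314.22386455 269.7767013 ]
 [313.40160858  -0.8656024 ]
 [314.54124465 346.07802401]]
```

View pics/w2.png

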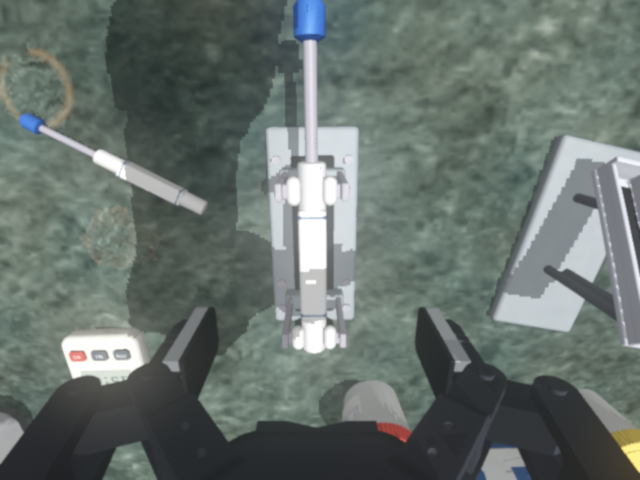

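The grasp target lines up: handle axis at u≈313 (predicted 314), tip end at v≈0. Descending.

apply_moves --pt "0.001 -0.005 0 -0.026 -0.003 0.12 1" --pt "0.001 -0.005 0 -0.026 -0.003 0.24 1" --pt "0.001 -0.005 0 -0.026 -0.003 0.32 1" --pt "0.001 -0.005 0 -0.026 -0.003 0.362 1" --pt "0.001 -0.005 0 -0.026 -0.003 0.362 1"

```text
t: 2.83
tool_pos: [0.5391, -0.1395, 0.0533]
ee_rot: [0.003, -0.011, 1.0, 0.001]
wrist_force: [0.0, 0.1, -0.9]
width: 0.0859
```

Run:
```python
from h import *
s=st();print(rel(s,[.537,-.144,.049],quat(1,0)))
```

```text
t 2.83 q [ 0.148  0.722  0.106  1.881 -0.143  0.542  1.943] pos [ 0.5391 -0.1395  0.0533] F [ 0.03  0.13 -0.88] w 0.0859
(array([0.0007, 0.0018, 0.0012]), array([ 0.0112, -0.0223,  0.0216]))
```

apply_moves --pt "0.0007 0.0018 0.0012 0.011 -0.022 0.02 1" --pt "0.0007 0.0018 0.0012 0.011 -0.022 0.02 1" --pt "0.0007 0.0018 0.0012 0.011 -0.022 0.02 1"

```text
t: 3.08
tool_pos: [0.538, -0.1439, 0.0508]
ee_rot: [0.001, -0.009, 1.0, -0.0]
wrist_force: [0.3, -0.2, 0.3]
width: 0.0854
```

Run:
```python
from h import *
s=st();print(rel(s,[.537,-.144,.049],quat(1,0)))
```

```text
t 3.08 q [ 0.152  0.727  0.109  1.88  -0.142  0.54   1.945] pos [ 0.538  -0.1439  0.0508] F [ 0.27 -0.25  0.3 ] w 0.0854
(array([-0.0001,  0.0008,  0.0001]), array([ 0.0049, -0.0003,  0.009 ]))
```

Close with 60 N.

apply_moves --pt "0 0 0 0.004 0 0.006 0.4" --pt "0 0 0 0.004 0 0.006 0" --pt "0 0 0 0.004 0 0.006 0" --pt "0 0 0 0.004 0 0.006 0" --pt "0 0 0 0.004 0 0.006 0" --pt "0 0 0 0.004 0 0.006 0" --pt "0 0 0 0.004 0 0.006 0" --pt "0 0 0 0.004 0 0.006 0" --newtons 60

```text
t: 3.75
tool_pos: [0.5373, -0.1457, 0.0499]
ee_rot: [0.002, -0.009, 1.0, -0.001]
wrist_force: [-0.8, -5.1, 1.7]
width: 0.0149
```

Run:
```python
from h import *
s=st()
```

```text
t 3.75 q [ 0.154  0.728  0.111  1.882 -0.141  0.535  1.946] pos [ 0.5373 -0.1457  0.0499] F [-0.83 -5.08  1.73] w 0.0149
```

apply_moves --pt "0 0 0 0 0 -0.02 0" --pt "0 0 0 0 0 -0.04 0" --pt "0 0 0 0 0 -0.06 0" --pt "0 0 0 0 0 -0.09 0" --pt "0 0 0 0 0 -0.12 0" --pt "0 0 0 0 0 -0.2 0" --pt "0 0 0 0 0 -0.3 0" --pt "0 0 0 0 0 -0.45 0" --pt "0 0 0 0 0 -0.6 0" --pt "0 0 0 0 0 -0.6 0"

```text
t: 4.58
tool_pos: [0.5409, -0.1458, 0.1767]
ee_rot: [0.008, -0.009, 1.0, -0.003]
wrist_force: [1.0, -0.7, 0.2]
width: 0.0146
```

Run:
```python
from h import *
s=st()
c=robot.camera_info('wrist');p,d=robot.camera('wrist');cv2.imwrite('pics/w3.png',p[:,:,::-1]);np.savez('pics/w3.npz',p=p,d=d,**c)
p,d=robot.camera('side');crop(p,230,150,410,300,4,'pics/s3.png')
```

```text
t 4.58 q [ 0.124  0.542  0.152  1.785 -0.108  0.806  1.917] pos [ 0.5409 -0.1458  0.1767] F [ 1.04 -0.73  0.2 ] w 0.0146
```

View pics/w3.png

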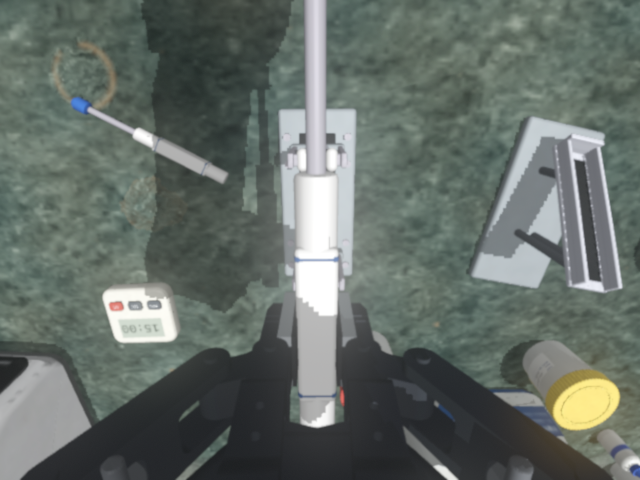

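View pics/s3.png

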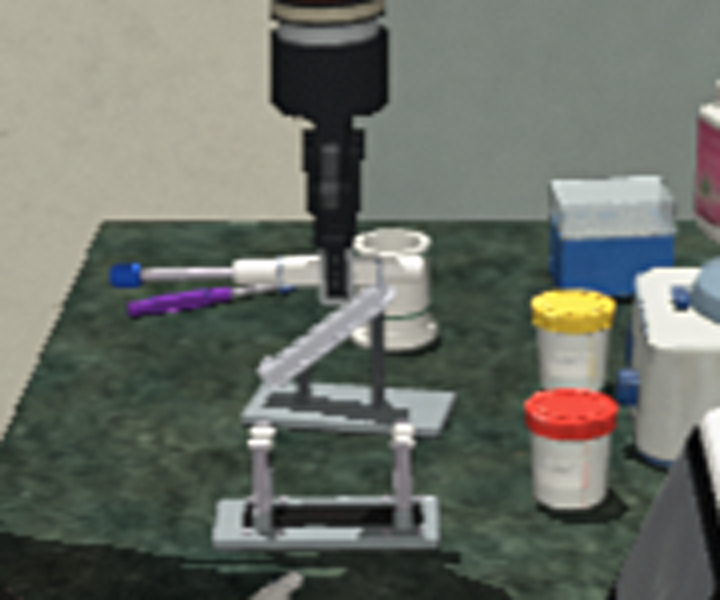

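Run:
```python
from h import *
s=robot.state();r=qR(s['ee_rot'])
z=np.load('pics/w3.npz');c={k:z[k] for k in('fov_y','cx','cy','dist','rvec','tvec')};c={k:(float(v) if v.ndim==0 else v) for k,v in c.items()}
o,d=ray(c,[(318,260.5),(318,397),(316,174),(316,20)])
o=r.inv().apply(o-s['tool_pos']);d=r.inv().apply(d)
for zz in(-.011,-.019):
    print(o+d*((zz-o[2])/d[:,2])[:,None])
```

```text
[[ 0.02687798  0.00036007 -0.011     ]
 [-0.04237418  0.00046028 -0.011     ]
 [ 0.06107727 -0.00041297 -0.011     ]
 [ 0.1105298  -0.00038716 -0.011     ]]
[[ 0.03035829  0.00033022 -0.019     ]
 [-0.03456346  0.00042416 -0.019     ]
 [ 0.06241906 -0.00039447 -0.019     ]
 [ 0.10877926 -0.00037028 -0.019     ]]
```

Run:
```python
from h import *
s=robot.state();r=qR(s['ee_rot']);print(s['tool_pos'])
z=np.load('pics/w3.npz');D=z['d'];c={k:z[k] for k in('fov_y','cx','cy','dist','rvec','tvec')};c={k:(float(v) if v.ndim==0 else v) for k,v in c.items()}
px=[(318,v) for v in range(5,425,20)]+[(318,260),(318,397)]
P=r.inv().apply(bydepth(c,px,D)-s['tool_pos'])
for a,b in zip(px,P):print(a,b.round(4))
p=z['p'];crop(p,270,150,370,440,2.5,'pics/w3b.png')
```

```text
[ 0.53780279 -0.14485389  0.17183278]
(318, 5) [ 0.1132  0.0002 -0.0174]
(318, 25) [ 0.1076  0.0002 -0.0181]
(318, 45) [ 0.1022  0.0002 -0.0178]
(318, 65) [ 0.0965  0.0002 -0.0177]
(318, 85) [ 0.0906  0.0003 -0.0178]
(318, 105) [ 0.0846  0.0003 -0.0176]
(318, 125) [ 0.0784  0.0003 -0.0187]
(318, 145) [ 0.072   0.0003 -0.0189]
(318, 165) [ 0.0653  0.0003 -0.0176]
(318, 185) [ 0.0594  0.0003 -0.0228]
(318, 205) [ 0.0524  0.0003 -0.0224]
(318, 225) [ 0.0454  0.0003 -0.023 ]
(318, 245) [ 0.0383  0.0003 -0.0237]
(318, 265) [ 0.0304  0.0003 -0.0231]
(318, 285) [ 0.0224  0.0003 -0.0233]
(318, 305) [ 0.0137  0.0003 -0.0227]
(318, 325) [ 0.0054  0.0004 -0.0236]
(318, 345) [-0.0045  0.0004 -0.0227]
(318, 365) [-0.0129  0.0004 -0.0243]
(318, 385) [-0.024   0.0004 -0.0233]
(318, 405) [-0.0354  0.0004 -0.0226]
(318, 260) [ 0.0321  0.0003 -0.0226]
(318, 397) [-0.0296  0.0004 -0.0241]
```

View pics/w3b.png

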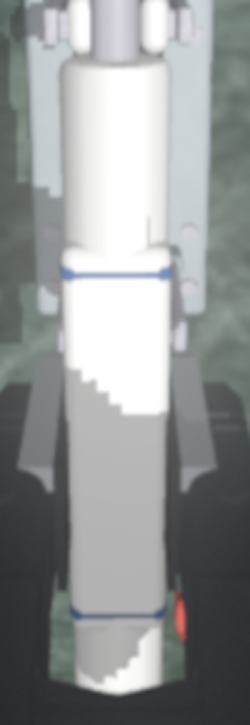

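```bash
cat >> h.py <<'E'
REST=np.array([.534,.050]);RYAW=-9.8
def wdir(yaw,el):
    y,e=np.radians([yaw,el]);return np.array([np.cos(y)*np.cos(e),np.sin(y)*np.cos(e),np.sin(e)])
def tcp_for(tip,w,gx,q,az=-.0105):
    """tip point, wand direction, grip wand x (m), tool quat"""
    zt=qR(q).as_matrix()[:,2]; return np.array(tip)+w*(.1+gx)-az*zt
def seat():
    c=wdir(RYAW,0);return np.array([*(REST-.064*c[:2]),.032])
E
python3 - <<'E'
from h import *
s=st()
q=quat(RYAW,40);w=wdir(RYAW,40);zt=qR(q).as_matrix()[:,2];print(w@zt,seat())
for off,al in((.06,.005),(.0,.003)):
    g=tcp_for(seat()+al*w-off*zt,w,.045,q);print(off,g,rel(s,g,q))
E
```

```text
t 4.68 q [ 0.124  0.547  0.151  1.791 -0.108  0.803  1.917] pos [ 0.5378 -0.1449  0.1718] F [-0.93  1.12 -0.98] w 0.0149
-7.540557312262512e-17 [0.47093389 0.06089341 0.032     ]
0.06 [0.55281014 0.04675093 0.16633734] (array([ 0.0203, -0.2192,  0.058 ]), array([-0.0922,  0.9566,  0.0254]))
0.0 [0.58930488 0.04044719 0.1190891 ] (array([ 0.0203, -0.2192,  0.058 ]), array([-0.2724,  0.9224,  0.263 ]))
```

apply_moves --pt "0 -0.03 0 0 0.2 -0.2 0" --pt "0.01 -0.07 0.03 -0.05 0.4 -0.3 0" --pt "0.02 -0.11 0.058 -0.09 0.6 -0.3 0" --pt "0.02 -0.15 0.058 -0.09 0.8 -0.2 0" --pt "0.02 -0.19 0.058 -0.092 0.957 -0.1 0" --pt "0.02 -0.219 0.058 -0.092 0.957 0 0" --pt "0.02 -0.219 0.058 -0.092 0.957 0.025 0" --pt "0.02 -0.219 0.058 -0.092 0.957 0.025 0" --pt "0.02 -0.219 0.058 -0.092 0.957 0.025 0"

```text
t: 5.43
tool_pos: [0.5625, 0.0575, 0.2003]
ee_rot: [0.287, 0.08, 0.954, -0.033]
wrist_force: [0.7, -0.6, -0.8]
width: 0.0151
```

Run:
```python
from h import *
p,d=robot.camera('scene')
s=st();c=robot.camera_info('wrist');p2,d2=robot.camera('wrist');cv2.imwrite('pics/w4.png',p2[:,:,::-1]);np.savez('pics/w4.npz',p=p2,d=d2,pos=s['tool_pos'],rot=s['ee_rot'],**c)
s=st()
q=quat(RYAW,40);w=wdir(RYAW,40);zt=qR(q).as_matrix()[:,2]
g=tcp_for(seat()+.005*w-.06*zt,w,.045,q);print(g,rel(s,g,q))
crop(p,225,200,415,380,4,'pics/c4.png')
```

```text
t 5.48 q [-0.696  0.449  0.59   2.195 -0.654  0.025  1.829] pos [0.5629 0.0573 0.2007] F [ 0.42 -0.   -1.08] w 0.0146
t 5.53 q [-0.693  0.448  0.589  2.194 -0.638  0.025  1.813] pos [0.563  0.0564 0.2008] F [ 0.02 -0.84 -0.54] w 0.0150
[0.55281014 0.04675093 0.16633734] (array([-0.0051, -0.0355,  0.0017]), array([ 0.1308, -0.0535,  0.1213]))
```

View pics/w4.png

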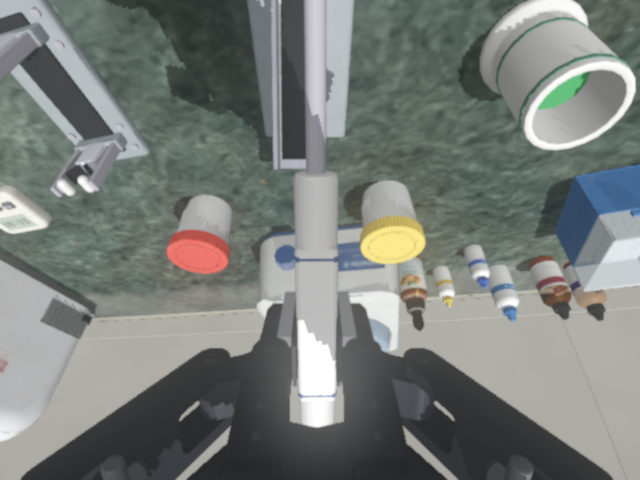

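View pics/c4.png

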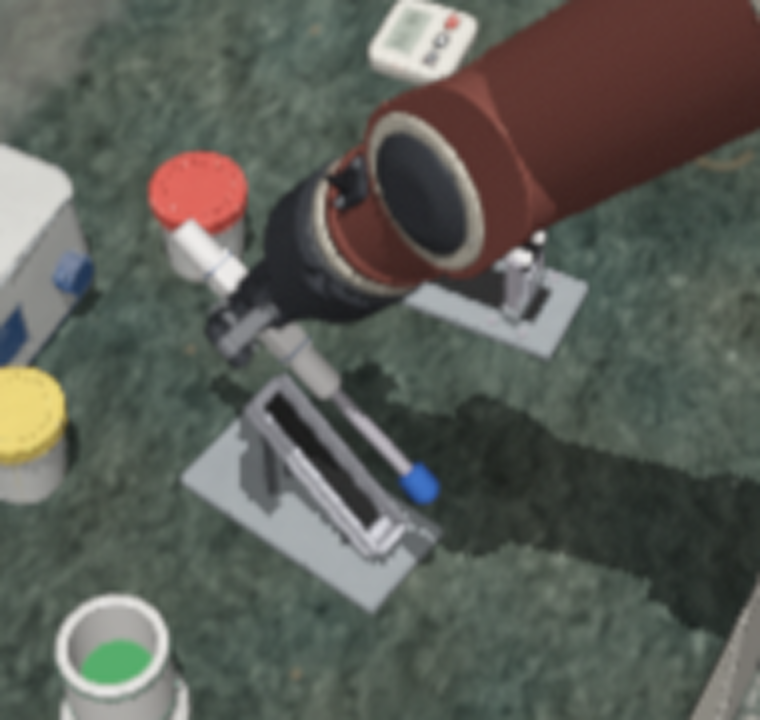

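```bash
cat > kin.py <<'E'
import numpy as np, itertools
from scipy.spatial.transform import Rotation as R
from scipy.optimize import least_squares
def fk(q,p,sg):
    h,L1,L2,L3,a1,a2,a3=p
    Rz=lambda a:R.from_euler('z',a);Ry=lambda a:R.from_euler('y',a)
    r=Rz(sg[0]*q[0]);x=np.array([0,0,h])+r.apply([a1,0,0])
    r=r*Ry(q[1])*Rz(sg[1]*q[2]);x=x+r.apply([a2,0,L1])
    r=r*Ry(q[3])*Rz(sg[2]*q[4]);x=x+r.apply([a3,0,L2])
    r=r*Ry(q[5])*Rz(sg[3]*q[6]);x=x+r.apply([0,0,L3])
    return x,r
E
python3 - <<'E'
from kin import *
Q=np.array([[-1.3305,.6159,-.0126,1.4249,.0081,1.1034,-.0404],[-0.966,0.366,-0.071,1.813,0.034,0.967,0.515],[-0.173,.271,.143,1.828,-.036,1.044,1.538],[.135,.618,.136,1.833,-.119,.713,1.925],[.148,.722,.106,1.881,-.143,.542,1.943],[.154,.728,.111,1.882,-.141,.535,1.946],[.124,.547,.151,1.791,-.108,.803,1.917],[-.693,.448,.589,2.194,-.638,.025,1.813]])
X=np.array([[.17114,.62628,.23811],[.2825,.414,.2588],[.47,.0059,.3014],[.5329,-.1437,.1216],[.5391,-.1395,.0533],[.5373,-.1457,.0499],[.5378,-.1449,.1718],[.563,.0564,.2008]])
best=[]
for sg in itertools.product([1,-1],repeat=4):
    if sg[3]==-1: continue
    f=lambda p:np.concatenate([fk(q,p,sg)[0]-x for q,x in zip(Q,X)])
    o=least_squares(f,[.3,.4,.4,.2,0,0,0]);best.append((np.sqrt(2*o.cost/24),sg,o.x.round(4)))
best.sort(key=lambda t:t[0])
for b in best[:4]:print(b)
sg=best[0][1];p=best[0][2]
for s7 in(1,-1):
    r=fk(Q[0],p,(*sg[:3],s7))[1];print(s7,r.as_matrix().round(3)); r=fk(Q[7],p,(*sg[:3],s7))[1];print(r.as_matrix().round(3),r.as_quat().round(3))
E
```

```text
(np.float64(0.010530450628419931), (-1, -1, -1, 1), array([ 0.2588,  0.5259,  0.3634,  0.2843, -0.0226,  0.0327, -0.0212]))
(np.float64(0.012813934727749419), (-1, -1, 1, 1), array([ 0.219 ,  0.5396,  0.3482,  0.2569, -0.0109,  0.0358, -0.0083]))
(np.float64(0.043523104448403585), (-1, 1, 1, 1), array([-0.338 ,  0.8447,  0.2914, -0.2004,  0.2291, -0.1004,  0.3593]))
(np.float64(0.05410145151397974), (-1, 1, -1, 1), array([-0.605 ,  0.3803,  0.047 , -0.4393,  0.2889, -0.0228, -0.0792]))
1 [[-0.185 -0.983 -0.001]
 [-0.983  0.185 -0.002]
 [ 0.003  0.    -1.   ]]
[[ 0.538  0.645  0.543]
 [ 0.807 -0.58  -0.111]
 [ 0.244  0.498 -0.832]] [0.859 0.423 0.229 0.177]
-1 [[-0.264 -0.965 -0.001]
 [-0.965  0.264 -0.002]
 [ 0.003 -0.    -1.   ]]
[[-0.176 -0.821  0.543]
 [-0.984  0.138 -0.111]
 [ 0.016 -0.554 -0.832]] [-0.616  0.732 -0.227  0.18 ]
```

```bash
cat > kin.py <<'E'
import numpy as np, itertools
from scipy.spatial.transform import Rotation as R
from scipy.optimize import least_squares
SG=(-1,-1,-1,-1)
def fk(q,p,sg=SG):
    h,L1,L2,L3,a1,a2,a3,b1,b2,b3,a4,b4,o7=p
    Rz=lambda a:R.from_euler('z',a);Ry=lambda a:R.from_euler('y',a)
    r=Rz(sg[0]*q[0]);x=np.array([0,0,h])+r.apply([a1,b1,0])
    r=r*Ry(q[1])*Rz(sg[1]*q[2]);x=x+r.apply([a2,b2,L1])
    r=r*Ry(q[3])*Rz(sg[2]*q[4]);x=x+r.apply([a3,b3,L2])
    r=r*Ry(q[5]);x=x+r.apply([a4,b4,0]);r=r*Rz(sg[3]*q[6]+o7);x=x+r.apply([0,0,L3])
    return x,r
E
python3 - <<'E'
from kin import *
Q=np.array([[-1.3305,.6159,-.0126,1.4249,.0081,1.1034,-.0404],[-0.966,0.366,-0.071,1.813,0.034,0.967,0.515],[-0.173,.271,.143,1.828,-.036,1.044,1.538],[.135,.618,.136,1.833,-.119,.713,1.925],[.148,.722,.106,1.881,-.143,.542,1.943],[.154,.728,.111,1.882,-.141,.535,1.946],[.124,.547,.151,1.791,-.108,.803,1.917],[-.693,.448,.589,2.194,-.638,.025,1.813]])
X=np.array([[.17114,.62628,.23811],[.2825,.414,.2588],[.47,.0059,.3014],[.5329,-.1437,.1216],[.5391,-.1395,.0533],[.5373,-.1457,.0499],[.5378,-.1449,.1718],[.563,.0564,.2008]])
E=[[0,.133,.991,-.001],[0,.002,1,-.002],[.001,.008,1,-.004],[-.008,-.008,1,.001],[.003,-.011,1,.001],[.002,-.009,1,-.001],[.008,-.009,1,-.003],[.287,.08,.954,-.033]]
Rs=[R.from_quat([*e[1:],e[0]]) for e in E]
best=[]
for sg in itertools.product([1,-1],repeat=4):
  for o in(0,1.57,3.14,-1.57):
    def f(p):
        out=[]
        for q,x,e in zip(Q,X,Rs):
            a,r=fk(q,p,sg);out+=list(a-x)+list((r.inv()*e).as_rotvec()*.2)
        return np.array(out+list(p[4:12]*.02))
    o=least_squares(f,[.3,.4,.4,.2]+[0]*8+[o]);best.append((o.cost,sg,o.x.round(4),f(o.x)))
best.sort(key=lambda t:t[0])
for b in best[:3]:print(b[:3])
print((best[0][3][:48].reshape(8,6)*1000).round(1))
E
```

```text
(np.float64(2.508356981506491e-06), (-1, -1, -1, -1), array([ 2.5650e-01,  5.5040e-01,  3.7120e-01,  2.9930e-01,  2.0000e-04,
       -2.0000e-04,  4.0000e-04, -1.3300e-02, -5.4000e-03, -1.6000e-03,
       -9.0000e-04, -1.6000e-03,  1.5703e+00]))
(np.float64(2.5083569815065224e-06), (-1, -1, -1, -1), array([ 2.5650e-01,  5.5040e-01,  3.7120e-01,  2.9930e-01,  2.0000e-04,
       -2.0000e-04,  4.0000e-04, -1.3300e-02, -5.4000e-03, -1.6000e-03,
       -9.0000e-04, -1.6000e-03,  1.5703e+00]))
(np.float64(2.5083569815065305e-06), (-1, -1, -1, -1), array([ 2.5650e-01,  5.5040e-01,  3.7120e-01,  2.9930e-01,  2.0000e-04,
       -2.0000e-04,  4.0000e-04, -1.3300e-02, -5.4000e-03, -1.6000e-03,
       -9.0000e-04, -1.6000e-03,  1.5703e+00]))
[[ 0.1 -0.1 -0.1 -0.1 -0.   0.1]
 [ 0.1 -0.1  0.1 -0.   0.1  0.1]
 [ 0.  -0.2 -0.1  0.2 -0.   0.2]
 [ 0.3  0.3  0.2  0.2  0.4  0.3]
 [-0.4  0.2 -0.1  0.1 -0.3  0.1]
 [ 0.1 -0.3 -0.1 -0.2 -0.1 -0.1]
 [ 0.2  0.3  0.2  0.6 -1.6  0.2]
 [-0.  -0.1  0.  -0.3  0.3 -0.8]]
```

```bash
cat >> kin.py <<'E'
PP=np.array([.2565,.5504,.3712,.2993,.0002,-.0002,.0004,-.0133,-.0054,-.0016,-.0009,-.0016,1.5703])
LO=np.array([-3.12,-.3,-1.34,.26,-1.36,.01,-2.84]);HI=np.array([3.12,2.06,1.32,2.42,4.5,1.98,2.84])
def ik(pos,quat,seed,w=.01):
    t=R.from_quat([*quat[1:],quat[0]])
    def f(q):
        x,r=fk(q,PP);return np.concatenate([x-pos,(r.inv()*t).as_rotvec()*.3,w*.01*(q-seed)])
    o=least_squares(f,np.clip(seed,LO+.02,HI-.02),bounds=(LO+.01,HI-.01))
    x,r=fk(o.x,PP);return o.x,np.linalg.norm(x-pos),np.linalg.norm((r.inv()*t).as_rotvec())
E
python3 - <<'E'
from h import *; from kin import ik,LO,HI
rng=np.random.default_rng(0)
POT=np.array([.561,.2135])
def sols(pos,q,n=40):
    S=[]
    for i in range(n):
        a,e,r=ik(pos,q,rng.uniform(LO,HI)) 
        if e<2e-3 and r<.01:S.append(a)
    return np.array(S)
q=quat(RYAW,40);w=wdir(RYAW,40);zt=qR(q).as_matrix()[:,2]
for off in(.06,0):
    S=sols(tcp_for(seat()+.003*w-off*zt,w,.045,q),q);print('rest',off,len(S));print(S[:10].round(2))
for tilt in(40,50,60,90):
    q=quat(20,tilt);S=sols(tcp_for([*POT,.036],np.array([0,0,1.]),.06,q),q);print('pot',tilt,len(S));print(S[:5].round(2))
E
```

```text
rest 0.06 21
[[ 0.52  0.86 -1.31  2.33  1.88  1.2  -0.54]
 [ 0.48  0.77 -1.18  2.33  1.91  1.07 -0.59]
 [-0.23  0.47 -0.04  2.35  2.4   0.44 -1.21]
 [-0.76  0.57  0.74  2.35  3.48  0.35 -2.34]
 [ 0.5   0.81 -1.25  2.33  1.89  1.13 -0.57]
 [ 0.52  0.86 -1.32  2.33  1.88  1.2  -0.54]
 [ 0.5   0.82 -1.25  2.33  1.89  1.13 -0.57]
 [-0.73  0.56  0.69  2.35  3.4   0.34 -2.25]
 [-0.45  0.48  0.26  2.35  2.71  0.36 -1.54]
 [ 0.52  0.86 -1.31  2.33  1.88  1.2  -0.54]]
rest 0 26
[[-0.51  0.65  0.44  2.29  3.13  0.41 -1.97]
 [ 0.51  1.01 -1.27  2.27  2.    1.25 -0.51]
 [-0.28  0.61  0.08  2.29  2.67  0.46 -1.46]
 [ 0.52  1.04 -1.32  2.27  2.    1.3  -0.48]
 [ 0.52  1.04 -1.32  2.27  2.    1.3  -0.48]
 [ 0.42  0.85 -1.02  2.27  2.04  1.02 -0.64]
 [-0.52  0.65  0.44  2.29  3.14  0.41 -1.98]
 [-0.32  0.61  0.15  2.29  2.74  0.44 -1.55]
 [ 0.52  1.04 -1.31  2.27  2.    1.3  -0.48]
 [-0.08  0.62 -0.21  2.28  2.41  0.55 -1.17]]
pot 40 21
[[ 0.    0.53 -0.59  2.2   2.19  0.4  -0.61]
 [-0.01  0.52 -0.57  2.2   2.21  0.39 -0.62]
 [-0.5   0.47  0.12  2.21  3.22  0.23 -1.71]
 [ 0.32  0.75 -1.16  2.19  1.93  0.78 -0.23]
 [-0.06  0.51 -0.49  2.2   2.27  0.36 -0.7 ]]
pot 50 23
[[ 0.35  0.89 -1.28  2.31  2.22  1.05 -0.42]
 [ 0.35  0.89 -1.28  2.31  2.22  1.05 -0.42]
 [ 0.32  0.84 -1.21  2.31  2.25  1.   -0.48]
 [ 0.36  0.92 -1.32  2.31  2.2   1.09 -0.39]
 [ 0.03  0.59 -0.65  2.32  2.57  0.69 -0.94]]
pot 60 0
[]
pot 90 0
[]
```

```bash
cat >> kin.py <<'E'
def jac(q):
    x0,r0=fk(q,PP);J=np.zeros((6,7))
    for i in range(7):
        d=q.copy();d[i]+=1e-5;x,r=fk(d,PP);J[:3,i]=(x-x0)/1e-5;J[3:,i]=(r*r0.inv()).as_rotvec()/1e-5
    return J
def follow(q,pos,quat,n=40,lam=.02,verbose=0):
    t=R.from_quat([*quat[1:],quat[0]]);q=q.copy()
    for k in range(n):
        x,r=fk(q,PP);e=np.r_[pos-x,(t*r.inv()).as_rotvec()]
        m=np.linalg.norm(e[:3]);e[:3]*=min(1,.02/(m+1e-9));m=np.linalg.norm(e[3:]);e[3:]*=min(1,.06/(m+1e-9))
        J=jac(q);free=np.ones(7,bool)
        for _ in range(4):
            Jf=J[:,free];dq=np.zeros(7);dq[free]=Jf.T@np.linalg.solve(Jf@Jf.T+lam**2*np.eye(6),e)
            bad=free&((q+dq<LO+.01)|(q+dq>HI-.01))
            if not bad.any():break
            free&=~bad
        q=np.clip(q+dq,LO+.01,HI-.01)
    x,r=fk(q,PP);return q,np.linalg.norm(x-pos)*1000,np.degrees(np.linalg.norm((r.inv()*t).as_rotvec()))
E
python3 - <<'E'
from h import *; from kin import *
def pose(yaw,tilt,roll):
    r=qR(quat(yaw,tilt))*R.from_euler('x',roll,degrees=True);g=r.as_quat();return np.array([g[3],*g[:3]])
print(qR(pose(0,0,20)).as_matrix()[:,2])
q0=robot.state()['q']
w=wdir(RYAW,40);zt=qR(quat(RYAW,40)).as_matrix()[:,2];g=tcp_for(seat()+.005*w-.06*zt,w,.045,quat(RYAW,40))
p0=np.array([.56,.05,.22])
q,e,a=follow(q0,g,quat(RYAW,40));print('direct',q.round(2),e,a)
for s in(1,-1):
  for rr in (30,45,60):
    q=q0
    for (P,Y,T,Ro) in[(p0,RYAW,30,s*rr/2),(p0,RYAW,30,s*rr),(p0,RYAW,45,s*rr),(p0,RYAW,45,s*rr/2),(p0,RYAW,42,0),(g,RYAW,40,0)]:
        q,e,a=follow(q,P,pose(Y,T,Ro));print(s,rr,T,Ro,q.round(2),round(e,1),round(a,1))
E
```

```text
[ 0.         -0.34202014 -0.93969262]
direct [-0.85  0.42  0.76  2.17 -1.25  0.03  2.4 ] 86.54365712030628 0.6355515642563241
1 30 30 15.0 [-1.1   0.68  1.17  2.06 -0.57  0.38  1.64] 0.0 0.0
1 30 30 30 [-1.19  0.89  1.29  1.96 -0.33  0.55  1.32] 0.0 0.0
1 30 45 30 [-1.28  0.95  1.31  2.11 -0.29  0.24  1.09] 0.0 0.0
1 30 45 15.0 [-1.19  0.69  1.16  2.21 -1.28  0.03  2.22] 12.7 0.4
1 30 42 0 [-0.93  0.39  0.86  2.19 -1.28  0.03  2.45] 52.4 0.6
1 30 40 0 [-0.86  0.42  0.77  2.18 -1.35  0.03  2.5 ] 86.2 0.6
1 45 30 22.5 [-1.18  0.82  1.29  2.02 -0.54  0.49  1.56] 0.0 0.0
1 45 30 45 [-1.21  1.06  1.31  1.84 -0.14  0.75  1.07] 0.0 0.0
1 45 45 45 [-1.28  1.1   1.31  1.96  0.01  0.53  0.71] 0.0 0.0
1 45 45 22.5 [-1.23  0.8   1.19  2.19  0.03  0.09  0.83] 0.0 0.0
1 45 42 0 [-0.94  0.38  0.86  2.18 -1.13  0.03  2.3 ] 53.8 0.6
1 45 40 0 [-0.86  0.42  0.77  2.17 -1.2   0.03  2.35] 87.7 0.6
1 60 30 30.0 [-1.19  0.89  1.29  1.96 -0.33  0.55  1.32] 0.0 0.0
1 60 30 60 [-1.18  1.21  1.31  1.72 -0.01  0.96  0.92] 0.0 0.0
1 60 45 60 [-1.24  1.24  1.31  1.8   0.07  0.83  0.61] 0.0 0.0
1 60 45 30.0 [-1.2
[... 656 characters left out ...]
.79 -1.12  2.12 -0.7   0.15  2.47] 0.0 0.0
-1 45 45 -45 [ 1.12  0.88 -1.27  2.11 -0.78  0.06  2.8 ] 65.6 0.7
-1 45 45 -22.5 [ 1.04  0.43 -1.04  2.13 -1.06  0.06  2.8 ] 135.7 0.6
-1 45 42 0 [-0.95  0.39  0.88  2.18 -1.3   0.05  2.47] 53.5 0.6
-1 45 40 0 [-0.88  0.42  0.8   2.17 -1.3   0.05  2.45] 88.1 0.6
-1 60 30 -30.0 [ 0.73  0.54 -0.87  2.16 -0.92  0.08  2.5 ] 0.0 0.0
-1 60 30 -60 [ 1.03  0.97 -1.14  2.05 -0.79  0.36  2.71] 0.0 0.0
-1 60 45 -60 [ 1.11  1.14 -1.3   2.09 -0.61  0.16  2.83] 19.6 0.8
-1 60 45 -30.0 [ 1.06  0.47 -1.14  2.1  -0.91  0.1   2.64] 123.0 0.6
-1 60 42 0 [-0.93  0.39  0.86  2.19 -1.31  0.03  2.48] 52.0 0.6
-1 60 40 0 [-0.86  0.42  0.77  2.17 -1.31  0.03  2.46] 86.6 0.6
```

apply_moves --pt "0 0 0 0 0 0 0" --pt "0 0 0 0 0 0 0" --pt "0 0 0 0 0 0 0" --pt "0 0 0 0 0 0 0"

```text
t: 5.87
tool_pos: [0.5629, 0.0557, 0.2007]
ee_rot: [0.287, 0.082, 0.954, -0.033]
wrist_force: [-0.2, -0.2, -0.2]
width: 0.0148
```

Run:
```python
from h import *
s=st()
```

```text
t 5.87 q [-0.692  0.448  0.588  2.195 -0.635  0.025  1.81 ] pos [0.5629 0.0557 0.2007] F [-0.2  -0.18 -0.19] w 0.0148
```

```bash
cat >> h.py <<'E'
def pose(yaw,tilt,roll):
    r=qR(quat(yaw,tilt))*R.from_euler('x',roll,degrees=True);g=r.as_quat();return np.array([g[3],*g[:3]])
E
cat > srch.py <<'E'
from h import *; from kin import *
qs=np.array([.124,.547,.151,1.791,-.108,.803,1.917])
w=wdir(RYAW,40);zt=qR(quat(RYAW,40)).as_matrix()[:,2];g=tcp_for(seat()+.005*w-.06*zt,w,.045,quat(RYAW,40))
for lam in(.001,.02,.1):
    q,e,a=follow(qs,g,quat(RYAW,40),lam=lam);print('check',lam,q.round(2),e,a)
q0=robot.state()['q'];rng=np.random.default_rng(1)
res=[]
for it in range(150):
    n=rng.integers(1,4);wp=[(np.array([rng.uniform(.5,.65),rng.uniform(-.15,.15),rng.uniform(.22,.32)]),rng.uniform(-70,50),rng.uniform(0,60),rng.uniform(-60,60)) for _ in range(n)]
    q=q0;mx=0
    for P,Y,T,Ro in wp:
        q,e,a=follow(q,P,pose(Y,T,Ro),n=30);mx=max(mx,abs(q[2]))
    q,e,a=follow(q,g,quat(RYAW,40),n=50);
    if e<1 and a<1:
        q2=q0
        for P,Y,T,Ro in wp+[(g,RYAW,40,0)]: q2,e2,_=follow(q2,P,pose(Y,T,Ro),n=40,lam=.06)
        res.append((mx,q.round(2),wp,e2))
res.sort(key=lambda t:t[0]);print(len(res))
for m,q,wp,e2 in res[:8]:
    print(round(m,2),q,round(e2,1),[(P.round(2).tolist(),round(Y),round(T),round(Ro)) for P,Y,T,Ro in wp])
E
time timeout 500 python3 srch.py
```

```text
check 0.001 [-0.49  0.29  0.52  2.16 -0.2   0.06  1.56] 135.5209970139156 0.6392603859372331
check 0.02 [-0.9   0.43  0.82  2.17 -1.27  0.06  2.42] 89.77373837442414 0.6357219293220666
check 0.1 [-0.87  0.41  0.76  2.16 -0.48  0.04  1.64] 95.31235538354031 0.6369013332122239
27
0.43 [-0.18  0.47 -0.11  2.34  2.34  0.46 -1.14] 92.9 [([0.51, -0.04, 0.27], 37, 25, -28), ([0.5, -0.06, 0.3], -68, 10, -23)]
0.57 [-0.21  0.47 -0.06  2.34  2.37  0.44 -1.18] 95.4 [([0.64, 0.04, 0.27], -16, 9, -52), ([0.6, 0.13, 0.3], -67, 2, 2)]
0.69 [-0.22  0.47 -0.06  2.34  2.38  0.44 -1.18] 88.3 [([0.62, -0.1, 0.22], -18, 27, -32), ([0.62, -0.12, 0.27], -7, 1, 37)]
0.73 [-0.19  0.47 -0.1   2.34  2.35  0.45 -1.15] 88.8 [([0.59, 0.08, 0.28], 40, 2, 3), ([0.57, -0.13, 0.28], 32, 36, -29), ([0.63, 0.0, 0.27], 20, 9, 38)]
0.99 [-0.36  0.47  0.15  2.34  2.57  0.38 -1.39] 0.0 [([0.6, -0.06, 0.26], 17, 40, -41), ([0.59, 0.13, 0.31], 32, 17, 55), ([0.53, -0.03, 0.23], -2, 43, 23)]
1.12 [-0.22  0.47 -0.06  2.34  2.38  0.44 -1.19] 105.6 [([0.59, -0.06, 0.28], -39, 41, -45), ([0.58, 0.08, 0.31], -31, 33, 54)]
1.12 [-0.24  0.47 -0.03  2.34  2.4   0.43 -1.21] 111.3 [([0.6, 0.03, 0.25], -56, 2, -54), ([0.53, 0.02, 0.26], -46, 18, -5), ([0.62, 0.05, 0.22], -12, 11, 43)]
1.15 [-0.26  0.47 -0.    2.34  2.42  0.42 -1.24] 0.0 [([0.53, -0.12, 0.23], 42, 47, -36), ([0.5, 0.04, 0.25], -43, 12, -3), ([0.55, 0.13, 0.28], 38, 55, 48)]
real	1m3.509s
user	1m3.609s
sys	0m0.136s
```

```bash
cat > flip.py <<'E'
from h import *; from kin import *
def path(Q6,base,q5s,q7s):
    out=[]
    for a,b in zip(q5s,q7s):
        q=np.array([base[0],base[1],base[2],base[3],a,Q6,b]);x,r=fk(q,PP);g=r.as_quat();out.append((q,x,np.array([g[3],*g[:3]])))
    return out
if __name__=='__main__':
    q0=robot.state()['q']
    for Q6 in(.3,.4):
      for base in([-.3,.42,.15,2.1],[-.45,.40,.35,2.1]):
        q5s=np.linspace(-.3,2.7,11);q7s=np.linspace(1.5,-1.45,11)
        W=path(Q6,base,q5s,q7s)
        for lam in(.001,.02,.06):
            q=q0
            for jq,x,g in W: q,e,a=follow(q,x,g,n=6,lam=lam)
            print(Q6,base,lam,q.round(2),round(e,1),round(a,1))
        for jq,x,g in W[::2]:
            M=qR(g).as_matrix();tip=x+M[:,0]*.145-.0105*M[:,2];print('  tcp',x.round(3),'z',M[:,2].round(2),'wand',(-M[:,0]).round(2),'tip',tip.round(3))
E
python3 flip.py
```

```text
0.3 [-0.3, 0.42, 0.15, 2.1] 0.001 [-0.7   0.39  0.63  1.9  -0.5   0.03  1.67] 93.4 0.7
0.3 [-0.3, 0.42, 0.15, 2.1] 0.02 [-0.67  0.39  0.62  1.92 -1.26  0.03  2.44] 84.6 0.7
0.3 [-0.3, 0.42, 0.15, 2.1] 0.06 [-0.66  0.38  0.61  1.92 -1.3   0.03  2.49] 84.3 0.7
  tcp [0.533 0.087 0.177] z [ 0.32  0.08 -0.94] wand [ 0.94 -0.18  0.3 ] tip [0.394 0.113 0.143]
  tcp [0.543 0.036 0.181] z [ 0.35 -0.09 -0.93] wand [ 0.91 -0.2   0.36] tip [0.407 0.066 0.138]
  tcp [0.574 0.    0.201] z [ 0.45 -0.21 -0.87] wand [ 0.85 -0.19  0.49] tip [0.446 0.03  0.139]
  tcp [ 0.616 -0.008  0.231] z [ 0.59 -0.25 -0.77] wand [ 0.76 -0.16  0.63] tip [0.501 0.018 0.147]
  tcp [0.654 0.013 0.26 ] z [ 0.72 -0.18 -0.67] wand [ 0.65 -0.15  0.74] tip [0.552 0.036 0.159]
  tcp [0.674 0.058 0.277] z [ 0.79 -0.04 -0.61] wand [ 0.6  -0.15  0.79] tip [0.579 0.081 0.169]
0.3 [-0.45, 0.4, 0.35, 2.1] 0.001 [-0.86  0.4   0.83  1.9  -0.49  0.03  1.66] 93.7 0.7
0.3 [-0.45, 0.4, 0.35, 2.1] 0.02 [-0.83  0.4   0.83  1.91 -1.25  0.03  2.44] 84.8 0.7
0.3 [-0.45, 0.4, 0.35, 2.1] 0.06 [-0.82  0.39  0.82  1.92 -1.28  0.03  2.48] 84.6 0
[... 1614 characters left out ...]
29] 119.3 0.7
0.4 [-0.45, 0.4, 0.35, 2.1] 0.06 [-0.93  0.41  0.97  1.86 -1.35  0.04  2.52] 115.8 0.7
  tcp [0.513 0.069 0.186] z [ 0.27  0.02 -0.96] wand [ 0.95 -0.19  0.27] tip [0.373 0.096 0.158]
  tcp [0.523 0.002 0.197] z [ 0.3  -0.21 -0.93] wand [ 0.91 -0.22  0.34] tip [0.388 0.035 0.157]
  tcp [ 0.561 -0.046  0.229] z [ 0.43 -0.37 -0.83] wand [ 0.83 -0.19  0.52] tip [ 0.436 -0.014  0.163]
  tcp [ 0.614 -0.057  0.271] z [ 0.6  -0.41 -0.68] wand [ 0.7  -0.13  0.7 ] tip [ 0.506 -0.033  0.177]
  tcp [ 0.663 -0.027  0.31 ] z [ 0.77 -0.32 -0.55] wand [ 0.56 -0.09  0.83] tip [ 0.574 -0.01   0.196]
  tcp [0.691 0.032 0.33 ] z [ 0.87 -0.13 -0.48] wand [ 0.47 -0.11  0.88] tip [0.614 0.049 0.208]
```

```bash
cat > kf.py <<'E'
import numpy as np
from kin import PP,LO,HI
from math import cos,sin
def rz(a):c,s=cos(a),sin(a);return np.array([[c,-s,0],[s,c,0],[0,0,1.]])
def ry(a):c,s=cos(a),sin(a);return np.array([[c,0,s],[0,1,0],[-s,0,c]])
h,L1,L2,L3,a1,a2,a3,b1,b2,b3,a4,b4,o7=PP
def fkj(q):
    ax=[];o=[]
    r=np.eye(3);ax.append(-r[:,2]);o.append(np.zeros(3))
    r=rz(-q[0]);x=np.array([0,0,h])+r@[a1,b1,0];ax.append(r[:,1]);o.append(x)
    r=r@ry(q[1]);ax.append(-r[:,2]);o.append(x)
    r=r@rz(-q[2]);x=x+r@[a2,b2,L1];ax.append(r[:,1]);o.append(x)
    r=r@ry(q[3]);ax.append(-r[:,2]);o.append(x)
    r=r@rz(-q[4]);x=x+r@[a3,b3,L2];ax.append(r[:,1]);o.append(x)
    r=r@ry(q[5]);x=x+r@[a4,b4,0];ax.append(-r[:,2]);o.append(x)
    r=r@rz(-q[6]+o7);x=x+r@[0,0,L3]
    J=np.zeros((6,7))
    for i in range(7):J[:3,i]=np.cross(ax[i],x-o[i]);J[3:,i]=ax[i]
    return x,r,J
def rv(M):
    t=np.clip((np.trace(M)-1)/2,-1,1);a=np.arccos(t);v=np.array([M[2,1]-M[1,2],M[0,2]-M[2,0],M[1,0]-M[0,1]])/2
    return v if a<1e-6 else v*a/max(sin(a),1e-6)
def fol(q,pos,Rt,n=30,lam=.02,rw=1.):
    q=q.copy()
    for k in range(n):
        x,r,J=fkj(q);e=np.r_[pos-x,rv(Rt@r.T)]
        m=np.linalg.norm(e[:3]);e[:3]*=min(1,.02/(m+1e-9));m2=np.linalg.norm(e[3:]);e[3:]*=min(1,.06/(m2+1e-9))
        if m<1e-4 and m2<1e-3:break
        J[3:]*=rw;e[3:]*=rw;free=np.ones(7,bool)
        for _ in range(4):
            Jf=J[:,free];dq=np.zeros(7);dq[free]=Jf.T@np.linalg.solve(Jf@Jf.T+lam**2*np.eye(6),e)
            bad=free&((q+dq<LO+.015)|(q+dq>HI-.015))
            if not bad.any():break
            free&=~bad
        q=np.clip(q+dq,LO+.015,HI-.015)
    x,r,_=fkj(q);return q,np.linalg.norm(x-pos)*1000,np.degrees(np.linalg.norm(rv(Rt@r.T)))
E
cat > srch2.py <<'E'
import sys
from h import *; from kf import *
w=wdir(RYAW,40);QT=quat(RYAW,40);zt=qR(QT).as_matrix()[:,2];g=tcp_for(seat()+.005*w-.06*zt,w,.045,QT)
fin=(np.array([.57,.04,.22]),RYAW,40,0)
V=[(.003,1.),(.02,1.),(.06,1.),(.02,.3),(.06,.3)]
def run(q0,wp):
    ok=0;qs=[]
    for lam,rw in V:
        q=q0;bad=0
        for P,Y,T,Ro in wp+[fin,(g,RYAW,40,0)]:
            q,e,a=fol(q,P,qR(pose(Y,T,Ro)).as_matrix(),lam=lam,rw=rw)
        ok+=(e<2 and a<1);qs.append(q)
    return ok,qs
if __name__=='__main__':
    q0=robot.state()['q'];rng=np.random.default_rng(int(sys.argv[1]));res=[]
    import time;t0=time.time()
    while time.time()-t0<240:
        n=rng.integers(1,4);wp=[(np.array([rng.uniform(.5,.65),rng.uniform(-.1,.1),rng.uniform(.22,.30)]),rng.uniform(-60,45),rng.uniform(0,60),rng.uniform(-55,55)) for _ in range(n)]
        good=True
        for P,Y,T,Ro in wp:
            M=qR(pose(Y,T,Ro)).as_matrix();
            if (P+M[:,0]*.145)[2]<.11 or (P+M[:,2]*.02)[2]<.15:good=False
        if not good:continue
        # quick
        q=q0
        for P,Y,T,Ro in wp+[fin]: q,e,a=fol(q,P,qR(pose(Y,T,Ro)).as_matrix())
        if e>2 or a>2:continue
        ok,qs=run(q0,wp);res.append((ok,-n,wp,qs))
    res.sort(key=lambda t:(-t[0],-t[1]));print(len(res))
    for ok,n,wp,qs in res[:5]:
        print(ok,[(P.round(2).tolist(),round(Y),round(T),round(Ro)) for P,Y,T,Ro in wp],qs[1].round(2))
E
(for i in 1 2 3 4; do timeout 400 python3 srch2.py $i > s$i.txt 2>&1 & done; wait); cat s?.txt
```

```text
this script no longer has the robot
Exception ignored in: <_io.TextIOWrapper mode='rw' encoding='UTF-8'>
Traceback (most recent call last):
BrokenPipeError: [Errno 32] Broken pipe
299
5 [([0.62, -0.05, 0.22], -37, 39, -46), ([0.5, -0.09, 0.29], -2, 23, -17), ([0.52, -0.06, 0.28], -7, 30, 50)] [-0.19  0.47 -0.09  2.34  2.35  0.45 -1.16]
5 [([0.54, -0.06, 0.25], 29, 45, -49), ([0.56, -0.06, 0.22], 43, 14, -10), ([0.51, 0.03, 0.29], -3, 56, 37)] [-0.12  0.48 -0.19  2.34  2.28  0.48 -1.08]
5 [([0.53, 0.06, 0.26], -45, 44, 41), ([0.52, 0.04, 0.29], -47, 48, -26), ([0.54, -0.07, 0.26], 12, 56, 27)] [ 0.51  0.82 -1.26  2.32  1.89  1.14 -0.56]
5 [([0.65, -0.06, 0.28], -21, 29, -25), ([0.58, -0.0, 0.3], -57, 18, -6), ([0.51, -0.08, 0.28], 9, 46, 47)] [-0.31  0.47  0.08  2.34  2.49  0.4  -1.31]
5 [([0.54, 0.1, 0.26], -25, 47, 32), ([0.63, 0.03, 0.23], 26, 38, 45), ([0.5, 0.09, 0.25], 33, 45, 44)] [ 0.51  0.82 -1.25  2.32  1.89  1.13 -0.56]
this script no longer has the robot
Exception ignored in: <_io.TextIOWrapper mode='rw' encoding='UTF-8'>
Traceback (most recent call last):
BrokenPipeError: [Errno 32] Broken pipe
this script no longer has the robot
Exception ignored in: <_io.TextIOWrapper mode='rw' encoding='UTF-8'>
Traceback (most recent call last):
BrokenPipeError: [Errno 32] Broken pipe
```

```bash
cat > step.py <<'E'
from srch2 import *
def steps(s,P,Y,T,Ro): return rel(s,P,pose(Y,T,Ro))
E
python3 - <<'E'
from step import *
s=st();q0=s['q']
wp=[(np.array([0.62,-0.05,0.22]),-37,39,-46),(np.array([0.5,-0.09,0.29]),-2,23,-17),(np.array([0.52,-0.06,0.28]),-7,30,50)]
for lam,rw in V:
    q=q0
    for P,Y,T,Ro in wp+[fin,(g,RYAW,40,0)]:
        q,e,a=fol(q,P,qR(pose(Y,T,Ro)).as_matrix(),lam=lam,rw=rw);print(lam,rw,q.round(2),round(e,1),round(a,1))
print(steps(s,*wp[0]))
E
```

```text
t 5.87 q [-0.692  0.448  0.588  2.195 -0.635  0.025  1.81 ] pos [0.5629 0.0557 0.2007] F [-0.2  -0.18 -0.19] w 0.0148
0.003 1.0 [ 0.81  0.32 -1.01  1.99 -0.64  0.03  1.81] 220.0 0.7
0.003 1.0 [ 0.97  0.33 -0.78  1.99 -0.26  0.6   2.04] 0.0 0.0
0.003 1.0 [-0.52  0.49  0.15  2.01  1.05  1.12  0.09] 0.0 0.0
0.003 1.0 [-0.23  0.37 -0.    2.25  2.04  0.29 -0.81] 0.0 0.0
0.003 1.0 [-0.12  0.48 -0.19  2.34  2.28  0.48 -1.08] 0.0 0.0
0.02 1.0 [ 1.11  0.66 -1.11  1.97 -1.22  0.03  2.8 ] 117.9 0.7
0.02 1.0 [ 0.72  0.27 -0.44  2.   -0.47  0.65  2.25] 0.1 0.0
0.02 1.0 [-0.77  0.54  0.52  2.01  0.94  0.95  0.2 ] 0.0 0.0
0.02 1.0 [-0.37  0.37  0.18  2.25  2.19  0.23 -0.97] 0.0 0.0
0.02 1.0 [-0.22  0.47 -0.05  2.34  2.38  0.44 -1.19] 0.0 0.0
0.06 1.0 [ 1.14  0.67 -1.13  1.98 -1.22  0.03  2.82] 117.6 0.7
0.06 1.0 [ 0.74  0.28 -0.47  2.   -0.46  0.64  2.24] 0.1 0.0
0.06 1.0 [-0.75  0.53  0.48  2.01  0.96  0.97  0.19] 0.1 0.0
0.06 1.0 [-0.3   0.37  0.1   2.25  2.11  0.25 -0.88] 0.1 0.0
0.06 1.0 [-0.17  0.47 -0.12  2.34  2.33  0.46 -1.13] 0.0 0.0
0.02 0.3 [ 0.99  0.72 -1.02  2.05 -1.2   0.03  2.8 ] 9.2 11.1
0.02 0.3 [ 0.66  0.27 -0.36  2.   -0.51  0.66  2.29] 0.0 0.0
0.02 0.3 [-0.84  0.56  0.63  2.02  0.9   0.9   0.25] 0.0 0.0
0.02 0.3 [-0.29  0.37  0.08  2.25  2.1   0.26 -0.86] 0.0 0.0
0.02 0.3 [-0.16  0.48 -0.14  2.34  2.32  0.46 -1.12] 0.0 0.0
0.06 0.3 [ 0.98  0.72 -1.02  2.05 -0.69  0.03  2.28] 9.2 11.6
0.06 0.3 [ 0.88  0.3  -0.66  2.   -0.35  0.62  2.13] 0.0 0.0
0.06 0.3 [-0.61  0.5   0.27  2.01  1.02  1.07  0.12] 0.0 0.0
0.06 0.3 [-0.27  0.37  0.05  2.24  2.03  0.27 -0.79] 1.0 0.3
0.06 0.3 [-0.14  0.48 -0.17  2.34  2.29  0.48 -1.09] 0.1 0.0
(array([-0.1679, -0.0749,  0.1033]), array([-0.3611, -0.4716,  0.1328]))
```

Run:
```python
from step import *
q0=robot.state()['q']
P=np.array([.52,-.05,.27])
for name,wp in dict(a=[(P,-9,0,0),(P,-7,30,50)],b=[(P,-9,0,-30),(P,-7,30,50)],b2=[(P,-9,0,-45),(P,-7,30,50)],c=[(P,-9,0,-30),(P,-9,0,30),(P,-7,30,50)],d=[(P,-9,0,0),(P,-9,0,50),(P,-7,40,55)],e=[(P,20,0,-40),(P,0,0,0),(P,-9,30,50)],f=[(P,-9,0,-40),(P,-9,20,-20),(P,-7,30,50)]).items():
    ok,qs=run(q0,wp);print(name,ok)
    q=q0
    for W in wp+[fin]:
        q,e,a=fol(q,W[0],qR(pose(*W[1:])).as_matrix(),lam=.03,rw=.6);print('   ',q.round(2),round(e,1))
```

```text
a 1
    [-0.48  0.48  0.82  1.76 -0.39  1.07  1.88] 0.0
    [-1.15  0.88  1.28  2.02  0.23  0.59  0.91] 0.0
    [-0.68  0.36  0.57  2.17  0.95  0.06  0.26] 35.6
b 3
    [ 0.11  0.46  0.34  1.77 -0.71  1.2   2.2 ] 0.0
    [-1.14  0.85  1.23  2.02  0.32  0.6   0.81] 0.0
    [-0.3   0.37  0.09  2.25  2.1   0.26 -0.87] 0.3
b2 3
    [ 0.37  0.53  0.12  1.78 -0.84  1.29  2.34] 0.0
    [-1.1   0.78  1.11  2.02  0.5   0.65  0.63] 0.0
    [-0.29  0.37  0.08  2.25  2.1   0.26 -0.87] 0.1
c 4
    [ 0.11  0.46  0.34  1.77 -0.71  1.2   2.2 ] 0.0
    [-0.68  0.56  0.73  1.74  0.18  1.06  1.31] 0.0
    [-1.11  0.79  1.14  2.02  0.47  0.64  0.66] 0.0
    [-0.3   0.37  0.09  2.25  2.11  0.26 -0.87] 0.1
d 3
    [-0.48  0.48  0.82  1.76 -0.39  1.07  1.88] 0.0
    [-0.96  0.88  1.16  1.74  0.1   1.07  1.42] 0.0
    [-1.19  0.97  1.29  2.06  0.38  0.53  0.58] 0.0
    [-0.3   0.37  0.09  2.25  2.11  0.26 -0.87] 0.0
e 4
    [ 0.25  0.62  0.15  1.54 -0.58  1.53  2.51] 0.1
    [-0.24  0.41  0.42  1.75 -0.19  1.02  1.83] 0.0
    [-1.09  0.78  1.1   2.    0.48  0.69  0.62] 0.0
    [-0.3   0.37  0.09  2.25  2.11  0.26 -0.87] 0.0
f 3
    [ 0.29  0.5   0.19  1.78 -0.8   1.26  2.29] 0.0
    [ 0.1   0.29  0.22  2.02 -0.77  0.69  2.35] 0.1
    [-1.16  0.89  1.3   2.02  0.2   0.58  0.93] 0.1
    [-0.76  0.37  0.67  2.15  0.05  0.06  1.15] 40.2
```

Run:
```python
from step import *
s=st();print(steps(s,np.array([.52,-.05,.27]),-9,0,-45))
```

```text
t 5.87 q [-0.692  0.448  0.588  2.195 -0.635  0.025  1.81 ] pos [0.5629 0.0557 0.2007] F [-0.2  -0.18 -0.19] w 0.0148
(array([-0.2495,  0.1788,  0.0688]), array([-0.0885, -0.5637, -0.3465]))
```

apply_moves --pt "-0.04 0.03 0.01 -0.02 -0.05 -0.15 0" --pt "-0.08 0.06 0.02 -0.04 -0.12 -0.25 0" --pt "-0.12 0.09 0.035 -0.06 -0.25 -0.35 0" --pt "-0.16 0.12 0.045 -0.088 -0.4 -0.35 0" --pt "-0.2 0.15 0.057 -0.088 -0.56 -0.35 0" --pt "-0.25 0.179 0.069 -0.088 -0.564 -0.347 0" --pt "-0.25 0.179 0.069 -0.088 -0.564 -0.347 0" --pt "-0.25 0.179 0.069 -0.088 -0.564 -0.347 0" --pt "-0.25 0.179 0.069 -0.088 -0.564 -0.347 0" --pt "-0.25 0.179 0.069 -0.088 -0.564 -0.347 0"

```text
t: 6.7
tool_pos: [0.5201, -0.0545, 0.267]
ee_rot: [0.029, 0.076, 0.921, 0.381]
wrist_force: [0.4, -0.1, -1.0]
width: 0.0154
```

```bash
cat > look.py <<'E'
from step import *
s=st();q0=s['q']
import itertools
best=[]
P=np.array([.52,-.05,.27])
for T in(10,25,40,50):
  for Ro in(30,45,60):
    for y in(-40,-9,20):
     for mid in(None,(P,y,0,Ro/2),(P,y,0,Ro)):
      wp=[m for m in(mid,(P,y,T,Ro)) if m]
      ok,qs=run(q0,wp);best.append((ok,len(wp),wp,qs[1].round(2)))
best.sort(key=lambda t:(-t[0],t[1]))
for b in best[:6]:print(b[0],[(list(w[0]),*w[1:]) for w in b[2]],b[3])
E
python3 look.py
```

```text
t 6.70 q [ 0.306  0.54   0.227  1.787 -0.874  1.319  2.376] pos [ 0.5201 -0.0545  0.267 ] F [ 0.38 -0.07 -1.04] w 0.0154
5 [([np.float64(0.52), np.float64(-0.05), np.float64(0.27)], 20, 0, 22.5), ([np.float64(0.52), np.float64(-0.05), np.float64(0.27)], 20, 40, 45)] [-0.2   0.47 -0.08  2.34  2.36  0.45 -1.16]
5 [([np.float64(0.52), np.float64(-0.05), np.float64(0.27)], 20, 0, 45), ([np.float64(0.52), np.float64(-0.05), np.float64(0.27)], 20, 40, 45)] [-0.2   0.47 -0.08  2.34  2.36  0.44 -1.17]
5 [([np.float64(0.52), np.float64(-0.05), np.float64(0.27)], 20, 0, 30.0), ([np.float64(0.52), np.float64(-0.05), np.float64(0.27)], 20, 40, 60)] [-0.3   0.47  0.06  2.34  2.48  0.4  -1.3 ]
5 [([np.float64(0.52), np.float64(-0.05), np.float64(0.27)], 20, 0, 60), ([np.float64(0.52), np.float64(-0.05), np.float64(0.27)], 20, 40, 60)] [-0.31  0.47  0.08  2.34  2.49  0.4  -1.31]
5 [([np.float64(0.52), np.float64(-0.05), np.float64(0.27)], -9, 0, 15.0), ([np.float64(0.52), np.float64(-0.05), np.float64(0.27)], -9, 50, 30)] [-0.33  0.47  0.1   2.34  2.52  0.39 -1.34]
5 [([np.float64(0.52), np.float64(-0.05), np.float64(0.27)], -9, 0, 30), ([np.float64(0.52), np.float64(-0.05), np.float64(0.27)], -9, 50, 30)] [-0.33  0.47  0.1   2.34  2.52  0.39 -1.34]
```

Run:
```python
from step import *
s=st();print(steps(s,np.array([.52,-.05,.27]),-9,0,30))
```

```text
t 6.70 q [ 0.306  0.54   0.227  1.787 -0.874  1.319  2.376] pos [ 0.5201 -0.0545  0.267 ] F [ 0.38 -0.07 -1.04] w 0.0154
(array([ 0.4164, -0.0016, -0.0023]), array([0.0044, 0.0262, 0.0047]))
```

apply_moves --pt "0.416 0 0 0 0.026 0 0" --pt "0.416 0 0 0 0.026 0 0" --pt "0.416 0 0 0 0.026 0 0" --pt "0.416 0 0 0 0.026 0 0" --pt "0.416 0 0 0 0.026 0 0" --pt "0.416 0 0 0 0.026 0 0" --pt "0.416 0 0 0 0.026 0 0" --pt "0.416 0 0 0 0.026 0 0" --pt "0.416 0 0 0 0.026 0 0" --pt "0.416 0 0 0 0.026 0 0" --pt "0.416 0 0 0 0.026 0 0" --pt "0.416 0 0 0 0.026 0 0"

```text
t: 7.7
tool_pos: [0.5213, -0.0449, 0.2686]
ee_rot: [-0.023, 0.073, 0.963, -0.257]
wrist_force: [0.5, 0.3, -2.4]
width: 0.015
```

Run:
```python
from step import *
s=st();P=np.array([.52,-.05,.27])
for wp in([(P,-9,50,30)],[(P,-9,50,40)],[(P,-9,40,40)]):
    ok,qs=run(s['q'],wp);print(ok,wp[0][1:],qs[1].round(2),fol(s['q'],P,qR(pose(*wp[0][1:])).as_matrix())[0].round(2),steps(s,*wp[0]))
```

```text
t 7.70 q [-0.649  0.55   0.674  1.732  0.203  1.081  1.281] pos [ 0.5213 -0.0449  0.2686] F [ 0.47  0.34 -2.38] w 0.0150
5 (-9, 50, 30) [-0.33  0.47  0.1   2.34  2.51  0.39 -1.33] [-1.16  0.64  1.19  2.33  1.78  0.22 -0.8 ] (array([ 0.0012, -0.242 ,  0.1411]), array([ 0.0024, -0.0263,  0.0071]))
4 (-9, 50, 40) [-0.3   0.47  0.05  2.34  2.47  0.4  -1.29] [-1.22  0.84  1.3   2.25  0.91  0.22 -0.03] (array([ 0.0532, -0.2291,  0.1618]), array([ 0.0024, -0.0263,  0.0071]))
4 (-9, 40, 40) [-0.2   0.47 -0.08  2.34  2.36  0.45 -1.16] [-1.17  0.74  1.22  2.15  0.55  0.38  0.48] (array([ 0.0543, -0.1835,  0.13  ]), array([ 0.0024, -0.0263,  0.0071]))
```

apply_moves --pt "0 -0.242 0.141 0 -0.026 0 0" --pt "0 -0.242 0.141 0 -0.026 0 0" --pt "0 -0.242 0.141 0 -0.026 0 0" --pt "0 -0.242 0.141 0 -0.026 0 0" --pt "0 -0.242 0.141 0 -0.026 0 0" --pt "0 -0.242 0.141 0 -0.026 0 0" --pt "0 -0.242 0.141 0 -0.026 0 0" --pt "0 -0.242 0.141 0 -0.026 0 0" --pt "0 -0.242 0.141 0 -0.026 0 0" --pt "0 -0.242 0.141 0 -0.026 0 0"

```text
t: 8.53
tool_pos: [0.5172, -0.0567, 0.2742]
ee_rot: [0.363, 0.178, 0.872, -0.277]
wrist_force: [0.4, 0.5, -0.3]
width: 0.0147
```

Run:
```python
from step import *
s=st();P=np.array([.55,.0,.25])
for wp in([],[(P,-9,45,0)],[(P,-9,40,0)],[(P,-9,50,0)]):
    ok,qs=run(s['q'],wp);print(ok,[x.round(2) for x in qs[:2]])
    if wp:print(fol(s['q'],P,qR(pose(*wp[0][1:])).as_matrix())[0].round(2),steps(s,*wp[0]))
print(steps(s,*fin))
```

```text
t 8.53 q [-1.177  0.662  1.245  2.282  1.265  0.171 -0.247] pos [ 0.5172 -0.0567  0.2742] F [ 0.42  0.5  -0.31] w 0.0147
5 [array([-0.31,  0.47,  0.07,  2.34,  2.49,  0.4 , -1.31]), array([-0.3 ,  0.47,  0.06,  2.34,  2.48,  0.4 , -1.29])]
5 [array([-0.39,  0.48,  0.18,  2.34,  2.6 ,  0.37, -1.42]), array([-0.39,  0.48,  0.18,  2.34,  2.6 ,  0.37, -1.43])]
[-0.35  0.3   0.27  2.34  2.68  0.27 -1.36] (array([-0.1743,  0.0105, -0.0041]), array([ 0.0092,  0.3485, -0.0152]))
5 [array([-0.31,  0.47,  0.07,  2.34,  2.48,  0.4 , -1.3 ]), array([-0.28,  0.47,  0.03,  2.34,  2.45,  0.41, -1.26])]
[-0.36  0.28  0.3   2.28  2.36  0.12 -1.03] (array([-0.174 ,  0.0375, -0.0117]), array([ 0.0092,  0.3485, -0.0152]))
5 [array([-0.01,  0.49, -0.34,  2.34,  2.19,  0.54, -0.98]), array([-0.41,  0.48,  0.21,  2.35,  2.64,  0.36, -1.47])]
[-0.35  0.32  0.25  2.4   2.78  0.44 -1.47] (array([-0.1743, -0.0166,  0.0035]), array([ 0.0092,  0.3485, -0.0152]))
(array([-0.171 ,  0.0384, -0.0085]), array([0.0736, 0.6093, 0.0034]))
```

Flipping as predicted (q5 = 1.27). Unroll at tilt 45.

apply_moves --pt "-0.174 0.01 0 0.01 0.35 -0.015 0" --pt "-0.174 0.01 0 0.01 0.35 -0.015 0" --pt "-0.174 0.01 0 0.01 0.35 -0.015 0" --pt "-0.174 0.01 0 0.01 0.35 -0.015 0" --pt "-0.174 0.01 0 0.01 0.35 -0.015 0" --pt "-0.174 0.01 0 0.01 0.35 -0.015 0" --pt "-0.174 0.01 0 0.01 0.35 -0.015 0" --pt "-0.174 0.01 0 0.01 0.35 -0.015 0" --pt "-0.174 0.01 0 0.01 0.35 -0.015 0"

```text
t: 9.28
tool_pos: [0.5482, -0.0058, 0.252]
ee_rot: [0.385, 0.083, 0.919, -0.028]
wrist_force: [-0.8, -1.3, -1.5]
width: 0.0149
```

Run:
```python
from step import *
s=st()
print(run(s['q'],[])[1][1].round(2),steps(s,g,RYAW,40,0))
```

```text
t 9.28 q [-0.283  0.286  0.174  2.341  2.553  0.295 -1.252] pos [ 0.5482 -0.0058  0.252 ] F [-0.78 -1.31 -1.46] w 0.0149
[-0.32  0.47  0.08  2.34  2.5   0.4  -1.31] (array([ 0.0021,  0.03  , -0.0035]), array([0.3233, 0.2577, 0.2865]))
```

Flipped. Now to the hover pose over the rest.

apply_moves --pt "0 0.01 0 0.1 0.2 0.05 0" --pt "0.002 0.03 -0.003 0.2 0.258 0.1 0" --pt "0.002 0.03 -0.003 0.323 0.258 0.2 0" --pt "0.002 0.03 -0.003 0.323 0.258 0.286 0" --pt "0.002 0.03 -0.003 0.323 0.258 0.286 0" --pt "0.002 0.03 -0.003 0.323 0.258 0.286 0"

```text
t: 9.78
tool_pos: [0.5527, 0.0452, 0.1671]
ee_rot: [0.341, 0.082, 0.936, -0.029]
wrist_force: [0.1, -0.3, -0.7]
width: 0.0149
```

Run:
```python
from step import *
s=st();c=robot.camera_info('wrist');p2,d2=robot.camera('wrist');cv2.imwrite('pics/w5.png',p2[:,:,::-1]);np.savez('pics/w5.npz',p=p2,d=d2,pos=s['tool_pos'],rot=s['ee_rot'],**c)
p,d=robot.camera('scene');crop(p,225,200,415,380,4,'pics/c5.png')
p,d=robot.camera('side');crop(p,230,150,410,300,4,'pics/s5.png')
s=st();print(steps(s,g,RYAW,40,0))
```

```text
t 9.78 q [-0.34   0.47   0.099  2.338  2.483  0.386 -1.313] pos [0.5527 0.0452 0.1671] F [ 0.05 -0.34 -0.68] w 0.0149
t 9.93 q [-0.341  0.469  0.1    2.338  2.484  0.386 -1.313] pos [0.5528 0.0457 0.1681] F [-0.14  0.   -0.8 ] w 0.0149
(array([-0.0001,  0.0007, -0.0011]), array([0.0065, 0.0053, 0.0062]))
```

View pics/w5.png

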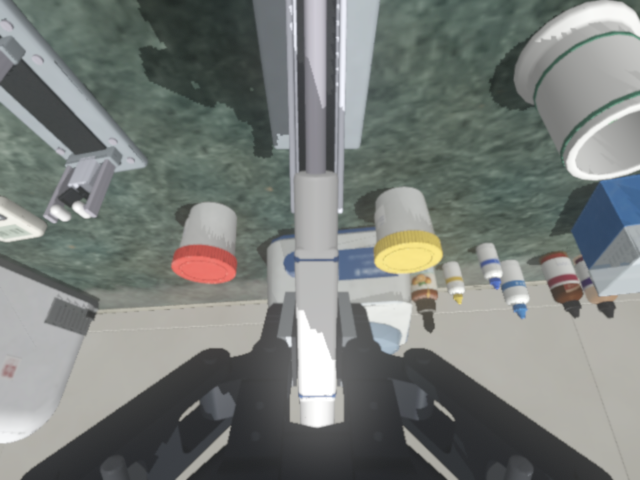

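View pics/c5.png

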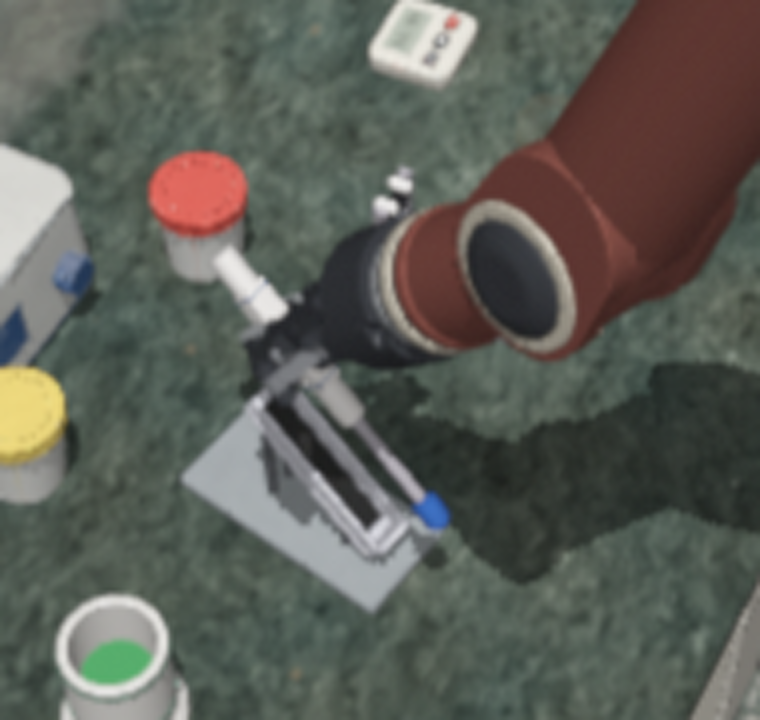

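View pics/s5.png

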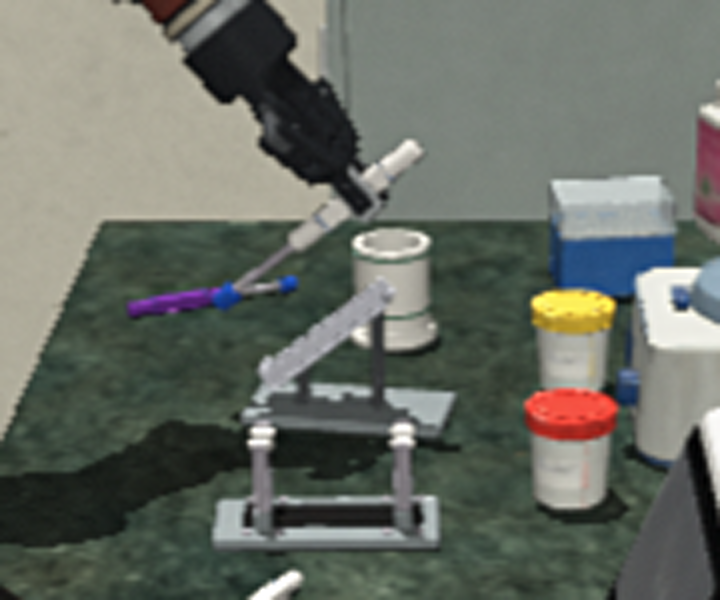

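The wand is centred over the channel in the wrist view (channel about u=317–318, wand about 316–317). Lowering it along the tool axis.

Run:
```python
from step import *
s=st()
for off,al in((.012,.005),(.001,.004)):
    print(steps(s,tcp_for(seat()+al*w-off*zt,w,.045,QT),RYAW,40,0))
```

```text
t 9.93 q [-0.341  0.469  0.1    2.338  2.484  0.386 -1.313] pos [0.5528 0.0457 0.1681] F [-0.14  0.   -0.8 ] w 0.0149
(array([-0.0001,  0.0007, -0.0011]), array([0.007 , 0.0054, 0.2462]))
(array([-0.0001,  0.0007, -0.0011]), array([0.0121, 0.0053, 0.3012]))
```

apply_moves --pt "0 0 -0.001 0.007 0.006 0.08 0" --pt "0 0 -0.001 0.007 0.006 0.16 0" --pt "0 0 -0.001 0.007 0.006 0.22 0" --pt "0 0 -0.001 0.007 0.006 0.246 0" --pt "0 0 -0.001 0.007 0.006 0.246 0"

```text
t: 10.35
tool_pos: [0.5836, 0.0409, 0.1299]
ee_rot: [0.342, 0.081, 0.936, -0.03]
wrist_force: [-0.1, -0.3, -0.4]
width: 0.0149
```

Run:
```python
from step import *
s=st();c=robot.camera_info('wrist');p2,d2=robot.camera('wrist');cv2.imwrite('pics/w6.png',p2[:,:,::-1])
p,d=robot.camera('scene');crop(p,225,200,415,380,4,'pics/c6.png')
s=st()
print(steps(s,tcp_for(seat()+.004*w-.001*zt,w,.045,QT),RYAW,40,0))
```

```text
t 10.35 q [-0.263  0.579  0.035  2.293  2.561  0.453 -1.368] pos [0.5836 0.0409 0.1299] F [-0.14 -0.34 -0.44] w 0.0149
t 10.45 q [-0.264  0.578  0.035  2.294  2.561  0.453 -1.368] pos [0.5829 0.0414 0.1303] F [ 0.25 -0.55 -1.11] w 0.0149
(array([-0.0001,  0.0008, -0.0002]), array([0.0065, 0.0006, 0.0586]))
```

View pics/w6.png

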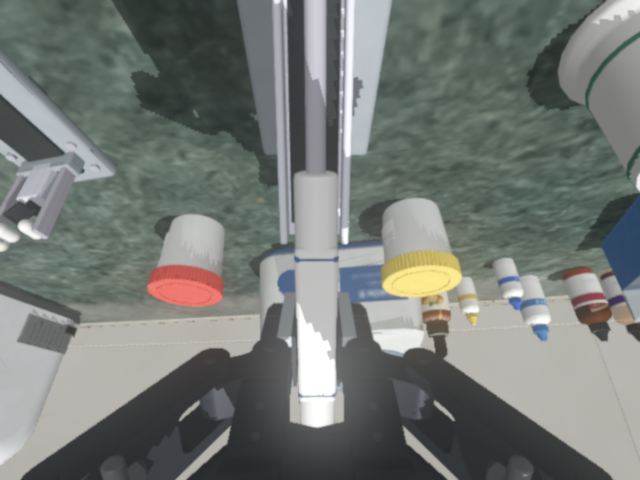

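View pics/c6.png

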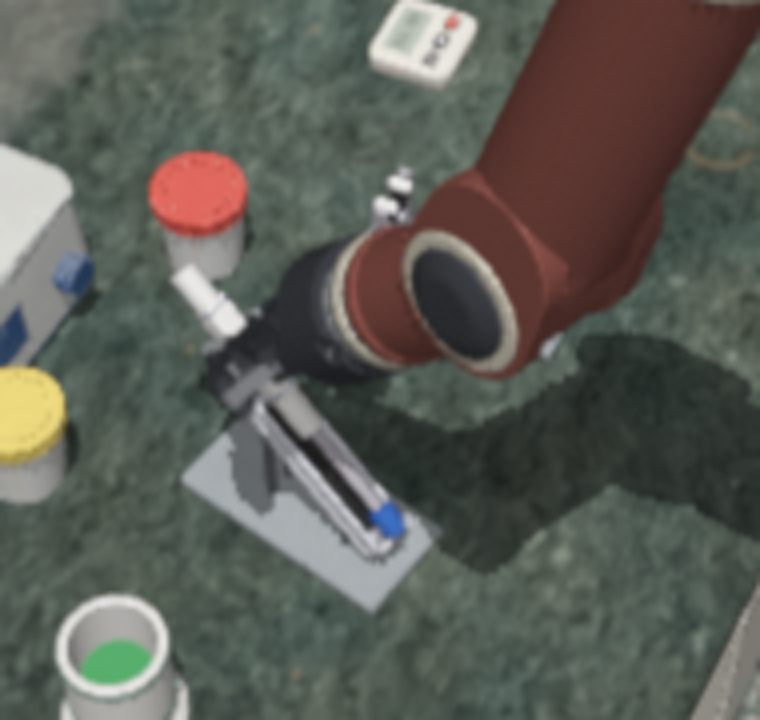

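apply_moves --pt "0 0 0 0.004 0 0.02 0" --pt "0 0 0 0.006 0 0.04 0" --pt "0 0 0 0.006 0 0.058 0" --pt "0 0 0 0.006 0 0.058 0"

```text
t: 10.78
tool_pos: [0.5903, 0.0402, 0.1208]
ee_rot: [0.343, 0.081, 0.936, -0.029]
wrist_force: [-0.1, -0.2, -0.3]
width: 0.015
```

Run:
```python
from step import *
s=st()
print(steps(s,tcp_for(seat()+.004*w-.00*zt,w,.045,QT),RYAW,40,0), zt@s['wrist_force'],w@s['wrist_force'])
```

```text
t 10.78 q [-0.249  0.604  0.023  2.282  2.577  0.469 -1.378] pos [0.5903 0.0402 0.1208] F [-0.13 -0.2  -0.32] w 0.0150
(array([-0.0001,  0.0013, -0.0004]), array([0.0045, 0.0003, 0.0034])) 0.19074693756342934 -0.27727827436425145
```

apply_moves --pt "0 0 0 0 0 0.007 0" --pt "0 0 0 0 0 0.014 0" --pt "0 0 0 0 0 0.014 0"

```text
t: 11.03
tool_pos: [0.5922, 0.0399, 0.1185]
ee_rot: [0.343, 0.081, 0.936, -0.029]
wrist_force: [0.5, -0.2, 0.0]
width: 0.0152
```

Run:
```python
from step import *
s=st()
print(steps(s,tcp_for(seat()+.004*w-.00*zt,w,.045,QT),RYAW,40,0), zt@s['wrist_force'],w@s['wrist_force'])
c=robot.camera_info('wrist');p2,d2=robot.camera('wrist');cv2.imwrite('pics/w7.png',p2[:,:,::-1])
p,d=robot.camera('scene');crop(p,260,230,360,330,6,'pics/c7.png')
p,d=robot.camera('side');crop(p,270,160,370,260,6,'pics/s7.png')
```

```text
t 11.03 q [-0.245  0.611  0.021  2.279  2.58   0.472 -1.38 ] pos [0.5922 0.0399 0.1185] F [ 0.47 -0.22  0.04] w 0.0152
(array([-0.0002,  0.0013, -0.0004]), array([ 0.0046,  0.0003, -0.0117])) 0.29628729121332825 0.41168777380689425
```

View pics/c7.png

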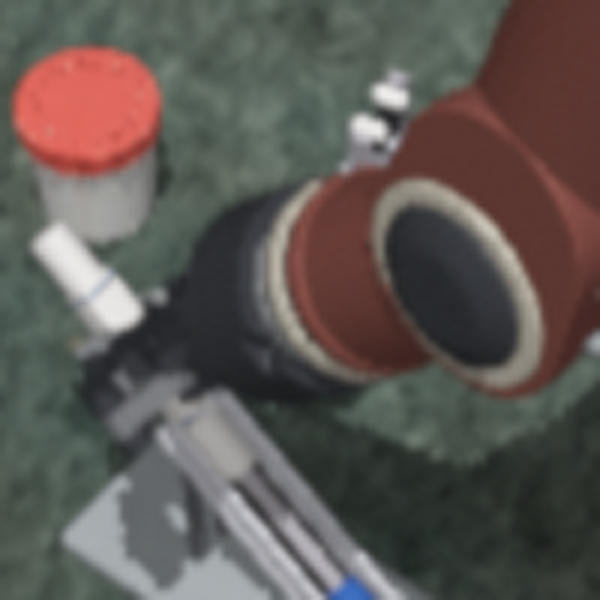

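View pics/s7.png

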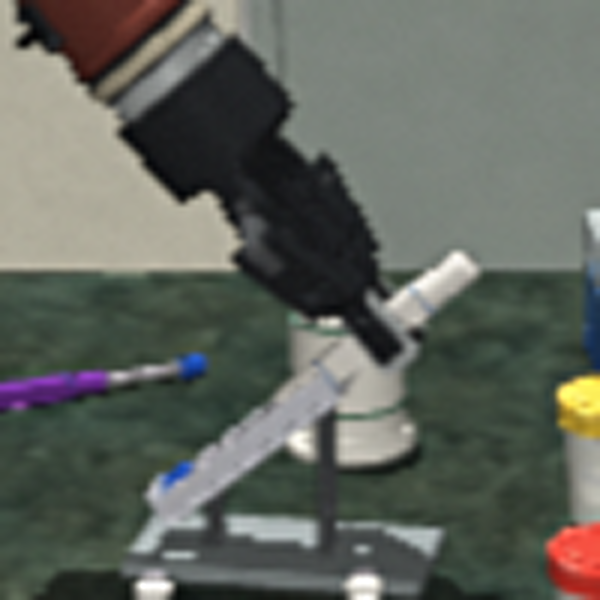

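apply_moves --pt "0 0 0 0 0 0.008 0" --pt "0 0 0 0 0 0.016 0" --pt "0 0 0 0 0 0.016 0"

```text
t: 11.43
tool_pos: [0.5935, 0.0396, 0.1173]
ee_rot: [0.343, 0.081, 0.935, -0.029]
wrist_force: [-6.4, 0.5, 11.0]
width: 0.0152
```

Run:
```python
from step import *
s=st()
print(steps(s,tcp_for(seat()+.004*w-.00*zt,w,.045,QT),RYAW,40,0), zt@s['wrist_force'],w@s['wrist_force'],s['torque'])
```

```text
t 11.43 q [-0.242  0.615  0.018  2.277  2.583  0.476 -1.382] pos [0.5935 0.0396 0.1173] F [-6.38  0.48 11.05] w 0.0152
(array([-0.    ,  0.0017, -0.0003]), array([ 0.0053,  0.0007, -0.0207])) -12.558646052676234 2.221452807215235 [-0.03389882  0.66205741 -0.10748058]
```

apply_moves --pt "0 0 0 0 0 -0.006 0" --pt "0 0 0 0 0 -0.006 0.25" --pt "0 0 0 0 0 -0.006 0.5" --pt "0 0 0 0 0 -0.006 0.7" --pt "0 0 0 0 0 -0.006 0.7" --pt "0 0 0 0 0 -0.006 0.7"

```text
t: 11.93
tool_pos: [0.5928, 0.0397, 0.1179]
ee_rot: [0.343, 0.081, 0.935, -0.029]
wrist_force: [0.3, 0.0, -0.2]
width: 0.0599
```

apply_moves --pt "0 0 0 0 0 -0.08 0.7" --pt "0 0 0 0 0 -0.2 0.7" --pt "0 0 0 0 0 -0.3 0.7" --pt "0 0 0 0 0 -0.3 0.7"

```text
t: 12.27
tool_pos: [0.553, 0.047, 0.1654]
ee_rot: [0.344, 0.08, 0.935, -0.029]
wrist_force: [0.3, -0.4, 0.7]
width: 0.06
```

Run:
```python
from step import *
s=st();c=robot.camera_info('wrist');p2,d2=robot.camera('wrist');cv2.imwrite('pics/w8.png',p2[:,:,::-1]);np.savez('pics/w8.npz',p=p2,d=d2,pos=s['tool_pos'],rot=s['ee_rot'],**c)
p,d=robot.camera('scene');np.savez('pics/c8.npz',p=p,d=d);crop(p,240,220,360,330,6,'pics/c8.png')
p,d=robot.camera('side');np.savez('pics/s8.npz',p=p,d=d);crop(p,270,160,370,260,6,'pics/s8.png')
s=st()
```

```text
t 12.27 q [-0.335  0.476  0.088  2.343  2.493  0.403 -1.322] pos [0.553  0.047  0.1654] F [ 0.28 -0.4   0.7 ] w 0.0600
t 12.42 q [-0.333  0.482  0.087  2.339  2.494  0.404 -1.323] pos [0.5551 0.0464 0.1637] F [ 0.24 -0.44 -0.2 ] w 0.0599
```

View pics/w8.png

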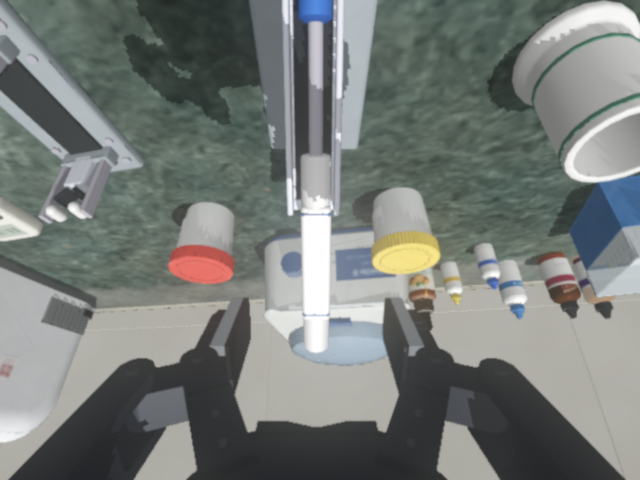

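View pics/c8.png

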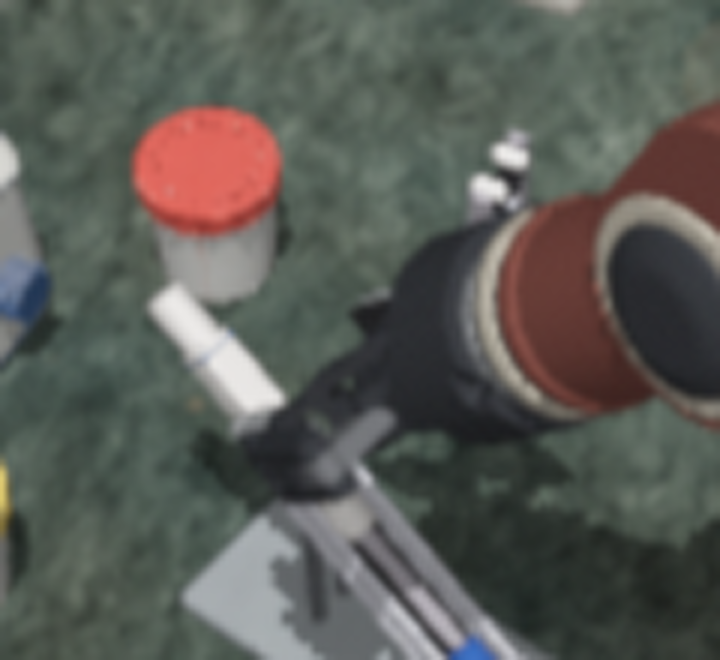

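View pics/s8.png

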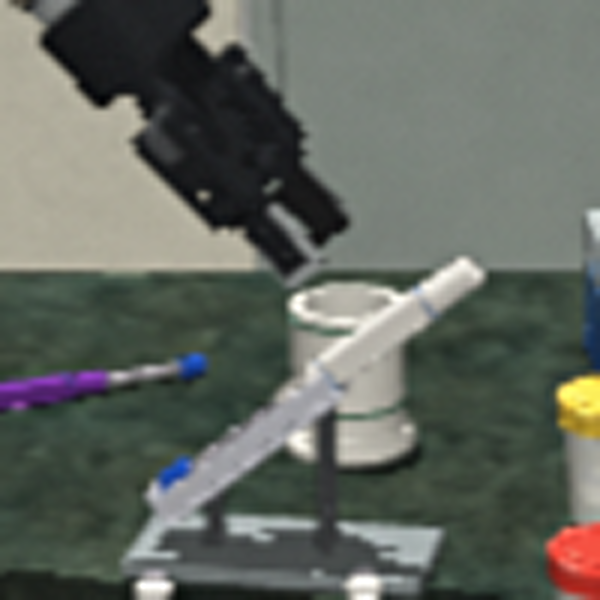

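Run:
```python
from step import *
def ld(f):
    z=np.load(f);return z['p'],z['d'],{k:(float(z[k]) if z[k].ndim==0 else z[k]) for k in('fov_y','cx','cy','dist','rvec','tvec')}
p,d,c=ld('pics/w8.npz')
crop(p,270,0,370,60,6,'pics/w8t.png')
r=qR(np.load('pics/w8.npz')['rot']);pos=np.load('pics/w8.npz')['pos']
px=[(316,v) for v in(3,8,14,40,80,120,160,180,200,220,260,300,320,340,348)]
P=bydepth(c,px,d);print(P.round(4))
print('tool',r.inv().apply(P-pos).round(4))
print('expect seat,end',seat(),seat()+.2*w, 'px',proj(c,[seat(),seat()+.2*w,seat()+.2*w-.008*zt,seat()-.008*zt]).round(1))
```

```text
[[0.4807 0.0602 0.0494]
 [0.4819 0.06   0.0511]
 [0.4839 0.0597 0.0521]
 [0.4944 0.0579 0.054 ]
 [0.507  0.0557 0.0655]
 [0.5225 0.053  0.075 ]
 [0.5326 0.0512 0.0921]
 [0.5407 0.0498 0.098 ]
 [0.5486 0.0484 0.1046]
 [0.5573 0.0469 0.1112]
 [0.5741 0.0439 0.1262]
 [0.594  0.0405 0.1419]
 [0.6071 0.0382 0.1495]
 [0.6156 0.0367 0.1593]
 [0.6203 0.0358 0.163 ]]
tool [[ 0.1312  0.0006  0.0409]
 [ 0.1291  0.0006  0.0404]
 [ 0.1269  0.0006  0.0409]
 [ 0.1176  0.0006  0.0464]
 [ 0.1004  0.0006  0.0459]
 [ 0.0822  0.0006  0.0488]
 [ 0.0634  0.0006  0.0424]
 [ 0.0533  0.0006  0.0433]
 [ 0.0429  0.0006  0.0434]
 [ 0.0319  0.0005  0.044 ]
 [ 0.0091  0.0005  0.0437]
 [-0.0163  0.0005  0.0448]
 [-0.0315  0.0005  0.0476]
 [-0.0444  0.0005  0.0458]
 [-0.0504  0.0005  0.046 ]]
expect seat,end [0.47093389 0.06089341 0.032     ] [0.62190714 0.0348158  0.16055752] px [[313.6 -40. ]
 [314.8 344.7]
 [314.8 353. ]
 [313.5 -47.8]]
```

View pics/w8t.png

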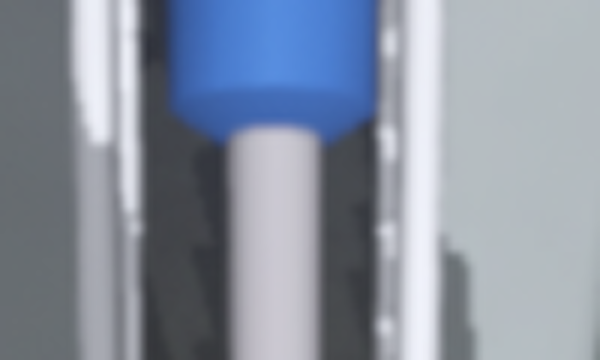

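apply_moves --pt "0 0 0 0.15 0 -0.15 0.7" --pt "0 0 0 0.3 0 -0.3 0.7" --pt "0 0 0 0.3 0 -0.3 0.7" --pt "0 0 0 0.3 0 -0.3 0.7"

```text
t: 12.75
tool_pos: [0.5191, 0.0795, 0.1431]
ee_rot: [0.346, 0.066, 0.936, -0.03]
wrist_force: [-0.3, 0.8, -0.5]
width: 0.0597
```

Run:
```python
from step import *
s=st();c=robot.camera_info('wrist');p2,d2=robot.camera('wrist');np.savez('pics/w9.npz',p=p2,d=d2,pos=s['tool_pos'],rot=s['ee_rot'],**c)
cv2.imwrite('pics/w9.png',p2[:,:,::-1]);crop(p2,270,0,370,100,7,'pics/w9t.png')
s=st()
print(proj(c,[seat(),seat()+.2*w,seat()-.008*zt]).round(1))
```

```text
t 12.75 q [ 0.067  0.591 -0.655  2.414  2.094  0.816 -0.966] pos [0.5191 0.0795 0.1431] F [-0.31  0.82 -0.46] w 0.0597
t 12.80 q [ 0.076  0.596 -0.671  2.414  2.092  0.819 -0.964] pos [0.518  0.0824 0.1417] F [ 0.88 -0.53 -1.73] w 0.0602
[[265.6  68.4]
 [272.3 389.8]
 [263.4  66.5]]
```

View pics/w9.png

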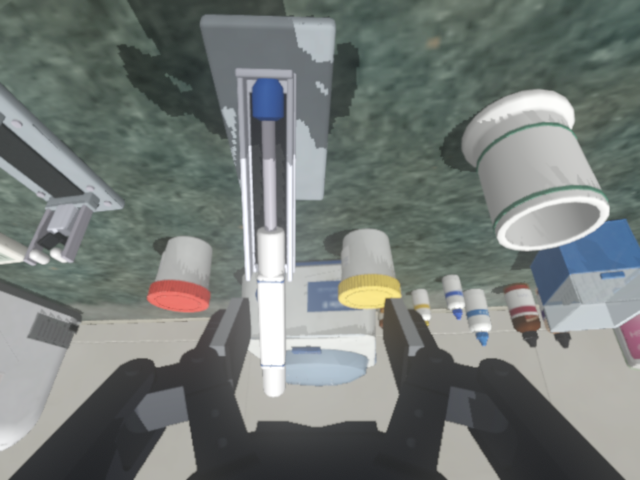

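View pics/w9t.png

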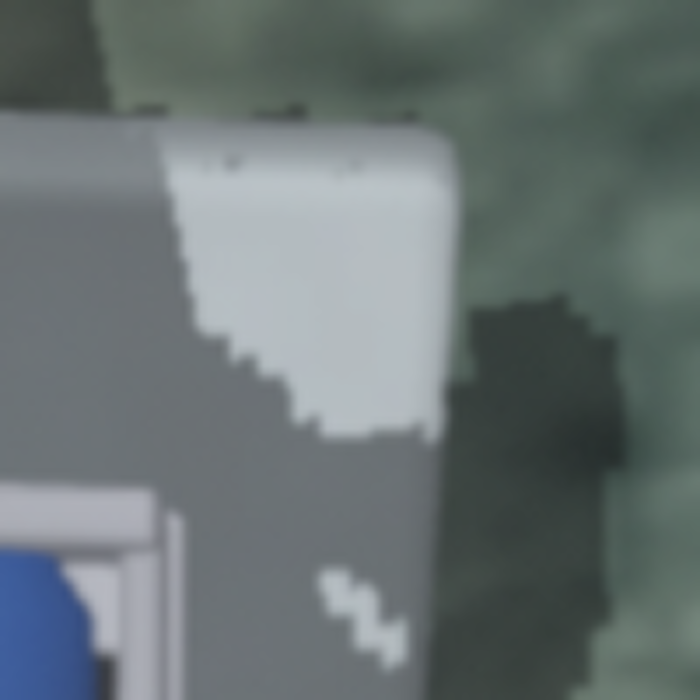

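Seated: the blue tip touches the foot-stop wall (267,80). Next, plan the regrasp and dip while staying within joint limits.

```bash
cat > dip.py <<'E'
from step import *
POT=np.array([.561,.2135]);UP=np.array([0,0,1.])
def grasp(a,gx,back=0.):
    q=quat(RYAW,a);M=qR(q).as_matrix();return tcp_for(seat()+np.array([0,0,-.002]),w,gx,q)-back*M[:,2],M
def dipp(a,gx,psi,z,xy=POT):
    q=quat(psi,a+50);M=qR(q).as_matrix();return tcp_for([*xy,z],UP,gx,q),M
def sim(q,seq,lam,rw,n=40):
    out=[]
    for P,M in seq:
        q,e,an=fol(q,P,M,n=n,lam=lam,rw=rw);out.append((q,e,an))
    return out
def margin(q):
    return np.min(np.minimum(q-LO,HI-q)[[1,2,3,4,5,6]])
if __name__=='__main__':
    q0=robot.state()['q'];res=[]
    for a in(-20,-10,0,10,20):
      for gx in(.065,):
        pre=[grasp(a,gx,.10),grasp(a,gx)]
        o=sim(q0,pre,.03,.6);print('grasp',a,[(x[0].round(2),round(x[1],1),round(x[2],1)) for x in o])
        if o[-1][1]>2 or o[-1][2]>2:continue
        for psi in(-120,-90,-60,-30,0,20,50,80,110):
            lift=(grasp(a,gx)[0]+[0,0,.1],grasp(a,gx)[1])
            seq=[lift,dipp(a,gx,psi,.13),dipp(a,gx,psi,.035)]
            ok=0;mg=[]
            for lam,rw in V:
                oo=sim(o[-1][0],seq,lam,rw);ok+=(max(x[1] for x in oo[1:])<2 and max(x[2] for x in oo[1:])<1);mg.append(min(margin(x[0]) for x in oo))
            if ok:print('  ',a,psi,ok,round(min(mg),2),oo[1][0].round(2),oo[2][0].round(2))
E
python3 dip.py
```

```text
grasp -20 [(array([ 0.31,  0.9 , -0.84,  1.19,  0.44,  1.6 ,  0.94]), np.float64(0.0), np.float64(0.0)), (array([ 0.34,  0.95, -0.82,  1.41,  0.48,  1.37,  0.88]), np.float64(0.0), np.float64(0.0))]
   -20 -120 5 0.25 [-0.42  0.74 -0.22  1.17  0.36  1.73 -1.17] [-0.41  0.81 -0.22  1.29  0.37  1.54 -1.23]
   -20 -90 5 0.43 [-0.42  0.65 -0.33  1.36  0.58  1.55 -0.86] [-0.43  0.74 -0.32  1.47  0.62  1.38 -0.96]
   -20 -60 5 0.44 [-0.36  0.56 -0.45  1.58  0.77  1.31 -0.56] [-0.39  0.66 -0.42  1.69  0.85  1.15 -0.71]
   -20 -30 5 0.44 [-0.23  0.46 -0.58  1.78  0.92  1.02 -0.22] [-0.28  0.58 -0.51  1.9   1.1   0.88 -0.45]
   -20 0 5 0.39 [ 0.01  0.41 -0.74  1.91  0.98  0.71  0.24] [-0.12  0.52 -0.58  2.03  1.31  0.57 -0.12]
   -20 20 5 0.34 [ 0.23  0.44 -0.91  1.94  0.91  0.56  0.68] [ 0.02  0.52 -0.62  2.06  1.31  0.35  0.26]
   -20 50 5 0.06 [ 0.53  0.64 -1.28  1.87  0.78  0.64  1.38] [ 0.39  0.69 -1.02  2.    0.99  0.4   1.21]
   -20 80 5 0.02 [ 0.55  0.77 -1.32  1.71  0.48  0.84  2.18] [ 0.5   0.86 -1.19  1.83  0.59  0.64  2.14]
   -20 110 5 0.02 [ 0.47  0.89 -1.32  1.5   0.38  1.18  2
[... 2749 characters left out ...]
.72  0.74 -1.3   2.09  1.64  0.08  0.71] [ 0.65  1.06 -1.32  2.28  2.69  0.54 -0.13]
grasp 20 [(array([ 0.31,  0.47, -0.7 ,  1.97,  0.81,  0.63,  0.49]), np.float64(0.0), np.float64(0.0)), (array([ 0.18,  0.62, -0.51,  1.99,  1.06,  0.47,  0.27]), np.float64(0.1), np.float64(0.0))]
   20 -90 5 0.02 [-0.69  0.9  -0.11  1.26  0.87  1.96 -0.9 ] [-0.69  1.01 -0.11  1.3   0.85  1.86 -1.03]
   20 -60 5 0.33 [-0.71  0.74 -0.23  1.67  1.18  1.65 -0.93] [-0.71  0.88 -0.22  1.72  1.2   1.58 -1.1 ]
   20 -30 5 0.3 [-0.63  0.59 -0.34  2.07  1.6   1.37 -1.03] [-0.65  0.78 -0.32  2.11  1.69  1.4  -1.26]
   20 50 4 0.02 [ 0.73  0.77 -1.29  2.09  1.95  0.03  0.45] [ 0.67  1.2  -1.32  2.34  3.01  0.66 -0.27]
```

Run:
```python
from dip import *
s=st()
P,M=grasp(0,.06,.10);print(P)
print(rel(s,P,quat(RYAW,0)),rel(s,s['tool_pos']+[0,0,.08],s['ee_rot']))
for lam,rw in V:
    o=sim(s['q'],[(s['tool_pos']+[0,0,.08],qR(s['ee_rot']).as_matrix()),(P,M),grasp(0,.06)],lam,rw);print([(x[0].round(2),round(x[1],1)) for x in o])
```

```text
t 12.80 q [ 0.076  0.596 -0.671  2.414  2.092  0.819 -0.964] pos [0.518  0.0824 0.1417] F [ 0.88 -0.53 -1.73] w 0.0602
[0.59171249 0.04003132 0.22234602]
(array([0.0023, 0.2239, 0.0097]), array([-0.5614, -0.1596, -0.0518])) (array([0., 0., 0.]), array([-0.2588, -0.0015, -0.305 ]))
[(array([ 0.1 ,  0.38, -0.63,  2.34,  1.83,  0.59, -0.67]), np.float64(0.0)), (array([ 0.39,  0.67, -0.86,  1.61,  0.55,  1.12,  0.79]), np.float64(0.0)), (array([ 0.35,  0.78, -0.78,  1.71,  0.66,  0.93,  0.7 ]), np.float64(0.0))]
[(array([ 0.1 ,  0.38, -0.63,  2.34,  1.83,  0.59, -0.67]), np.float64(0.0)), (array([ 0.39,  0.68, -0.86,  1.61,  0.55,  1.12,  0.79]), np.float64(0.0)), (array([ 0.35,  0.78, -0.78,  1.71,  0.67,  0.93,  0.7 ]), np.float64(0.0))]
[(array([ 0.1 ,  0.38, -0.63,  2.34,  1.83,  0.59, -0.67]), np.float64(0.1)), (array([ 0.4 ,  0.68, -0.87,  1.61,  0.56,  1.12,  0.79]), np.float64(0.0)), (array([ 0.35,  0.79, -0.79,  1.71,  0.67,  0.93,  0.69]), np.float64(0.0))]
[(array([ 0.1 ,  0.38, -0.63,  2.34,  1.83,  0.59, -0.67]), np.float64(0.1)), (array([ 0.39,  0.68, -0.86,  1.61,  0.56,  1.12,  0.79]), np.float64(0.0)), (array([ 0.35,  0.78, -0.78,  1.71,  0.67,  0.93,  0.7 ]), np.float64(0.0))]
[(array([ 0.1 ,  0.38, -0.63,  2.34,  1.83,  0.6 , -0.67]), np.float64(0.1)), (array([ 0.4 ,  0.68, -0.89,  1.61,  0.57,  1.13,  0.78]), np.float64(0.1)), (array([ 0.36,  0.79, -0.8 ,  1.71,  0.69,  0.94,  0.68]), np.float64(0.0))]
```

apply_moves --pt "0 0 0 -0.13 0 -0.15 0.7" --pt "0 0 0 -0.26 0 -0.3 0.7" --pt "0 0.05 0 -0.35 -0.05 -0.35 0.7" --pt "0 0.1 0 -0.45 -0.1 -0.3 0.7" --pt "0 0.14 0.01 -0.56 -0.16 -0.25 0.7" --pt "0 0.18 0.01 -0.56 -0.16 -0.15 0.7" --pt "0.002 0.224 0.01 -0.561 -0.16 -0.1 0.7" --pt "0.002 0.224 0.01 -0.561 -0.16 -0.052 0.7" --pt "0.002 0.224 0.01 -0.561 -0.16 -0.052 0.7" --pt "0.002 0.224 0.01 -0.561 -0.16 -0.052 0.7"

```text
t: 13.63
tool_pos: [0.5931, 0.038, 0.2216]
ee_rot: [0.067, 0.087, 0.994, -0.014]
wrist_force: [1.4, -0.4, -1.0]
width: 0.0598
```

Run:
```python
from dip import *
s=st();c=robot.camera_info('wrist');p2,d2=robot.camera('wrist');cv2.imwrite('pics/w10.png',p2[:,:,::-1])
sd=seat()+np.array([0,0,-.002]);print(proj(c,[sd,sd+w*.16,sd+w*.2]).round(1))
uv=[(int(round(a)),int(round(b))) for a,b in proj(c,[sd+w*t for t in(.11,.13,.15,.16,.18)])]
print('depth pts',bydepth(c,uv,d2).round(4)); print('nominal',np.array([sd+w*t for t in(.11,.13,.15,.16,.18)]).round(4))
s=st();P,M=grasp(0,.06);print(rel(s,P,quat(RYAW,0)))
```

```text
t 13.63 q [ 0.355  0.595 -0.777  1.713  0.607  0.948  0.737] pos [0.5931 0.038  0.2216] F [ 1.38 -0.43 -1.  ] w 0.0598
[[320.7  28.1]
 [320.  227.6]
 [319.7 288.3]]
depth pts [[0.5525 0.0467 0.1058]
 [0.5666 0.0443 0.1206]
 [0.5818 0.0418 0.1317]
 [0.5899 0.0404 0.1373]
 [0.6044 0.038  0.1494]]
nominal [[0.554  0.0466 0.1007]
 [0.5691 0.0439 0.1136]
 [0.5842 0.0413 0.1264]
 [0.5917 0.04   0.1328]
 [0.6068 0.0374 0.1457]]
t 13.68 q [ 0.358  0.602 -0.774  1.702  0.606  0.952  0.74 ] pos [0.5976 0.0346 0.2211] F [ 5.4  -1.96  1.13] w 0.0597
(array([-0.0049,  0.0433, -0.0038]), array([0.1005, 0.0283, 0.4844]))
```

View pics/w10.png

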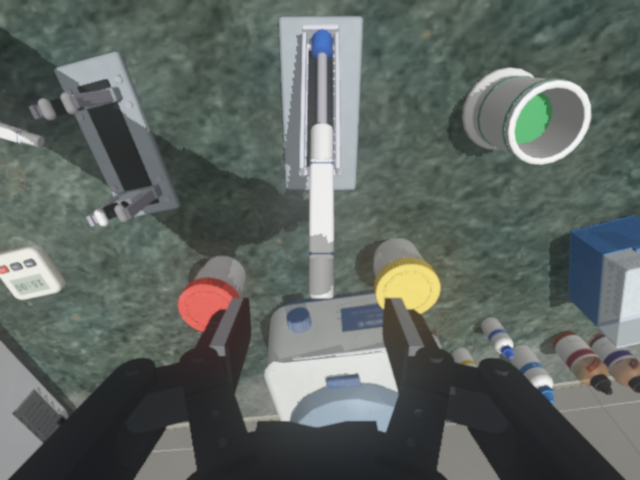

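apply_moves --pt "-0.005 0.043 -0.004 0.1 0.028 0.05 0.7" --pt "-0.005 0.043 -0.004 0.1 0.028 0.15 0.7" --pt "-0.005 0.043 -0.004 0.1 0.028 0.25 0.7" --pt "-0.005 0.043 -0.004 0.1 0.028 0.25 0.7"

```text
t: 14.02
tool_pos: [0.5844, 0.0385, 0.1634]
ee_rot: [-0.003, 0.087, 0.996, -0.003]
wrist_force: [-0.8, -0.5, -0.3]
width: 0.0597
```

Run:
```python
from dip import *
s=st();c=robot.camera_info('wrist');p,d=robot.camera('wrist')
uu,vv=np.meshgrid(np.arange(640),np.arange(480));P=bydepth(c,np.c_[uu.ravel(),vv.ravel()],d).reshape(480,640,3)
m=(P[:,:,2]>.074)&(P[:,:,2]<.086)&(abs(P[:,:,0]-.56)<.05)&(abs(P[:,:,1]-.215)<.05)
q=P[m];print('pot',cv2.minEnclosingCircle(q[:,:2].astype(np.float32)),q.min(0),q.max(0))
v,u=np.nonzero(m);el=cv2.fitEllipse(cv2.convexHull(np.c_[u,v].astype(np.int32)));print(el,onz(c,[el[0]],.08))
g2=(p[:,:,1].astype(int)>p[:,:,0].astype(int)+50)&(abs(P[:,:,0]-.56)<.03)&(abs(P[:,:,1]-.215)<.03)&(P[:,:,2]<.07);print('dish z',np.median(P[g2][:,2]),g2.sum())
cv2.imwrite('pics/w11.png',p[:,:,::-1])
s=st();G,M=grasp(0,.06);print(rel(s,G,quat(RYAW,0)))
```

```text
t 14.02 q [ 0.348  0.711 -0.767  1.689  0.577  0.989  0.767] pos [0.5844 0.0385 0.1634] F [-0.8  -0.53 -0.27] w 0.0597
pot ((0.5610116720199585, 0.21354536712169647), 0.03123658336699009) [0.53105538 0.18306686 0.07401492] [0.59152113 0.24456202 0.08285077]
((580.362060546875, 169.337158203125), (88.97005462646484, 106.77386474609375), 50.35325622558594) [[0.55970392 0.21150756 0.08      ]]
dish z 0.04716671494965513 1233
t 14.07 q [ 0.348  0.708 -0.77   1.687  0.575  0.99   0.768] pos [0.5847 0.0397 0.1657] F [0.53 0.43 0.11] w 0.0598
(array([-0.0013, -0.0008, -0.0006]), array([-0.0348,  0.0086,  0.2167]))
```

View pics/w11.png

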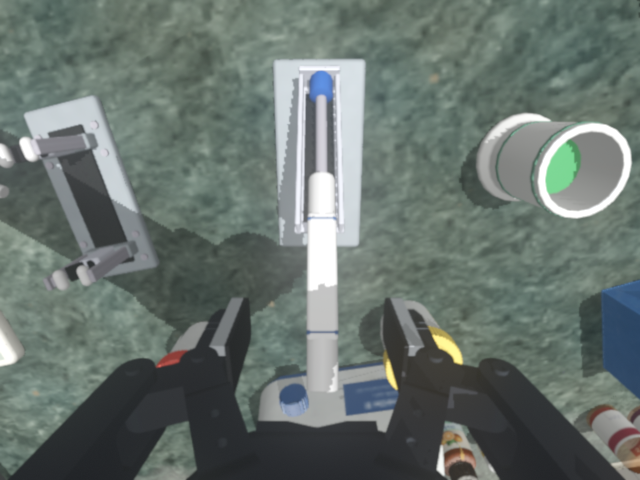

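apply_moves --pt "0 0 0 -0.035 0.008 0.06 0.7" --pt "0 0 0 -0.035 0.008 0.13 0.7" --pt "0 0 0 -0.035 0.008 0.19 0.7" --pt "0 0 0 -0.035 0.008 0.217 0.7" --pt "0 0 0 -0.035 0.008 0.217 0.7"

```text
t: 14.48
tool_pos: [0.591, 0.0396, 0.1215]
ee_rot: [-0.002, 0.086, 0.996, -0.003]
wrist_force: [-0.3, 0.0, 0.5]
width: 0.0599
```

Run:
```python
from dip import *
s=st();G,M=grasp(0,.06);print(rel(s,G,quat(RYAW,0)))
p,d=robot.camera('wrist');cv2.imwrite('pics/w12.png',p[:,:,::-1])
```

```text
t 14.48 q [ 0.323  0.768 -0.731  1.709  0.627  0.919  0.731] pos [0.591  0.0396 0.1215] F [-0.34  0.03  0.48] w 0.0599
(array([-0.0018, -0.0012, -0.0005]), array([-0.0032,  0.0026, -0.004 ]))
```

View pics/w12.png

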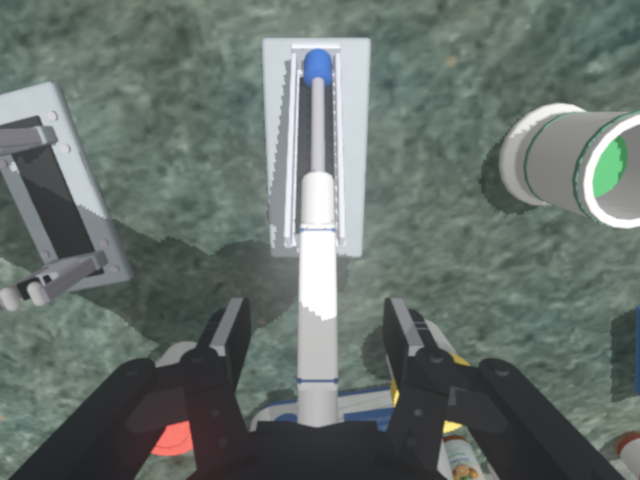

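apply_moves --pt "0 0 0 0 0.002 0 0.4" --pt "0 0 0 0 0.002 0 0" --pt "0 0 0 0 0.002 0 0" --pt "0 0 0 0 0.002 0 0" --pt "0 0 0 0 0.002 0 0" --pt "0 0 0 0 0.002 0 0" --newtons 70

```text
t: 15.03
tool_pos: [0.5921, 0.0404, 0.1232]
ee_rot: [-0.001, 0.086, 0.996, -0.002]
wrist_force: [-0.0, -0.4, 4.1]
width: 0.0149
```

Run:
```python
from dip import *
s=st()
lift=s['tool_pos']+[0,0,.12]
a,g_=0,.06
for psi in(-20,-30,-40,-55):
  for lam,rw in V[1:4]:
    P1,M1=dipp(0,.06,psi,.135);o=sim(s['q'],[(lift,qR(s['ee_rot']).as_matrix()),(P1,M1),dipp(0,.06,psi,.035)],lam,rw)
    print(psi,[x[0].round(2) for x in o],round(o[-1][1],1),P1.round(3))
```

```text
t 15.03 q [ 0.322  0.766 -0.732  1.707  0.627  0.921  0.731] pos [0.5921 0.0404 0.1232] F [-0.05 -0.45  4.13] w 0.0149
-20 [array([ 0.37,  0.64, -0.82,  1.57,  0.5 ,  1.15,  0.84]), array([-0.41,  0.43, -0.44,  2.03,  1.44,  0.95, -0.64]), array([-0.45,  0.61, -0.4 ,  2.13,  1.68,  0.97, -0.96])] 0.0 [0.569 0.211 0.288]
-20 [array([ 0.37,  0.64, -0.82,  1.57,  0.5 ,  1.15,  0.84]), array([-0.41,  0.43, -0.44,  2.03,  1.44,  0.95, -0.64]), array([-0.45,  0.61, -0.41,  2.13,  1.68,  0.97, -0.96])] 0.1 [0.569 0.211 0.288]
-20 [array([ 0.37,  0.64, -0.82,  1.57,  0.5 ,  1.15,  0.84]), array([-0.41,  0.43, -0.44,  2.03,  1.44,  0.95, -0.64]), array([-0.45,  0.61, -0.4 ,  2.13,  1.68,  0.97, -0.96])] 0.0 [0.569 0.211 0.288]
-30 [array([ 0.37,  0.64, -0.82,  1.57,  0.5 ,  1.15,  0.84]), array([-0.47,  0.48, -0.42,  1.94,  1.31,  1.09, -0.66]), array([-0.51,  0.64, -0.37,  2.04,  1.49,  1.06, -0.94])] 0.0 [0.568 0.209 0.288]
-30 [array([ 0.37,  0.64, -0.82,  1.57,  0.5 ,  1.15,  0.84]), array([-0.47,  0.48, -0.42,  1.94,  1.31,  1.09, -0.66]), array([-0.51,  0.64, -0.38,  2.04,  1.49,  1.06,
[... 754 characters left out ...]
 -0.69]), array([-0.55,  0.67, -0.35,  1.94,  1.33,  1.15, -0.93])] 0.0 [0.567 0.208 0.288]
-55 [array([ 0.37,  0.64, -0.82,  1.57,  0.5 ,  1.15,  0.84]), array([-0.56,  0.6 , -0.34,  1.69,  1.05,  1.4 , -0.74]), array([-0.58,  0.73, -0.32,  1.77,  1.12,  1.29, -0.94])] 0.0 [0.566 0.207 0.288]
-55 [array([ 0.37,  0.64, -0.82,  1.57,  0.5 ,  1.15,  0.84]), array([-0.56,  0.6 , -0.35,  1.69,  1.05,  1.4 , -0.75]), array([-0.58,  0.73, -0.32,  1.77,  1.12,  1.29, -0.94])] 0.1 [0.566 0.207 0.288]
-55 [array([ 0.37,  0.64, -0.82,  1.57,  0.5 ,  1.15,  0.84]), array([-0.56,  0.6 , -0.34,  1.69,  1.05,  1.4 , -0.74]), array([-0.58,  0.73, -0.32,  1.77,  1.12,  1.29, -0.94])] 0.0 [0.566 0.207 0.288]
```

apply_moves --pt "0 0 0 0 0 -0.03 0" --pt "0 0 0 0 0 -0.1 0" --pt "0 0 0 0 0 -0.25 0" --pt "0 0 0 0 0 -0.42 0" --pt "0 0 0 0 0 -0.6 0" --pt "0 0 0 0 0 -0.7 0" --pt "0 0 0 0 0 -0.7 0"

```text
t: 15.62
tool_pos: [0.5947, 0.0427, 0.2688]
ee_rot: [0.004, 0.086, 0.996, -0.001]
wrist_force: [0.5, 0.6, -0.0]
width: 0.0152
```

Run:
```python
from dip import *
s=st()
c=robot.camera_info('wrist');p,d=robot.camera('wrist');cv2.imwrite('pics/w13.png',p[:,:,::-1]);np.savez('pics/w13.npz',p=p,d=d,pos=s['tool_pos'],rot=s['ee_rot'],**c)
r=qR(s['ee_rot'])
v=[30,60,90,120,160,180,200,240,280,320,360]
P=r.inv().apply(bydepth(c,[(318,x) for x in v],d)-s['tool_pos']);print(P.round(4))
s=st();P1,M1=dipp(0,.06,-30,.135);print(P1,rel(s,P1,quat(-30,50)))
```

```text
t 15.62 q [ 0.374  0.616 -0.834  1.536  0.483  1.197  0.854] pos [0.5947 0.0427 0.2688] F [ 0.48  0.56 -0.02] w 0.0152
[[ 0.1674  0.0027  0.2672]
 [ 0.1131  0.0017  0.0739]
 [ 0.0976  0.0017  0.0683]
 [ 0.0823  0.0017  0.0554]
 [ 0.0636  0.0016  0.0412]
 [ 0.0559  0.0016  0.0285]
 [ 0.0478  0.0016  0.0224]
 [ 0.0326  0.0015  0.0106]
 [ 0.019   0.0015 -0.0012]
 [ 0.0056  0.0014 -0.0107]
 [-0.0053  0.0014 -0.0219]]
t 15.67 q [ 0.374  0.619 -0.832  1.54   0.483  1.195  0.854] pos [0.5933 0.0418 0.2658] F [-0.23 -0.24 -1.09] w 0.0147
[0.56796585 0.20947827 0.28825073] (array([ 0.0481, -0.2735,  0.1047]), array([ 0.2687,  0.8039, -0.1154]))
```

View pics/w13.png

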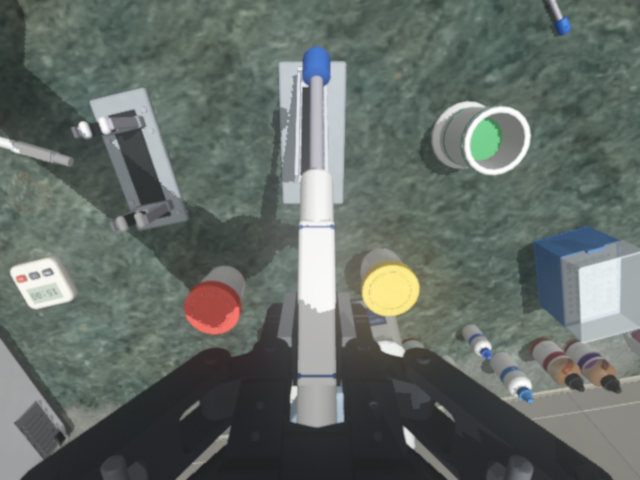

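apply_moves --pt "0.006 -0.03 0.012 0.03 0.1 -0.1 0" --pt "0.012 -0.07 0.026 0.07 0.2 -0.15 0" --pt "0.018 -0.1 0.04 0.11 0.3 -0.2 0" --pt "0.024 -0.14 0.052 0.14 0.4 -0.2 0" --pt "0.03 -0.17 0.065 0.18 0.5 -0.2 0" --pt "0.036 -0.21 0.08 0.21 0.6 -0.18 0" --pt "0.042 -0.24 0.092 0.24 0.7 -0.14 0" --pt "0.048 -0.273 0.105 0.269 0.804 -0.115 0" --pt "0.048 -0.273 0.105 0.269 0.804 -0.115 0" --pt "0.048 -0.273 0.105 0.269 0.804 -0.115 0" --pt "0.048 -0.273 0.105 0.269 0.804 -0.115 0"

```text
t: 16.58
tool_pos: [0.5659, 0.2111, 0.285]
ee_rot: [0.405, 0.231, 0.878, -0.11]
wrist_force: [-0.3, -0.3, -0.6]
width: 0.0149
```

Run:
```python
from dip import *
# check of tip in w13
z=np.load('pics/w13.npz');c={k:(float(z[k]) if z[k].ndim==0 else z[k]) for k in('fov_y','cx','cy','dist','rvec','tvec')}
r=qR(z['rot']);a=np.radians(40);T=lambda L:np.array([L*np.cos(a),0.001,-.0105+L*np.sin(a)])
print('w13 tip,knob end,handle start',proj(c,[z['pos']+r.apply(T(L)) for L in(.16,.14,.08)]).round(1))
s=st();P1,M1=dipp(0,.06,-30,.135);print(rel(s,P1,quat(-30,50)))
r=qR(s['ee_rot']);print('tip est',s['tool_pos']+r.apply(T(.16)),'axis',r.apply(T(.0)-T(.16))/.16)
for n in('scene','side'):
    p,d=robot.camera(n);np.savez(f'pics/{n}14.npz',p=p,d=d)
    crop(p,*( (200,260,340,400) if n=='scene' else (270,150,390,250)),5,f'pics/{n}14.png')
c=robot.camera_info('wrist');p,d=robot.camera('wrist');cv2.imwrite('pics/w14.png',p[:,:,::-1])
```

```text
w13 tip,knob end,handle start [[316.6  46.9]
 [316.6  72.9]
 [316.7 164.8]]
t 16.58 q [-0.445  0.484 -0.461  1.938  1.314  1.111 -0.653] pos [0.5659 0.2111 0.285 ] F [-0.27 -0.26 -0.56] w 0.0149
(array([-0.0001, -0.0018,  0.0026]), array([-0.0211, -0.0021, -0.0005]))
tip est [0.55812181 0.21558803 0.13175589] axis [0.00817157 0.00268448 0.99996301]
```

View pics/scene14.png

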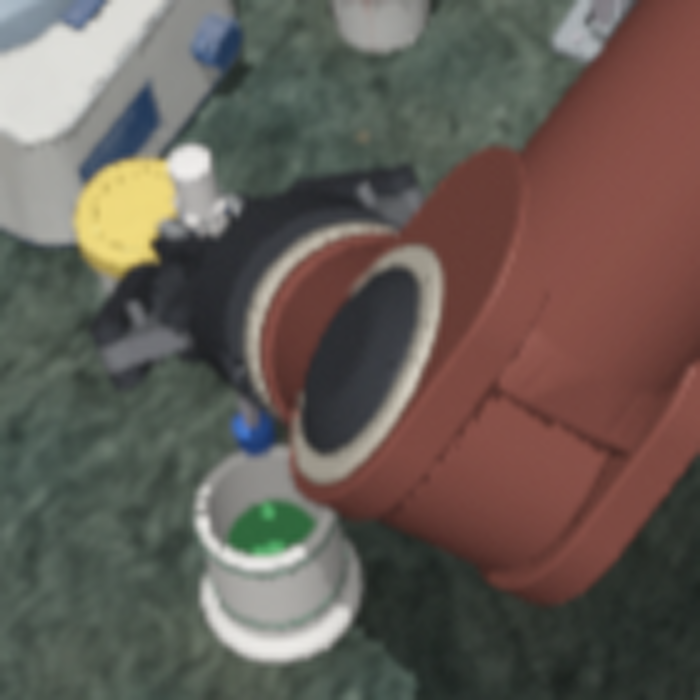

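View pics/side14.png

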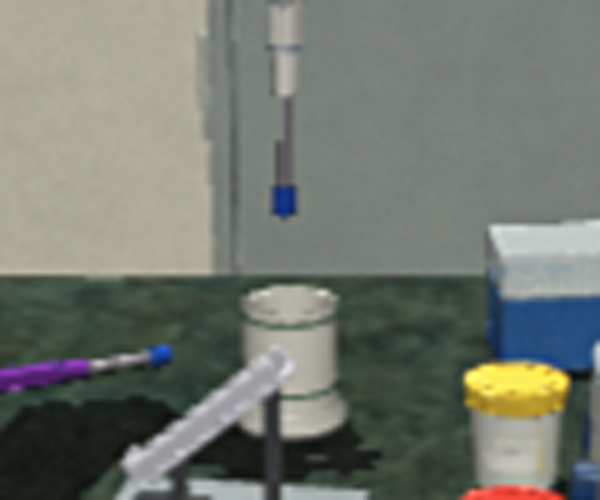

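View pics/w14.png

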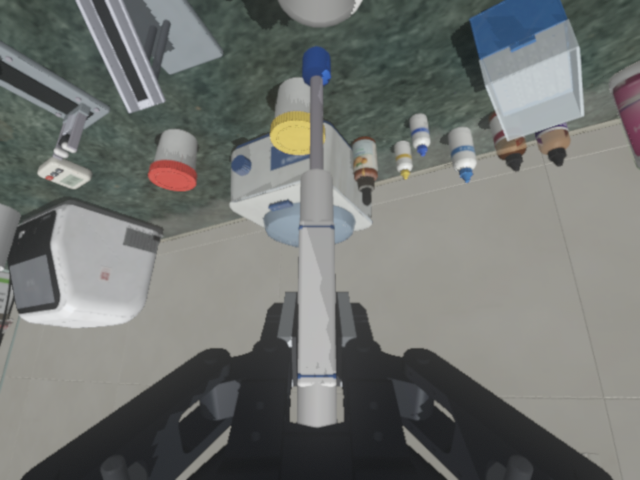

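Run:
```python
from dip import *
for n in('scene','side'):
    z=np.load(f'pics/{n}14.npz');p=z['p'].astype(int);c=robot.camera_info(n);x0,y0,x1,y1=(235,335,262,355) if n=='scene' else (320,180,335,200)
    m=np.zeros((480,640),bool);m[y0:y1,x0:x1]=1;m&=(p[:,:,2]>p[:,:,0]+50)&(p[:,:,2]>p[:,:,1]+30);v,u=np.nonzero(m)
    print(n,len(u),u.mean(),v.mean(),'pred',proj(c,[[.5582,.2156,.1418]]))
    globals()[n]=(c,(u.mean(),v.mean()))
(o1,d1),(o2,d2)=[ray(*globals()[n]) for n in('scene','side')]
d1,d2=d1[0],d2[0];t=np.linalg.lstsq(np.c_[d1,-d2],o2-o1,rcond=None)[0];print(o1+t[0]*d1,o2+t[1]*d2)
# same for pot rim check in scene view
s=st();P1,M1=dipp(0,.06,-30,.09);print(rel(s,P1,quat(-30,50)))
```

```text
scene 41 249.8780487804878 346.3170731707317 pred [[249.87302887 347.46648339]]
side 22 326.5 189.72727272727272 pred [[325.23457878 191.74606168]]
[0.55767186 0.215434   0.14671108] [0.56229141 0.21607917 0.14829874]
t 16.73 q [-0.438  0.481 -0.46   1.935  1.314  1.112 -0.654] pos [0.5686 0.2071 0.2881] F [ 0.72 -0.42 -0.6 ] w 0.0147
(array([-0.0013, -0.0006, -0.0007]), array([0.177 , 0.0087, 0.1377]))
```

apply_moves --pt "0 0 0 0.06 0.008 0.045 0" --pt "0 0 0 0.12 0.008 0.09 0" --pt "0 0 0 0.177 0.008 0.138 0" --pt "0 0 0 0.177 0.008 0.138 0" --pt "0 0 0 0.177 0.008 0.138 0"

```text
t: 17.15
tool_pos: [0.5688, 0.2071, 0.2434]
ee_rot: [0.407, 0.238, 0.875, -0.112]
wrist_force: [0.3, -0.9, -1.1]
width: 0.0152
```

Run:
```python
from dip import *
s=st();r=qR(s['ee_rot']);a=np.radians(40);T=lambda L:np.array([L*np.cos(a),0.001,-.0105+L*np.sin(a)])
print('tip est',s['tool_pos']+r.apply(T(.16)),'axis',r.apply(T(.0)-T(.16))/.16)
for zz in(.056,.05):
    P1,M1=dipp(0,.06,-30,zz);print(zz,rel(s,P1,quat(-30,50)))
```

```text
t 17.15 q [-0.457  0.549 -0.441  1.98   1.388  1.097 -0.777] pos [0.5688 0.2071 0.2434] F [ 0.32 -0.94 -1.14] w 0.0152
tip est [0.56193519 0.21182886 0.09013923] axis [0.00256299 0.00106839 0.99999614]
0.056 (array([-0.0024, -0.0005, -0.0011]), array([0.1367, 0.0088, 0.1026]))
0.05 (array([-0.0024, -0.0005, -0.0011]), array([0.1596, 0.0089, 0.1219]))
```

apply_moves --pt "0 0 0 0.04 0.008 0.03 0" --pt "0 0 0 0.08 0.008 0.06 0" --pt "0 0 0 0.12 0.008 0.09 0" --pt "0 0 0 0.137 0.008 0.103 0" --pt "0 0 0 0.137 0.008 0.103 0" --pt "0 0 0 0.137 0.008 0.103 0"

```text
t: 17.65
tool_pos: [0.5683, 0.2092, 0.2096]
ee_rot: [0.407, 0.238, 0.875, -0.112]
wrist_force: [0.6, 0.5, 0.5]
width: 0.0149
```

```bash
cat > tip.py <<'E'
from dip import *
s=st();r=qR(s['ee_rot']);a=np.radians(40);T=lambda L:np.array([L*np.cos(a),0.001,-.0105+L*np.sin(a)])
print('tip est',(s['tool_pos']+r.apply(T(.16))).round(4),'axis',(r.apply(T(.0)-T(.16))/.16).round(4),'per mm down',r.inv().apply([0,0,-.001])/.2, 'centre corr',r.inv().apply(np.r_[POT-(s['tool_pos']+r.apply(T(.16)))[:2],0])/.2)
E
python3 tip.py
```

```text
t 17.65 q [-0.475  0.606 -0.427  2.008  1.445  1.091 -0.872] pos [0.5683 0.2092 0.2096] F [0.55 0.5  0.54] w 0.0149
tip est [0.5616 0.214  0.0563] axis [1.9e-03 9.0e-04 1.0e+00] per mm down [3.82651467e-03 8.62551171e-06 3.21833980e-03] centre corr [ 0.00070185 -0.00376954 -0.00082438]
```

apply_moves --pt "0 0 0 0.0077 0 0.0064 0" --pt "0 0 0 0.0153 0 0.0129 0" --pt "0 0 0 0.023 0 0.0193 0" --pt "0 0 0 0.023 0 0.0193 0"

```text
t: 17.98
tool_pos: [0.5682, 0.2092, 0.2034]
ee_rot: [0.407, 0.238, 0.875, -0.112]
wrist_force: [-0.8, -0.3, -1.4]
width: 0.0146
```

apply_moves --pt "0 0 0 0.0077 0 0.0064 0" --pt "0 0 0 0.0077 0 0.0064 0" --pt "0 0 0 0.0077 0 0.0064 0"

```text
t: 18.23
tool_pos: [0.5681, 0.2092, 0.2012]
ee_rot: [0.407, 0.238, 0.875, -0.112]
wrist_force: [0.2, -0.9, -0.8]
width: 0.0154
```

apply_moves --pt "0 0 0 0.0077 0 0.0064 0" --pt "0 0 0 0.0077 0 0.0064 0" --pt "0 0 0 0.0077 0 0.0064 0"

```text
t: 18.48
tool_pos: [0.5681, 0.2091, 0.1991]
ee_rot: [0.407, 0.238, 0.875, -0.112]
wrist_force: [0.6, 0.0, -2.4]
width: 0.0151
```

```bash
python3 tip.py
```

```text
t 18.48 q [-0.479  0.624 -0.423  2.016  1.462  1.09  -0.899] pos [0.5681 0.2091 0.1991] F [ 0.58  0.04 -2.39] w 0.0151
tip est [0.5613 0.2139 0.0459] axis [0.0025 0.0013 1.    ] per mm down [3.82532207e-03 1.18168507e-05 3.21974711e-03] centre corr [ 0.00018848 -0.00242902 -0.00021501]
```

apply_moves --pt "0 0 0 0.0058 0 0.0048 0" --pt "0 0 0 0.0058 0 0.0048 0" --pt "0 0 0 0.0058 0 0.0048 0"

```text
t: 18.73
tool_pos: [0.568, 0.2091, 0.1975]
ee_rot: [0.407, 0.238, 0.875, -0.112]
wrist_force: [-0.4, 0.4, -0.2]
width: 0.015
```

apply_moves --pt "0 0 0 0.0058 0 0.0048 0" --pt "0 0 0 0.0058 0 0.0048 0" --pt "0 0 0 0.0058 0 0.0048 0"

```text
t: 18.98
tool_pos: [0.568, 0.2091, 0.1959]
ee_rot: [0.407, 0.238, 0.875, -0.112]
wrist_force: [-0.8, 0.6, -1.5]
width: 0.0148
```

```bash
python3 tip.py
```

```text
t 18.98 q [-0.48   0.63  -0.422  2.018  1.468  1.089 -0.907] pos [0.568  0.2091 0.1959] F [-0.84  0.59 -1.53] w 0.0148
tip est [0.5612 0.2138 0.0426] axis [0.0028 0.0016 1.    ] per mm down [3.82491201e-03 1.39241828e-05 3.22022581e-03] centre corr [-3.31903011e-05 -1.60759108e-03  4.63738825e-05]
```

apply_moves --pt "0 0 0 0.0058 0 0.0048 0" --pt "0 0 0 0.0058 0 0.0048 0" --pt "0 0 0 0.0058 0 0.0048 0"

```text
t: 19.23
tool_pos: [0.5682, 0.2092, 0.1947]
ee_rot: [0.407, 0.238, 0.875, -0.112]
wrist_force: [-0.2, -0.7, 1.3]
width: 0.0152
```

apply_moves --pt "0 0 0 0.0058 0 0.0048 0" --pt "0 0 0 0.0058 0 0.0048 0" --pt "0 0 0 0.0058 0 0.0048 0"

```text
t: 19.48
tool_pos: [0.5683, 0.2092, 0.1934]
ee_rot: [0.407, 0.238, 0.875, -0.112]
wrist_force: [-0.5, 0.4, 2.4]
width: 0.0148
```

```bash
python3 tip.py
python3 - <<'E'
from h import *
p,d=robot.camera('scene');crop(p,200,300,300,400,6,'pics/c15.png')
p,d=robot.camera('side');crop(p,290,170,370,250,6,'pics/s15.png')
E
```

```text
t 19.48 q [-0.481  0.634 -0.42   2.02   1.474  1.09  -0.916] pos [0.5683 0.2092 0.1934] F [-0.47  0.42  2.42] w 0.0148
tip est [0.5616 0.2138 0.0402] axis [0.0016 0.0018 1.    ] per mm down [3.82880055e-03 1.18277161e-05 3.21560981e-03] centre corr [ 0.00113084 -0.00293205 -0.00133569]
```

View pics/c15.png

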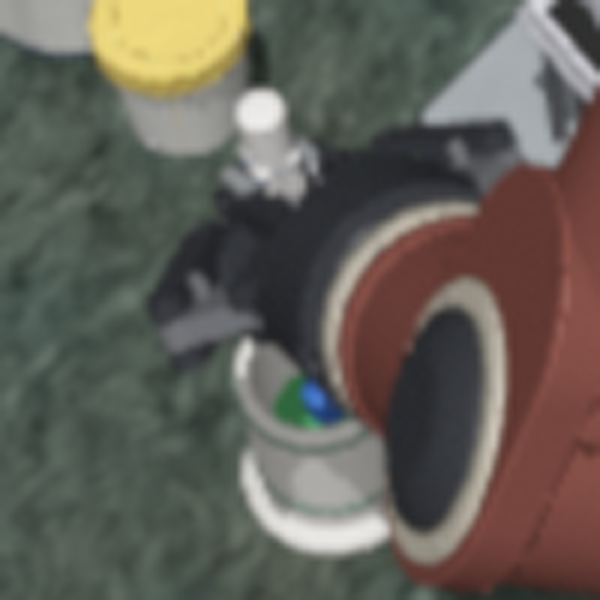

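View pics/s15.png

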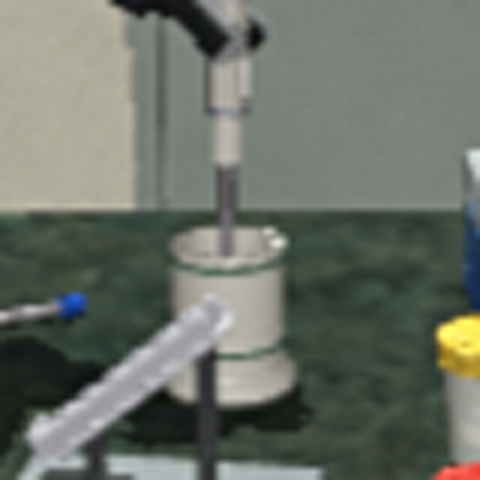

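apply_moves --pt "0 0 0 0.0057 0 0.0048 0" --pt "0 0 0 0.0115 0 0.0097 0" --pt "0 0 0 0.0172 0 0.0145 0" --pt "0 0 0 0.0172 0 0.0145 0"

```text
t: 19.92
tool_pos: [0.5683, 0.2092, 0.1888]
ee_rot: [0.407, 0.238, 0.875, -0.112]
wrist_force: [-0.9, -0.9, 2.6]
width: 0.0145
```

```bash
python3 tip.py
```

```text
t 19.92 q [-0.483  0.643 -0.418  2.023  1.482  1.089 -0.928] pos [0.5683 0.2092 0.1888] F [-0.85 -0.9   2.56] w 0.0145
tip est [0.5617 0.2138 0.0355] axis [0.0015 0.002  1.    ] per mm down [3.82947138e-03 1.23756006e-05 3.21480882e-03] centre corr [ 0.00143996 -0.00305127 -0.00170353]
```

apply_moves --pt "0 0 0 0.0031 0 0.0026 0" --pt "0 0 0 0.0062 0 0.0052 0" --pt "0 0 0 0.0062 0 0.0052 0"

```text
t: 20.17
tool_pos: [0.5684, 0.2092, 0.1872]
ee_rot: [0.408, 0.238, 0.875, -0.112]
wrist_force: [-0.3, 0.6, 3.2]
width: 0.0149
```

```bash
python3 tip.py
```

```text
t 20.17 q [-0.484  0.646 -0.418  2.024  1.485  1.089 -0.932] pos [0.5684 0.2092 0.1872] F [-0.27  0.64  3.24] w 0.0149
tip est [0.5618 0.2138 0.034 ] axis [0.0012 0.0022 1.    ] per mm down [3.83058900e-03 1.24510056e-05 3.21347676e-03] centre corr [ 0.00169825 -0.00326718 -0.00201173]
```

apply_moves --pt "0 0 0 0.001 0 0.0008 0" --pt "0 0 0 0.001 0 0.0008 0" --pt "0 0 0 0.001 0 0.0008 0"

```text
t: 20.42
tool_pos: [0.5684, 0.2092, 0.1871]
ee_rot: [0.408, 0.238, 0.875, -0.112]
wrist_force: [-1.2, 0.1, 4.1]
width: 0.0147
```

apply_moves --pt "0 0 0 0 0 0 0" --pt "0 0 0 0 0 0 0" --pt "0 0 0 0 0 0 0"

```text
t: 20.67
tool_pos: [0.5684, 0.2092, 0.1871]
ee_rot: [0.408, 0.238, 0.875, -0.112]
wrist_force: [-1.4, -1.0, 2.5]
width: 0.0151
```

apply_moves --pt "0 0 0 0 0 0 0" --pt "0 0 0 0 0 0 0" --pt "0 0 0 0 0 0 0" --pt "0 0 0 0 0 0 0"

```text
t: 21.0
tool_pos: [0.5684, 0.2092, 0.1871]
ee_rot: [0.408, 0.238, 0.875, -0.112]
wrist_force: [-2.0, 0.4, 2.5]
width: 0.015
```

```bash
python3 tip.py;  python3 - <<'E'
from h import *
p,d=robot.camera('side');crop(p,290,150,370,250,6,'pics/s16.png')
E
```

```text
t 21.00 q [-0.484  0.646 -0.417  2.024  1.485  1.089 -0.933] pos [0.5684 0.2092 0.1871] F [-2.02  0.4   2.49] w 0.0150
tip est [0.5618 0.2138 0.0338] axis [0.001  0.0022 1.    ] per mm down [3.83105606e-03 1.18868250e-05 3.21292206e-03] centre corr [ 0.00176641 -0.00337373 -0.00209377]
```

View pics/s16.png

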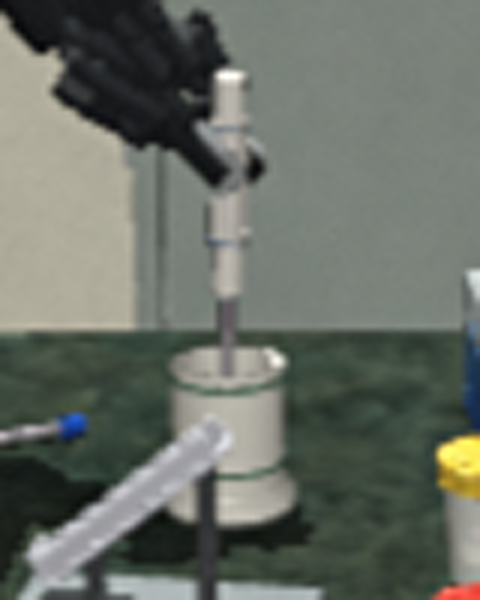

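Run:
```python
from h import *
F=[]
for i in range(14):
    robot.camera('side');s=robot.state();F.append(s['wrist_force'])
F=np.array(F);print(F[:,2].round(1),F.mean(0),F.std(0)/14**.5)
```

```text
[2.5 3.4 3.6 3.  2.2 3.8 4.3 3.  3.7 2.1 3.1 4.  2.9 2.7] [-0.82599796 -0.13705405  3.1703063 ] [0.08215173 0.14871301 0.17403597]
```

apply_moves --pt "0 0 0 0.0031 0 0.0026 0" --pt "0 0 0 0.0031 0 0.0026 0" --pt "0 0 0 0.0031 0 0.0026 0" --pt "0 0 0 0.0031 0 0.0026 0" --pt "0 0 0 0.0031 0 0.0026 0" --pt "0 0 0 0.0031 0 0.0026 0" --pt "0 0 0 0.0031 0 0.0026 0" --pt "0 0 0 0.0031 0 0.0026 0" --pt "0 0 0 0.0031 0 0.0026 0" --pt "0 0 0 0.0031 0 0.0026 0"

```text
t: 22.58
tool_pos: [0.5684, 0.2092, 0.1863]
ee_rot: [0.408, 0.238, 0.875, -0.112]
wrist_force: [-1.1, -0.2, 4.0]
width: 0.015
```

```bash
python3 tip.py
python3 - <<'E'
from h import *
F=[]
for i in range(10):
    robot.camera('side');s=robot.state();F.append(s['wrist_force'])
F=np.array(F);print(F.mean(0),F.std(0)/10**.5)
E
```

```text
t 22.58 q [-0.484  0.647 -0.417  2.025  1.487  1.089 -0.935] pos [0.5684 0.2092 0.1863] F [-1.15 -0.15  4.04] w 0.0150
tip est [0.5619 0.2138 0.033 ] axis [9.0e-04 2.2e-03 1.0e+00] per mm down [3.83129084e-03 1.18928082e-05 3.21264206e-03] centre corr [ 0.00196959 -0.00333403 -0.00233653]
[-1.05335465  0.05392869  3.67359439] [0.12589513 0.14501674 0.18693356]
```

apply_moves --pt "0 0 0 -0.03 0 -0.025 0" --pt "0 0 0 -0.08 0 -0.067 0" --pt "0 0 0 -0.16 0 -0.134 0" --pt "0 0 0 -0.25 0 -0.21 0" --pt "0 0 0 -0.33 0 -0.277 0" --pt "0 0 0 -0.42 0 -0.352 0" --pt "0 0 0 -0.42 0 -0.352 0"

```text
t: 23.67
tool_pos: [0.5696, 0.2107, 0.3005]
ee_rot: [0.41, 0.239, 0.874, -0.109]
wrist_force: [0.6, 0.5, -0.2]
width: 0.0149
```

```bash
python3 tip.py
python3 - <<'E'
from dip import *
s=robot.state()
p,d=robot.camera('side');crop(p,270,130,390,250,5,'pics/s17.png')
F=[]
for i in range(4):
    robot.camera('side');F.append(robot.state()['wrist_force'])
print('baseline',np.mean(F,0))
s=st()
H=np.array([.5933,.0418,.2658]);GQ=np.array([-.001,.086,.996,-.002]);GQ/=np.linalg.norm(GQ)
print(rel(s,H,GQ))
for lam,rw in V:
    o=sim(s['q'],[(H,qR(GQ).as_matrix()),(np.array([.5921,.0404,.1232]),qR(GQ).as_matrix())],lam,rw);print([(x[0].round(2),round(x[1],1)) for x in o])
E
```

```text
t 23.67 q [-0.442  0.468 -0.461  1.915  1.297  1.124 -0.631] pos [0.5696 0.2107 0.3005] F [ 0.64  0.54 -0.24] w 0.0149
tip est [0.564  0.2161 0.1473] axis [-0.0053 -0.0031  1.    ] per mm down [ 3.83994405e-03 -2.67060600e-05  3.20220494e-03] centre corr [ 0.00398457 -0.01881999 -0.00493508]
baseline [ 0.347854   -0.19452808 -1.62342605]
t 23.92 q [-0.443  0.475 -0.459  1.922  1.297  1.123 -0.634] pos [0.568  0.2088 0.2942] F [ 0.82 -0.05 -1.03] w 0.0147
(array([-0.05  ,  0.2742, -0.107 ]), array([-0.2316, -0.6551,  0.501 ]))
[(array([ 0.36,  0.62, -0.81,  1.54,  0.47,  1.19,  0.87]), np.float64(0.0)), (array([ 0.31,  0.76, -0.71,  1.71,  0.61,  0.91,  0.74]), np.float64(0.0))]
[(array([ 0.36,  0.62, -0.81,  1.54,  0.47,  1.19,  0.87]), np.float64(0.0)), (array([ 0.31,  0.76, -0.71,  1.71,  0.61,  0.91,  0.74]), np.float64(0.0))]
[(array([ 0.36,  0.62, -0.81,  1.54,  0.47,  1.19,  0.86]), np.float64(0.0)), (array([ 0.31,  0.76, -0.71,  1.71,  0.61,  0.91,  0.74]), np.float64(0.0))]
[(array([ 0.36,  0.62, -0.81,  1.54,  0.47,  1.19,  0.87]), np.float64(0.0)), (array([ 0.31,  0.76, -0.71,  1.71,  0.61,  0.91,  0.74]), np.float64(0.0))]
[(array([ 0.36,  0.62, -0.81,  1.54,  0.47,  1.19,  0.86]), np.float64(0.1)), (array([ 0.31,  0.76, -0.71,  1.71,  0.61,  0.91,  0.74]), np.float64(0.0))]
```

View pics/s17.png

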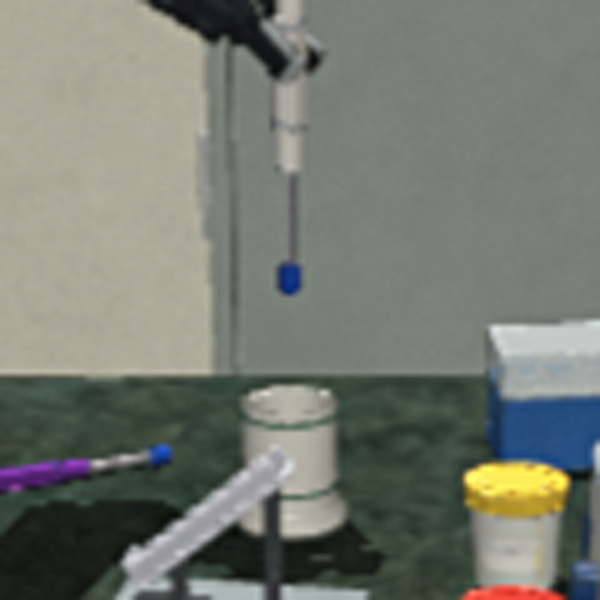

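apply_moves --pt "-0.006 0.03 -0.012 -0.03 -0.1 0.02 0" --pt "-0.012 0.07 -0.026 -0.06 -0.2 0.06 0" --pt "-0.018 0.1 -0.04 -0.09 -0.3 0.12 0" --pt "-0.024 0.14 -0.052 -0.12 -0.4 0.18 0" --pt "-0.03 0.17 -0.066 -0.15 -0.5 0.25 0" --pt "-0.036 0.21 -0.08 -0.18 -0.58 0.33 0" --pt "-0.043 0.24 -0.094 -0.21 -0.65 0.42 0" --pt "-0.05 0.274 -0.107 -0.232 -0.655 0.5 0" --pt "-0.05 0.274 -0.107 -0.232 -0.655 0.5 0" --pt "-0.05 0.274 -0.107 -0.232 -0.655 0.5 0" --pt "-0.05 0.274 -0.107 -0.232 -0.655 0.5 0"

```text
t: 24.83
tool_pos: [0.5937, 0.0402, 0.2633]
ee_rot: [-0.002, 0.088, 0.996, -0.002]
wrist_force: [-1.2, 0.9, -1.1]
width: 0.0148
```

```bash
cat > back.py <<'E'
from dip import *
GQ=np.array([-.001,.086,.996,-.002]);GQ/=np.linalg.norm(GQ);GP=np.array([.5921,.0404,.1232])
s=st()
c=robot.camera_info('wrist');p,d=robot.camera('wrist')
import sys
cv2.imwrite(sys.argv[1],p[:,:,::-1])
s=st()
for off in(.03,.012,.0):
    print(off,rel(s,GP+.003*w-off*zt,GQ))
E
python3 back.py pics/w18.png
```

```text
t 24.83 q [ 0.342  0.607 -0.765  1.537  0.442  1.184  0.889] pos [0.5937 0.0402 0.2633] F [-1.19  0.9  -1.12] w 0.0148
t 24.88 q [ 0.34   0.604 -0.767  1.539  0.442  1.183  0.889] pos [0.5925 0.0425 0.2644] F [-0.89  0.57 -0.47] w 0.0149
0.03 (array([-0.    , -0.0005,  0.0001]), array([ 0.0833, -0.0081,  0.5818]))
0.012 (array([-0.    , -0.0005,  0.0001]), array([ 0.0252, -0.0078,  0.6506]))
0.0 (array([-0.    , -0.0005,  0.0001]), array([-0.0135, -0.0075,  0.6964]))
```

View pics/w18.png

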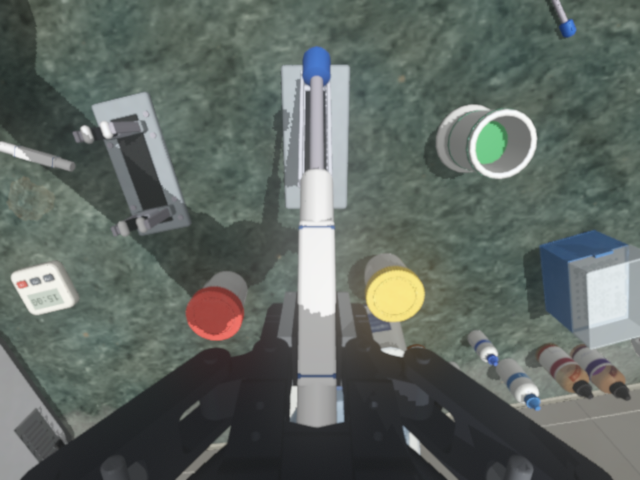

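Same picture as at lift-off. Going down to 30 mm above the seat, then a check.

apply_moves --pt "0 0 0 0.03 -0.008 0.12 0" --pt "0 0 0 0.06 -0.008 0.3 0" --pt "0 0 0 0.083 -0.008 0.45 0" --pt "0 0 0 0.083 -0.008 0.55 0" --pt "0 0 0 0.083 -0.008 0.582 0" --pt "0 0 0 0.083 -0.008 0.582 0"

```text
t: 25.38
tool_pos: [0.5732, 0.0449, 0.1472]
ee_rot: [-0.003, 0.084, 0.996, -0.003]
wrist_force: [0.9, -0.7, -1.1]
width: 0.0149
```

```bash
python3 back.py pics/w19.png
```

```text
t 25.38 q [ 0.304  0.699 -0.698  1.736  0.55   0.92   0.778] pos [0.5732 0.0449 0.1472] F [ 0.9  -0.75 -1.09] w 0.0149
t 25.43 q [ 0.305  0.698 -0.699  1.733  0.549  0.921  0.778] pos [0.5748 0.045  0.1488] F [ 0.34 -0.08 -0.49] w 0.0150
0.03 (array([ 0.    , -0.0003,  0.0011]), array([-0.0044, -0.0081,  0.0034]))
0.012 (array([ 0.    , -0.0003,  0.0011]), array([-0.0625, -0.0079,  0.0722]))
0.0 (array([ 0.    , -0.0003,  0.0011]), array([-0.1011, -0.0078,  0.1181]))
```

View pics/w19.png

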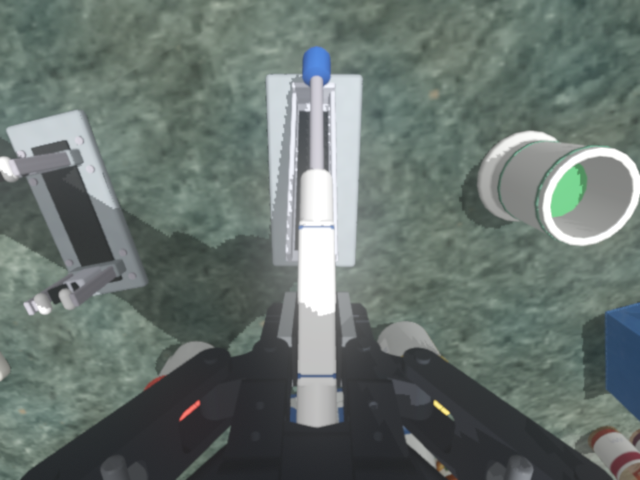

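apply_moves --pt "0 0 0.001 -0.03 -0.008 0.036 0" --pt "0 0 0.001 -0.0625 -0.008 0.072 0" --pt "0 0 0.001 -0.08 -0.008 0.094 0" --pt "0 0 0.001 -0.094 -0.008 0.11 0" --pt "0 0 0.001 -0.094 -0.008 0.11 0"

```text
t: 25.85
tool_pos: [0.5935, 0.0397, 0.126]
ee_rot: [-0.002, 0.086, 0.996, -0.002]
wrist_force: [-0.6, -0.4, -0.9]
width: 0.0148
```

```bash
python3 back.py pics/w20.png
```

```text
t 25.85 q [ 0.294  0.748 -0.676  1.7    0.575  0.906  0.778] pos [0.5935 0.0397 0.126 ] F [-0.61 -0.35 -0.86] w 0.0148
t 25.90 q [ 0.294  0.747 -0.676  1.7    0.574  0.907  0.778] pos [0.5932 0.0399 0.1263] F [-0.21  0.67 -0.2 ] w 0.0147
0.03 (array([ 0.    , -0.0005, -0.0002]), array([ 0.091 ,  0.0007, -0.1087]))
0.012 (array([ 0.    , -0.0005, -0.0002]), array([ 0.033 ,  0.0011, -0.04  ]))
0.0 (array([ 0.    , -0.0005, -0.0002]), array([-0.0057,  0.0014,  0.0059]))
```

View pics/w20.png

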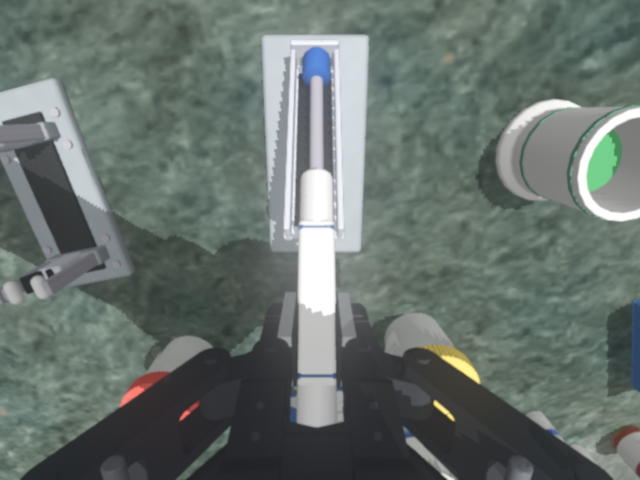

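apply_moves --pt "0 0 0 -0.003 0.001 0.004 0" --pt "0 0 0 -0.006 0.001 0.008 0" --pt "0 0 0 -0.006 0.001 0.008 0"

```text
t: 26.15
tool_pos: [0.5943, 0.0401, 0.1251]
ee_rot: [-0.002, 0.086, 0.996, -0.002]
wrist_force: [-0.5, -0.3, 0.7]
width: 0.0149
```

```bash
python3 back.py pics/w21.png
```

```text
t 26.15 q [ 0.293  0.75  -0.675  1.698  0.576  0.906  0.778] pos [0.5943 0.0401 0.1251] F [-0.53 -0.31  0.68] w 0.0149
t 26.20 q [ 0.293  0.75  -0.675  1.698  0.576  0.906  0.778] pos [0.5944 0.0401 0.1251] F [-0.83  0.2   1.09] w 0.0152
0.03 (array([ 0.    , -0.0004, -0.0001]), array([ 0.0966, -0.0011, -0.115 ]))
0.012 (array([ 0.    , -0.0004, -0.0001]), array([ 0.0386, -0.0007, -0.0462]))
0.0 (array([ 0.    , -0.0004, -0.0001]), array([-0.0001, -0.0005, -0.0004]))
```

apply_moves --pt "0 0 0 0 0 0 0.25" --pt "0 0 0 0 0 0 0.5" --pt "0 0 0 0 0 0 0.7" --pt "0 0 0 0 0 0 0.7" --pt "0 0 0 0 0 0 0.7" --pt "0 0 0 0 0 0 0.7"

```text
t: 26.7
tool_pos: [0.5944, 0.0401, 0.1251]
ee_rot: [-0.002, 0.086, 0.996, -0.002]
wrist_force: [-0.5, -0.6, -0.4]
width: 0.0598
```

```bash
python3 back.py pics/w22.png
```

```text
t 26.70 q [ 0.293  0.75  -0.675  1.698  0.576  0.906  0.778] pos [0.5944 0.0401 0.1251] F [-0.51 -0.63 -0.4 ] w 0.0598
t 26.75 q [ 0.293  0.75  -0.675  1.698  0.576  0.906  0.778] pos [0.5943 0.0401 0.125 ] F [0.98 0.65 0.12] w 0.0596
0.03 (array([ 0.    , -0.0004, -0.0001]), array([ 0.0965, -0.0012, -0.1151]))
0.012 (array([ 0.    , -0.0004, -0.0001]), array([ 0.0385, -0.0008, -0.0463]))
0.0 (array([ 0.    , -0.0004, -0.0001]), array([-0.0002, -0.0005, -0.0004]))
```

View pics/w22.png

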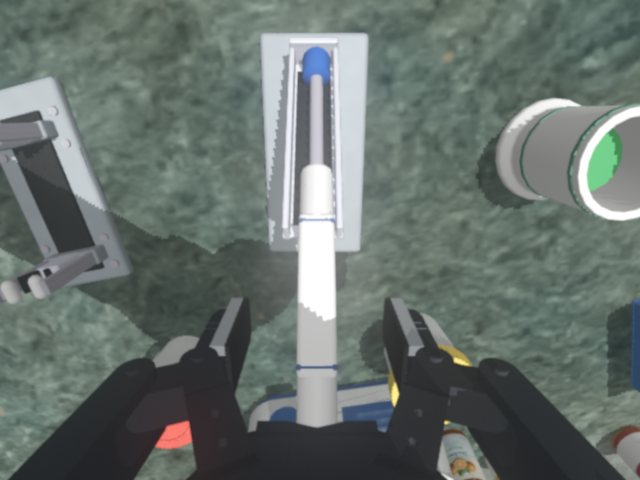

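apply_moves --pt "0 0 0 0 0 -0.06 0.7" --pt "0 0 0 0 0 -0.2 0.7" --pt "0 0 0 0 0 -0.4 0.7" --pt "0 0 0 0 0 -0.6 0.7" --pt "0 0 0 0 0 -0.7 0.7" --pt "0 0 0 0 0 -0.7 0.7" --pt "0 0 0 0 0 -0.7 0.7"

```text
t: 27.33
tool_pos: [0.5953, 0.041, 0.2672]
ee_rot: [0.0, 0.086, 0.996, -0.002]
wrist_force: [0.1, 0.1, 0.4]
width: 0.0594
```

Run:
```python
from dip import *
s=st();c=robot.camera_info('wrist');p,d=robot.camera('wrist');cv2.imwrite('pics/w23.png',p[:,:,::-1]);crop(p,270,20,370,120,7,'pics/w23t.png')
sd=seat();print(proj(c,[sd,sd+.2*w]))
p,d=robot.camera('side');crop(p,230,160,410,300,4,'pics/s23.png')
p,d=robot.camera('scene');crop(p,215,190,395,370,4,'pics/c23.png')
uu,vv=np.meshgrid(np.arange(640),np.arange(480));ci=robot.camera_info('scene');P=bydepth(ci,np.c_[uu.ravel(),vv.ravel()],d).reshape(480,640,3)
P0=np.load('pics/P.npy')
for n,u in dict(yc=(229,300),rc=(274,246),tim=(331,208)).items(): print(n,P0[u[1],u[0]].round(4),P[u[1],u[0]].round(4))
s=st()
```

```text
t 27.33 q [ 0.342  0.604 -0.767  1.531  0.442  1.187  0.893] pos [0.5953 0.041  0.2672] F [0.06 0.09 0.41] w 0.0594
[[314.20243536  70.1096006 ]
 [313.56042439 271.86404583]]
yc [0.7011 0.0981 0.0671] [0.7    0.0993 0.0694]
rc [ 0.6935 -0.0954  0.0649] [ 0.6923 -0.0938  0.0673]
tim [ 0.6475 -0.3237  0.0146] [ 0.6456 -0.32    0.019 ]
t 27.48 q [ 0.341  0.607 -0.765  1.534  0.442  1.187  0.893] pos [0.5939 0.04   0.2637] F [ 0.49  0.01 -0.04] w 0.0598
```

View pics/w23.png

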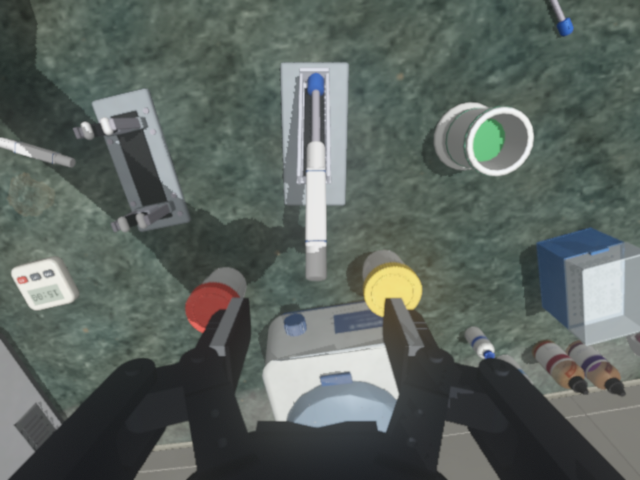

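View pics/w23t.png

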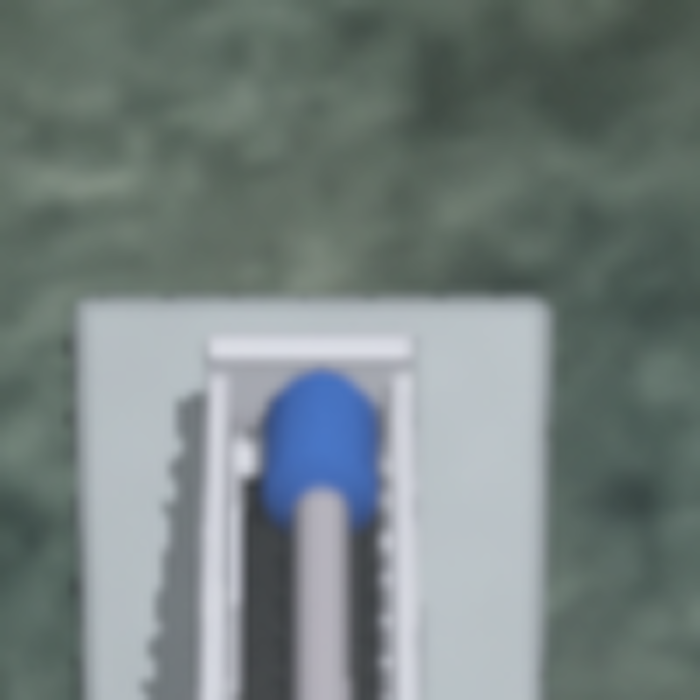

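View pics/s23.png

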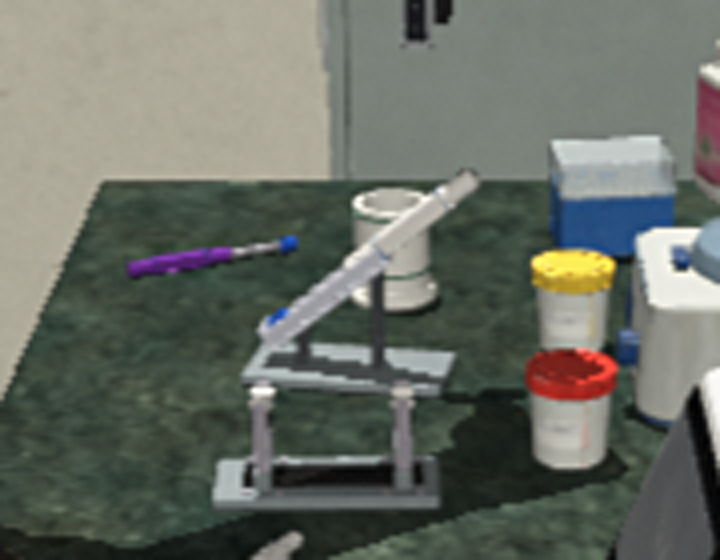

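View pics/c23.png

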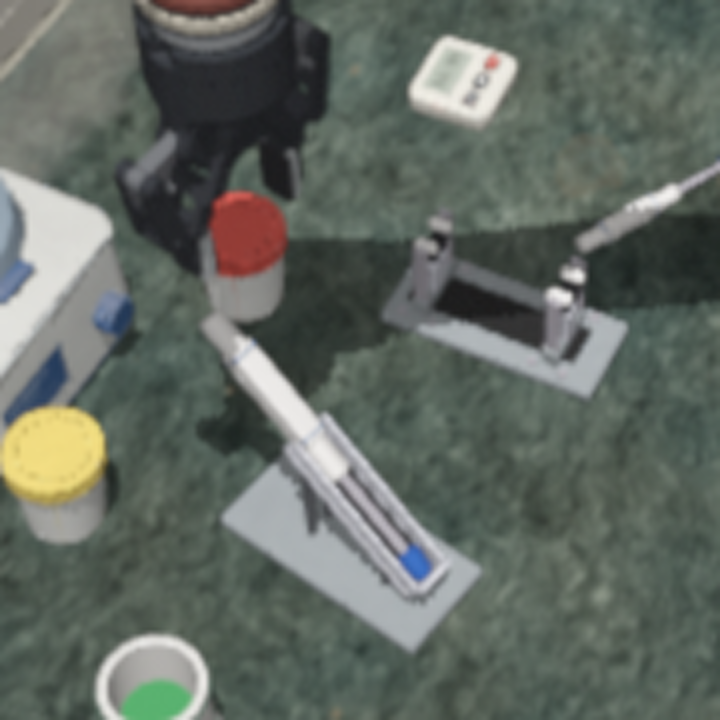

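Run:
```python
from dip import *
s=robot.state();c=robot.camera_info('wrist');r=qR(s['ee_rot'])
Rm=cv2.Rodrigues(c['rvec'])[0];o=-Rm.T@c['tvec'];off=r.inv().apply(o-s['tool_pos']);A=Rm*1@r.as_matrix()  # world->cam = A * R^T
def cam(pos,rot):
    r=qR(np.array(rot)/np.linalg.norm(rot));M=A@r.as_matrix().T;o=np.array(pos)+r.apply(off);c2=dict(c);c2['rvec']=cv2.Rodrigues(M)[0];c2['tvec']=-M@o;return c2
n=-zt
for nm,pos,rot,vs in(('w12',[.591,.0396,.1215],[-.002,.086,.996,-.003],[229.5,380.5]),('w22',[.5944,.0401,.1251],[-.002,.086,.996,-.002],[217,367])):
    c2=cam(pos,rot);o,d=ray(c2,[(317,v) for v in vs])
    p0=seat()+np.array([0,0,-.002])+.008*n
    t=((p0-o)@n)/(d@n);P=o+d*t[:,None];print(nm,((P-p0)@w*1000).round(1))
```

```text
w12 [116.8 177.8]
w22 [115.4 177.9]
```

apply_moves --pt "0 0 0 0 0 0 0.7" --pt "0 0 0 0 0 0 0.7" --pt "0 0 0 0 0 0 0.7"

```text
t: 27.73
tool_pos: [0.5935, 0.0398, 0.2626]
ee_rot: [-0.004, 0.086, 0.996, -0.003]
wrist_force: [-0.3, -0.7, 0.7]
width: 0.0599
```

Run:
```python
from h import *
s=st();print(robot.hand_in())
```

```text
t 27.73 q [ 0.341  0.609 -0.765  1.535  0.443  1.187  0.893] pos [0.5935 0.0398 0.2626] F [-0.31 -0.7   0.7 ] w 0.0599
the job is handed in; nothing more can be done
None
```

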